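# Load and lock the bench finishing machine

## Task

Move the pliers off the finishing machine onto the cork mat, lay all the link bars that are there in the machine's well, and put the lid on so that its plug sits fully down in the mouth. Then turn the winged knob clockwise until its tongue points straight over the lid, without pushing on the upright guard beside it, and only after that set the selector three clicks clockwise from off. Leave the other tools on the bench alone.

Things in the scene. Friction and masses are not known exactly. Their poses are not given: they have to be found in the camera images.
- well (a point): centre of the mouth of the machine's rectangular well, level with its deck, 60 mm above the bench. Axes: x to the machine's back, y to its left, z up. Well 120 (x) x 150 (y) mm inside, 50 mm deep; walls 20 mm front and back, 10 mm left. Grey machine, fixed, 160 x 344 mm, its middle 87 mm right of this point. Right of this point: winged knob's axis at 115 mm, guard, selector's axis at 211 mm
- wing_grip (a point): middle of the steel winged knob, on its upright axis, 46 mm above the deck. The wings: a blade 68 mm long (x), 10 mm thick, from 26 to 58 mm above the deck; grip it across its thickness. Below, a flat tongue runs 68 mm out from the axis, parallel to the wings, on this point's -x side, 10 mm above the deck, 4 mm above a seated lid. The wing tips pass 8 mm from the guard
- wing (a joint): angle of the winged knob, grows clockwise seen from above: 0 = unlocked, tongue straight to the front of the machine (-x of the well's axes); 1.57 = locked, tongue pointing to +y of the well's axes, over the lid's edge; stop at 1.62. Friction only (0.08 N m), it stays where left
- guard: fixed upright aluminium plate on the deck, 120 mm long (machine's x), 4 mm thick, 60 mm tall, its middle plane 44 mm right of the knob's axis and 52 mm left of the selector's axis. Origin at its lower edge's middle, on the deck
- dial_grip (a point): middle of the black selector, on its upright axis, 34 mm above the deck. A bar 46 mm long, 12 mm thick, from 12 to 48 mm above the deck, on a disc of 48 mm diameter; white line on the half that is the pointer (this point's -x side); grip the bar across its thickness
- dial (a joint): angle of the selector, grows clockwise seen from above; 0 = off, pointer straight to the front of the machine (stop); one click each 0.524 rad (30 degrees), six positions 0 to 5, white ticks on the base at each. Detent about 0.1 N m, so it settles into the nearest click
- lid_grip (a point): in the black handle of the loose aluminium lid (0.35 kg): a block 60 mm long (x), 14 thick (y), 36 tall, on the plate's middle; this point is 24 mm above the plate's top. Plate 136 (x) x 166 (y) x 6 mm; below it a plug 110 x 140 x 8 mm, 5 mm play in the well. Fits either way round, its x along the machine's x. This point is 30 mm above the deck when seated, 38 mm above the bench when on it
- pliers_grip (a point): middle of the pivot of the pliers (170 mm long with blue handles, 0.17 kg), 7 mm above their underside. The pivot is 44 mm long (x) and 24 mm wide (y), 14 mm thick, jaws to +x 61 mm from here, handles to -x 112 mm from here. They start lying across the well, jaws and handles on its front and back walls
- mat_mid (a point): centre of the top of the cork mat fixed on the bench, 90 (x) x 200 (y) mm, 3 mm thick
- pad: the grey felt pad fixed on the bench, 180 x 180 x 3 mm, origin at its underside's middle; the links start lying on it
- link0_mid (a point): centre of a cast steel link bar 64 mm long (x) with rounded eyed ends, 16 mm wide (y) and 16 mm tall, 0.13 kg; 2 to 4 of the four are present
- link1_mid (a point): centre of a cast steel link bar 64 mm long (x) with rounded eyed ends, 16 mm wide (y) and 16 mm tall, 0.13 kg; 2 to 4 of the four are present
- link2_mid (a point): centre of a cast steel link bar 64 mm long (x) with rounded eyed ends, 16 mm wide (y) and 16 mm tall, 0.13 kg; 2 to 4 of the four are present
- link3_mid (a point): centre of a cast steel link bar 64 mm long (x) with rounded eyed ends, 16 mm wide (y) and 16 mm tall, 0.13 kg; 2 to 4 of the four are present
- hammer: bystander, to be left alone: lying hammer, 220 mm, towards the robot from the machine
- file: bystander, to be left alone: flat file with a wooden handle, 220 mm
- jar: bystander, to be left alone: amber glass jar 60 mm across, 75 mm tall, behind the machine
- block: bystander, to be left alone: steel bench block 60 x 60 x 25 mm
- dividers: bystander, to be left alone: steel dividers 130 mm long
- brush: bystander, to be left alone: brush 180 mm long, at the right
Mind the look-alikes: they are no part of the job. Leave any purple look-alike of the part that bears link0_mid alone. Leave any purple look-alike of the part that bears link3_mid alone.

How it is judged:
By the outcome, as a careful person would: the job done as asked, in the order asked, and still so for the second after the job is handed in, with the robot touching nothing.
Of link0, link1, link2, link3 only 2 to 4 are there at a start; the rules pass over those that are not, and their reading is None.
At some moment in a run one of link0, link1, link2, link3 may be knocked a few centimetres aside while the robot is not near it.
Once in a run the grip may slacken for a moment while it holds something.
It also fails if it takes over 210 s, if anything falls off the work surface, if the arm or the gripper's body presses on something with over 40 N, if the wrist force passes 120 N, or if a joint passes its speed limit or range.

## Robot

A 6-joint arm with a two-finger parallel gripper is mounted at the origin on the work surface. World frame = base frame: x ahead of the robot, y to its left, z up, the work surface at z = 0. Lengths are in m, angles in rad, forces in N, time in s.
With the tool pointing down it reaches from about 0.35 to 0.85 m from the base axis. Payload 8.1 kg.
Tool frame: the origin (TCP) lies at the very end of the fingers, on their centre line; the grasp point (between the pads) lies manip.grip_point_offset behind it (manip.grip_point_offset is the distance from the TCP to the grasp point, in m); z points along the fingers, y is the line along which they close (so a half turn about z gives the same grasp; the last joint's range is limited). The gripper opens to 93 mm and grips with 3 to 60 N. Pads are 15 mm wide; open, the fingers measure 128 mm over their backs; the gripper's body (75 mm by 188 mm) begins 65 mm behind the grasp point.
Start: joints at [1.171, 0.13, 1.488, -0, 1.523, -0.085], TCP at [0.186, 0.571, 0.198] pointing down, gripper open.
Joint ranges: [-2.96, 2.96], [-0.89, 2.26], [0.02, 2.5], [-1.34, 4.48], [0, 2.73], [-2.66, 2.66]. Speed limits (rad/s): [2.39, 2.39, 2.79, 3.14, 3.14, 3.14].

## Interface

Orientations are given as a unit quaternion [w, x, y, z].
In Python, from plant import readout, vision, job, manip gives the robot as it stands. The module is installed in compiled form; this text tells all that it offers.
- The arm moves only by the tool carry_out, never from a script. Its argument "steps" is a list of rows, each an object of numbers: "tx", "ty", "tz": the shift along the tool's x, y, z scaled (see below); "rx", "ry", "rz": the turn, a rotation vector about the tool's x, y, z scaled (see below); "grip": the opening, from 0 (shut) to 1 (fully open). A call has 1 to 8 rows; each row shifts and turns the commanded pose from where the row before left it, along the tool's axes as they then stand; what a row does not reach is not made up. The controller multiplies each number of a shift by 200 mm and each number of a turn by 5 degrees. A row lasts 1/8 s, in which the tool goes at most 62.5 mm and 10.7 degrees, less where a joint would pass 70% of its speed; a pose out of reach is approached as far as the arm can. A call with a number of a shift or a turn outside -1 to 1 is refused whole. A call with a gripper value outside its range is refused whole. The fingers move at their own pace and stop on an object; "force" is the grip in N (left out, the last holds). Time passes only in rows, so rows that do not move let the fingers close. It gives the time, the measured TCP pose, the force, the opening and the grip force at its end, in the units of the state.
- readout.sense(): the state, without advancing time (a new reading comes with each control period).
- vision.read_camera(name): name is "scene" or "top" or "wrist"; returns a dict with "frame" (384x512x3 uint8, blue, green, red), "fx", "fy", "cx", "cy" (pixels), "dist_coeffs" ([k1, k2, p1, p2, k3] as OpenCV has them; the pictures are not rectified), "xyz" and "orientation" of the camera in the world. Camera axes: x right, y down, z forward; pixel columns grow to the right and rows downward; lengths in m; the calibration is good to about 2 mm. A picture is of the moment at which its call begins. There is no depth.
- job.sign_off(): hands the job in; it is judged then, once.
Trained networks look in a picture, given as the dict that the camera call returned (one of the last four; its "shot" number tells which), for a name from the list of things; names that differ only in an ending like _2 or _b are one class to them, and where a whole thing is asked for, a point or a joint stands for the part that bears it (a point fixed in the world has none). Each returns a list of dicts, best first, with "p" (0 to 1); they miss things now and then, are a little off and sometimes report something else, mostly with a low value. They report only what shows in the picture. A call takes as long as a camera call. They do not tell look-alikes from the thing itself.
- vision.boxes_of(picture, target): "centre" ([x, y, z] in m, in world coordinates, good to about 4 mm: the middle of the surface that is visible of it).
- vision.spot_point(picture, target): "centre" ([x, y, z] in m, in world coordinates, good to about 4 mm: a listed point, or the origin of a listed thing).
The state is a dict: "time_s": time; "joint_pos": joint angles; "joint_velocities": joint speeds; "joint_torque": joint torques, N m; "eef_pos": TCP position; "ee_rot": TCP orientation; "wrist_force": force on the tool from outside, world axes, zero at the start; "wrist_torque": the same for the moment, N m; "grip_width": opening from 0.0 (shut) to 1.0 (fully open); "grip_force": force on a finger pad.
Only numpy, scipy, OpenCV 4.12 (cv2) and the standard library are available. Lean on these libraries where they do the work, as an engineer would, in place of code of your own. Each camera call takes 0.05 s, during which the arm holds its last target. There are 200 camera calls.

## Working session

There is one attempt and no reset: what is moved stays moved. The work goes in short steps, Python scripts to look and compute and a tool call to move; the robot and the scene stay as the last step left them, time stands still between calls to the robot, and variables do not carry over. Pictures are saved under pics/ and viewed, at most 14 in all, crops included, and the job is handed in when it is done.

Besides the shell and the picture viewer there is one more tool, called after ">>>" in YAML: its name, and indented under it one key for each argument. carry_out: Moves the arm, as the interface text tells. Shifts and turns lie within -1 to 1; 1 stands for 200 mm of shift or 5 degrees of turn. Its arguments: {"type":"object","properties":{"steps":{"type":"array"},"force":{"type":"number"}},"required":["steps"]}

```bash
mkdir -p pics
cat > h.py <<'E'
import numpy as np, cv2
from scipy.spatial.transform import Rotation as R
from plant import readout, vision, job, manip
def q2R(q): return R.from_quat([q[1],q[2],q[3],q[0]]).as_matrix()
def ray(p,u,v,z):
    K=np.array([[p['fx'],0,p['cx']],[0,p['fy'],p['cy']],[0,0,1.]])
    n=cv2.undistortPoints(np.array([[[u,v]]],float),K,np.array(p['dist_coeffs']))[0,0]
    d=q2R(p['orientation'])@np.array([n[0],n[1],1]); o=np.array(p['xyz'])
    return o+d*(z-o[2])/d[2]
def proj(p,X):
    K=np.array([[p['fx'],0,p['cx']],[0,p['fy'],p['cy']],[0,0,1.]])
    c=q2R(p['orientation']).T@(np.array(X)-np.array(p['xyz']))
    return cv2.projectPoints(c.reshape(1,1,3),np.zeros(3),np.zeros(3),K,np.array(p['dist_coeffs']))[0].ravel()
def st():
    s=readout.sense(); r=q2R(s['ee_rot'])
    print('t',round(s['time_s'],2),'pos',np.round(s['eef_pos'],4),'yaw(toolx)',round(np.degrees(np.arctan2(r[1,0],r[0,0])),2),'z',np.round(r[:,2],3),'F',np.round(s['wrist_force'],1),'T',np.round(s['wrist_torque'],2),'g',round(s['grip_width'],3),'gf',round(s['grip_force'],1),'j',np.round(s['joint_pos'],2))
    return s,r
E
python3 - <<'E'
from h import *
s,r=st(); print(manip.grip_point_offset, r)
for n in ['top','scene']:
    p=vision.read_camera(n); print(n,np.round(p['xyz'],3),p['fx'])
    cv2.imwrite(f'pics/{n}0.png',cv2.resize(p['frame'],(800,600),interpolation=cv2.INTER_CUBIC))
    for t in ['well','wing_grip','dial_grip','guard','lid_grip','pliers_grip','mat_mid','pad','link0_mid','link1_mid','link2_mid','link3_mid']:
        print(t,[(np.round(d['centre'],3).tolist(),round(d['p'],2),np.round(proj(p,d['centre'])).tolist()) for d in vision.spot_point(p,t)[:5]])
E
```

```text
t 0.0 pos [0.1855 0.57   0.1972] yaw(toolx) 161.96 z [-0.001 -0.002 -1.   ] F [ 0.2  0.4 -0.2] T [0.   0.01 0.06] g 0.997 gf 0.0 j [ 1.17  0.13  1.49  0.    1.52 -0.09]
0.0188 [[-9.50856893e-01  3.09629847e-01 -7.26039661e-04]
 [ 3.09630646e-01  9.50855486e-01 -1.64583070e-03]
 [ 1.80760486e-04 -1.78975360e-03 -9.99998382e-01]]
top [ 0.384 -0.005  1.4  ] 446.344573302089
well [([0.518, -0.041, 0.054], 0.74, [269.0, 180.0])]
wing_grip [([0.524, -0.161, 0.106], 0.57, [311.0, 176.0])]
dial_grip [([0.527, -0.262, 0.091], 0.45, [344.0, 176.0])]
guard [([0.334, 0.355, -0.002], 0.62, [142.0, 240.0]), ([0.532, -0.208, 0.061], 0.48, [324.0, 175.0])]
lid_grip [([0.513, 0.135, 0.032], 0.79, [212.0, 182.0]), ([0.48, 0.343, 0.003], 0.71, [147.0, 193.0]), ([0.436, 0.29, 0.013], 0.71, [162.0, 207.0])]
pliers_grip [([0.531, -0.052, 0.068], 0.82, [273.0, 175.0])]
mat_mid [([0.646, 0.175, 0.005], 0.72, [200.0, 141.0]), ([0.524, 0.288, 0.01], 0.32, [164.0, 179.0])]
pad [([0.481, 0.345, 0.002], 0.76, [146.0, 193.0]), ([0.532, -0.259, 0.093], 0.54, [343.0, 174.0]), ([0.649, 0.173, 0.002], 0.26, [201.0, 1
[... 913 characters left out ...]
0.065], 0.7, [236.0, 193.0])]
mat_mid [([0.65, 0.174, 0.002], 0.97, [242.0, 273.0]), ([0.374, -0.055, -0.002], 0.73, [275.0, 189.0]), ([0.528, -0.254, 0.093], 0.69, [203.0, 151.0])]
pad [([0.478, 0.344, -0.003], 0.88, [331.0, 288.0]), ([0.515, -0.051, 0.06], 0.5, [240.0, 192.0])]
link0_mid [([0.438, 0.292, 0.011], 0.71, [330.0, 266.0]), ([0.203, 0.327, 0.006], 0.44, [397.0, 240.0])]
link1_mid [([0.526, 0.289, 0.009], 0.43, [304.0, 280.0])]
link2_mid [([0.428, 0.392, 0.009], 0.46, [357.0, 290.0])]
link3_mid [([0.553, 0.498, 0.003], 0.66, [349.0, 346.0]), ([0.528, 0.375, 0.012], 0.62, [324.0, 303.0]), ([0.518, 0.136, 0.037], 0.29, [274.0, 236.0]), ([0.437, 0.289, 0.012], 0.23, [330.0, 265.0])]
```

View pics/top0.png

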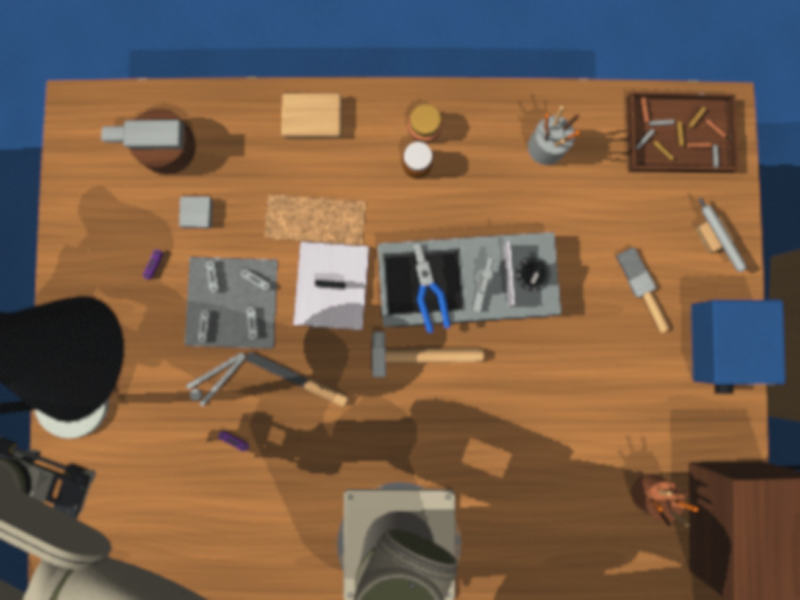

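View pics/scene0.png

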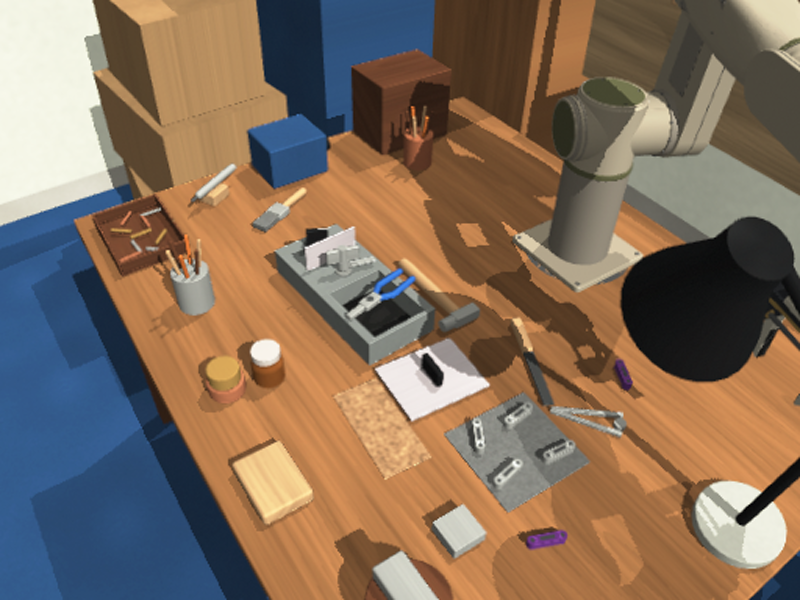

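```bash
cat >> h.py <<'E'
def tri(p1,a,p2,b):
    o1=np.array(p1['xyz']);o2=np.array(p2['xyz']);d1=ray(p1,*a,0)-o1;d2=ray(p2,*b,0)-o2
    t=np.linalg.lstsq(np.c_[d1,-d2],o2-o1,rcond=None)[0]
    return (o1+t[0]*d1+o2+t[1]*d2)/2, np.linalg.norm(o1+t[0]*d1-o2-t[1]*d2)
def go(x,y,z,yaw=None):
    """tool-frame shift (in units of 200 mm) and turn (units of 5 deg, cw from above) to a target TCP pose"""
    s=readout.sense(); r=q2R(s['ee_rot']); d=r.T@(np.array([x,y,z])-s['eef_pos'])
    yw=np.degrees(np.arctan2(r[1,0],r[0,0])); dy=0 if yaw is None else ((yw-yaw+180)%360-180)
    print('shift units',np.round(d/.2,4),'rz units',round(dy/5,3), 'tilt units', np.round(np.degrees((r.T@np.cross(r[:,2],[0,0,-1])))/5,3), 'mm',np.round(d*1e3,1))
E
python3 - <<'E'
from h import *
a=vision.read_camera('top');b=vision.read_camera('scene')
k=512/800
for n,u,v in [('lamp apex/top',(75,300),(760,225)),('lamp mid',(60,350),(710,300)),('base',(70,415),(742,525)),
 ('rod',(5,405),(770,500))]:
    X,e=tri(a,(u[0]*k,u[1]*k),b,(v[0]*k,v[1]*k)); print(n,np.round(X,3),round(e,3))
def w(u,v,z): return np.round(ray(a,u*k,v*k,z)[:2],4)
print('machine',[w(*c,.06).tolist() for c in [(378,243),(556,233),(561,315),(383,327)]])
print('lid',[w(*c,.014).tolist() for c in [(301,242),(368,247),(361,328),(293,324)]])
print('mat',[w(*c,.003).tolist() for c in [(268,195),(366,202),(363,243),(264,237)]])
go(.50,.33,.30,90)
E
```

```text
lamp apex/top [0.413 0.471 0.53 ] 0.131
lamp mid [0.376 0.493 0.415] 0.019
base [ 0.252  0.667 -0.013] 0.012
rod [0.295 0.697 0.148] 0.046
machine [[0.5911, 0.0414], [0.6122, -0.3053], [0.4523, -0.3127], [0.4283, 0.0309]]
lid [[0.5999, 0.1977], [0.59, 0.063], [0.4277, 0.0758], [0.4352, 0.2114]]
mat [[0.6983, 0.2684], [0.684, 0.0683], [0.5998, 0.0737], [0.6117, 0.2747]]
shift units [-1.8664 -0.6571 -0.5088] rz units 14.393 tilt units [ 0. -0. -0.] mm [-373.3 -131.4 -101.8]
```

Run:
```python
from h import *
a=vision.read_camera('top');b=vision.read_camera('scene')
f=cv2.resize(b['frame'][110:270,370:512],None,fx=4,fy=4,interpolation=cv2.INTER_CUBIC)
g=cv2.resize(a['frame'][180:300,0:100],None,fx=4,fy=4,interpolation=cv2.INTER_CUBIC)
c=np.zeros((600,800,3),np.uint8)
f=f[:600,:400] if 0 else cv2.resize(f,(398,448)); 
c[:448,:398]=f; c[:480,400:800]=g; c=np.clip(c.astype(float)*1.6,0,255).astype(np.uint8)
cv2.imwrite('pics/lamp.png',c)
go(.19,.36,.2,90); go(.46,.20,.3,90)
```

```text
shift units [-0.3461 -0.9942 -0.0088] rz units 14.393 tilt units [-0.001  0.    -0.   ] mm [ -69.2 -198.8   -1.8]
shift units [-1.8775 -1.337  -0.5088] rz units 14.393 tilt units [-0.001  0.    -0.   ] mm [-375.5 -267.4 -101.8]
```

View pics/lamp.png

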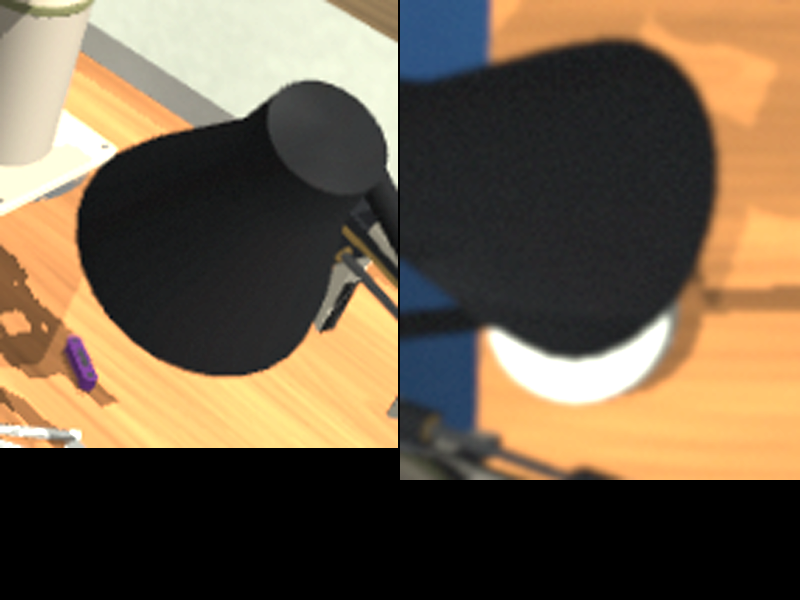

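Run:
```python
from h import *
a=vision.read_camera('top');b=vision.read_camera('scene')
f=lambda u,v:(370+u*142/398,110+v*160/448); g=lambda u,v:((u-400)/4,180+v/4)
for u,v in [((620,200),(200,270)),((600,200),(190,280)),((575,355),(130,155))]: print(np.round(tri(a,g(*u),b,f(*v)),3) if 0 else [np.round(q,3) for q in tri(a,g(*u),b,f(*v))])
X,_=tri(a,g(620,200),b,f(200,270))
for z in (.3,.4,.5): print(z, ray(a,*g(717,180),z)[:2], ray(a,*g(615,40),z)[:2], ray(a,*g(575,355),z)[:2])
for z in (.2,.3,.4): print(z, ray(b,*f(220,375),z), ray(b,*f(80,220),z))
```

```text
[array([0.364, 0.478, 0.357]), np.float64(0.013)]
[array([0.369, 0.484, 0.355]), np.float64(0.004)]
[array([0.319, 0.425, 0.422]), np.float64(0.101)]
0.3 [0.37968199 0.43677172] [0.46672396 0.50497039] [0.27043711 0.52460905]
0.4 [0.38011389 0.39657585] [0.45924368 0.45857521] [0.28079944 0.47642871]
0.5 [0.38054579 0.35637997] [0.45176341 0.41218003] [0.29116178 0.42824836]
0.2 [0.27412445 0.49779115 0.2       ] [0.2306152  0.29400203 0.2       ]
0.3 [0.37232183 0.53471631 0.3       ] [0.33440967 0.35714287 0.3       ]
0.4 [0.47051922 0.57164148 0.4       ] [0.43820414 0.42028372 0.4       ]
```

>>> carry_out:
  steps:
    - {"tx":-0.1,"ty":-0.28}
    - {"tx":-0.1,"ty":-0.28,"rz":1}
    - {"ty":-0.28,"tx":-0.12,"rz":1}
    - {"ty":-0.16,"tx":-0.2,"rz":1}
    - {"tx":-0.28,"rz":1}
    - {"tx":-0.28,"tz":-0.1,"rz":1}
    - {"tx":-0.28,"tz":-0.1,"rz":1}
    - {"tx":-0.28,"tz":-0.1,"rz":1}

```text
invalid input at $.steps[0]: expected keys tx, ty, tz, rx, ry, rz, grip
```

>>> carry_out:
  steps:
    - {"tx":-0.1,"ty":-0.28,"tz":0,"rx":0,"ry":0,"rz":0,"grip":1}
    - {"tx":-0.1,"ty":-0.28,"tz":0,"rx":0,"ry":0,"rz":1,"grip":1}
    - {"tx":-0.12,"ty":-0.28,"tz":0,"rx":0,"ry":0,"rz":1,"grip":1}
    - {"tx":-0.2,"ty":-0.16,"tz":0,"rx":0,"ry":0,"rz":1,"grip":1}
    - {"tx":-0.28,"ty":0,"tz":0,"rx":0,"ry":0,"rz":1,"grip":1}
    - {"tx":-0.28,"ty":0,"tz":-0.1,"rx":0,"ry":0,"rz":1,"grip":1}
    - {"tx":-0.28,"ty":0,"tz":-0.1,"rx":0,"ry":0,"rz":1,"grip":1}
    - {"tx":-0.28,"ty":0,"tz":-0.1,"rx":0,"ry":0,"rz":1,"grip":1}

```text
time_s: 2.6
eef_pos: [0.3802, 0.1974, 0.2591]
ee_rot: [0.0, 0.448, 0.894, 0.0]
wrist_force: [1.2, 0.7, 0.1]
grip_width: 0.998
grip_force: 0.0
```

Run:
```python
from h import *
st(); go(.46,0.02,.30,183)
```

```text
t 2.6 pos [0.3802 0.1974 0.2591] yaw(toolx) 126.8 z [ 0.001  0.    -1.   ] F [1.2 0.7 0.1] T [ 0.   -0.01  0.02] g 0.998 gf 0.0 j [ 0.36 -0.37  1.84  0.    1.67 -0.28]
shift units [-0.9492 -0.2114 -0.2044] rz units -11.24 tilt units [0.011 0.002 0.   ] mm [-189.8  -42.3  -40.9]
```

>>> carry_out:
  steps:
    - {"tx":-0.25,"ty":-0.1,"tz":-0.05,"rx":0,"ry":0,"rz":-1,"grip":1}
    - {"tx":-0.25,"ty":-0.1,"tz":-0.05,"rx":0,"ry":0,"rz":-1,"grip":1}
    - {"tx":-0.25,"ty":-0.1,"tz":-0.05,"rx":0,"ry":0,"rz":-1,"grip":1}
    - {"tx":-0.25,"ty":-0.1,"tz":-0.05,"rx":0,"ry":0,"rz":-1,"grip":1}
    - {"tx":0,"ty":0,"tz":0,"rx":0,"ry":0,"rz":-1,"grip":1}
    - {"tx":0,"ty":0,"tz":0,"rx":0,"ry":0,"rz":-1,"grip":1}
    - {"tx":0,"ty":0,"tz":0,"rx":0,"ry":0,"rz":-1,"grip":1}
    - {"tx":0,"ty":0,"tz":0,"rx":0,"ry":0,"rz":-1,"grip":1}

```text
time_s: 3.6
eef_pos: [0.4616, 0.0008, 0.2983]
ee_rot: [0.0, 0.112, 0.994, -0.0]
wrist_force: [-0.4, -0.2, 0.2]
grip_width: 1.004
grip_force: 0.0
```

>>> carry_out:
  steps:
    - {"tx":0,"ty":0,"tz":0,"rx":0,"ry":0,"rz":-1,"grip":1}
    - {"tx":0,"ty":0,"tz":0,"rx":0,"ry":0,"rz":-1,"grip":1}
    - {"tx":0,"ty":0,"tz":0,"rx":0,"ry":0,"rz":-1,"grip":1}
    - {"tx":0,"ty":0,"tz":0,"rx":0,"ry":0,"rz":0,"grip":1}

```text
time_s: 4.1
eef_pos: [0.4616, 0.001, 0.2983]
ee_rot: [0.0, -0.017, 1.0, -0.0]
wrist_force: [-0.4, 0.0, -0.5]
grip_width: 0.997
grip_force: 0.0
```

```bash
cat >> h.py <<'E'
def spots(p,names,k=3):
    for t in names: print(t,[(np.round(d['centre'],4).tolist(),round(d['p'],2),np.round(proj(p,d['centre'])).tolist()) for d in vision.spot_point(p,t)[:k]])
E
python3 - <<'E'
from h import *
st()
p=vision.read_camera('wrist'); print(np.round(p['xyz'],3),p['fx'],np.round(q2R(p['orientation']),2).tolist())
cv2.imwrite('pics/w1.png',cv2.resize(p['frame'],(800,600),interpolation=cv2.INTER_CUBIC))
spots(p,['well','wing_grip','dial_grip','guard','pliers_grip','lid_grip'])
E
```

```text
t 4.1 pos [0.4616 0.001  0.2983] yaw(toolx) -178.06 z [ 0. -0. -1.] F [-0.4  0.  -0.5] T [ 0.08 -0.    0.01] g 0.997 gf 0.0 j [-0.11 -0.27  1.69  0.    1.72 -1.71]
[ 0.381 -0.001  0.486] 339.664688041108 [[-0.03, 0.96, 0.28], [1.0, 0.03, 0.01], [0.0, 0.28, -0.96]]
well [([0.5174, -0.048, 0.0619], 0.95, [219.0, 195.0])]
wing_grip [([0.659, 0.414, -0.0013], 0.74, [494.0, 270.0]), ([0.5219, -0.1658, 0.1076], 0.7, [117.0, 207.0]), ([0.5277, -0.2032, 0.0562], 0.7, [105.0, 197.0])]
dial_grip [([0.5325, -0.2622, 0.094], 0.68, [49.0, 208.0])]
guard [([0.5278, -0.2032, 0.0555], 0.91, [106.0, 197.0]), ([0.5321, 0.3772, 0.0068], 0.64, [495.0, 201.0])]
pliers_grip [([0.5285, -0.0522, 0.0632], 0.81, [215.0, 203.0]), ([0.5275, -0.2013, 0.0557], 0.65, [107.0, 197.0])]
lid_grip [([0.5087, 0.1325, 0.0397], 0.64, [352.0, 188.0])]
```

View pics/w1.png

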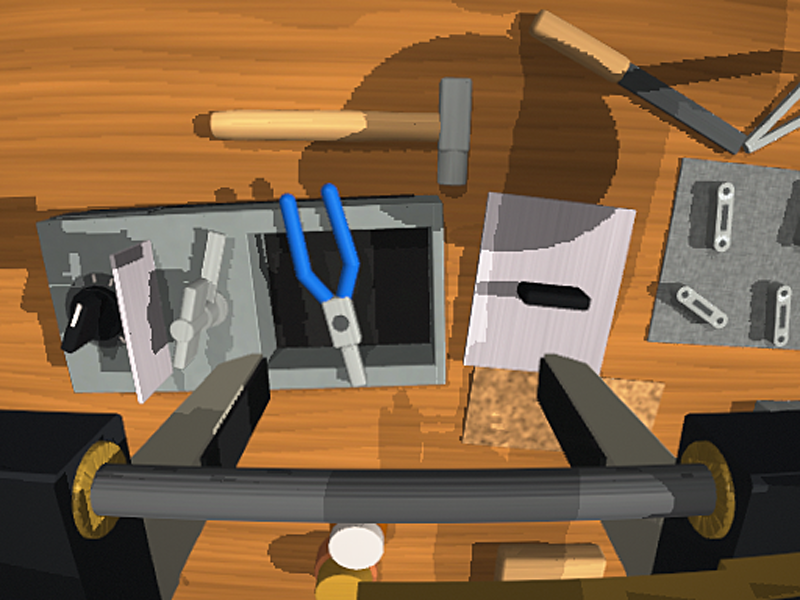

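Run:
```python
from h import *
p=vision.read_camera('wrist'); k=.64
def w(u,v,z): return np.round(ray(p,u*k,v*k,z),4)
print('machine outer',[w(*c,.06)[:2].tolist() for c in [(37,220),(443,197),(446,383),(75,392)]])
print('well inner',[w(*c,.06)[:2].tolist() for c in [(432,227),(436,368),(272,374),(250,236)]])
print('pliers piv/tip',w(341,322,.074),w(357,383,.07), 'handles', w(290,200,.067),w(330,190,.067))
print('wing',w(212,236,.07),w(181,362,.118),w(195,320,.118), w(180,325,.118))
print('lid',[w(*c,.014)[:2].tolist() for c in [(490,193),(635,210),(601,377),(464,363)]], 'handle', w(518,290,.05),w(590,300,.05))
hsv=cv2.cvtColor(p['frame'],cv2.COLOR_BGR2HSV)
# pliers blue + overall
for n in ['well','pliers_grip','lid_grip']: print(n,[np.round(d['centre'],4).tolist() for d in vision.boxes_of(p,n)[:2]])
x0,y0=10,110
f=cv2.resize(p['frame'][y0:y0+150,x0:x0+290-0],None,fx=800/290,fy=800/290,interpolation=cv2.INTER_CUBIC)
cv2.imwrite('pics/w1c.png',f); print(f.shape)
```

```text
machine outer [[0.4521, -0.3086], [0.4256, 0.0323], [0.5878, 0.0439], [0.612, -0.2978]]
well inner [[0.45, 0.0247], [0.5737, 0.0343], [0.5846, -0.11], [0.4619, -0.1235]]
pliers piv/tip [ 0.5287 -0.0472  0.074 ] [ 0.5855 -0.0339  0.07  ] handles [ 0.4309 -0.0884  0.067 ] [ 0.4222 -0.0568  0.067 ]
wing [ 0.4608 -0.1517  0.07  ] [ 0.55   -0.1657  0.118 ] [ 0.5153 -0.1516  0.118 ] [ 0.5198 -0.1636  0.118 ]
lid [[0.4253, 0.0773], [0.4346, 0.2108], [0.5998, 0.2023], [0.5883, 0.0649]] handle [0.5033 0.1018 0.05  ] [0.5102 0.1661 0.05  ]
well [[0.5113, -0.1408, 0.0626], [0.3559, 0.3388, 0.0088]]
pliers_grip [[0.4931, -0.0553, 0.0695]]
lid_grip [[0.5042, 0.1283, 0.0163]]
(414, 800, 3)
```

View pics/w1c.png

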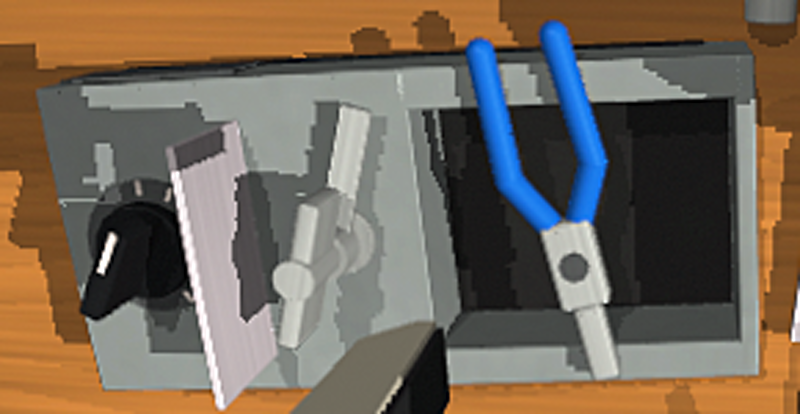

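>>> carry_out:
  steps:
    - {"tx":-0.165,"ty":-0.13,"tz":0.15,"rx":0,"ry":0,"rz":0,"grip":0.6}
    - {"tx":-0.165,"ty":-0.13,"tz":0.15,"rx":0,"ry":0,"rz":0,"grip":0.6}
    - {"tx":0,"ty":0,"tz":0.25,"rx":0,"ry":0,"rz":-0.8,"grip":0.6}
    - {"tx":0,"ty":0,"tz":0.25,"rx":0,"ry":0,"rz":-0.8,"grip":0.6}
    - {"tx":0,"ty":0,"tz":0.15,"rx":0,"ry":0,"rz":-0.75,"grip":0.6}
    - {"tx":0,"ty":0,"tz":0,"rx":0,"ry":0,"rz":0,"grip":0.6}

```text
time_s: 5.4
eef_pos: [0.5269, -0.0483, 0.1053]
ee_rot: [-0.003, -0.119, 0.993, 0.001]
wrist_force: [-0.9, 0.9, 0.3]
grip_width: 0.602
grip_force: 0.0
```

Run:
```python
from h import *
st()
p=vision.read_camera('wrist')
spots(p,['pliers_grip','well']); p=vision.read_camera('wrist'); spots(p,['pliers_grip'])
q=vision.read_camera('top'); spots(q,['pliers_grip']); 
go(.529,-.049,.05,193.7)
cv2.imwrite('pics/w2.png',cv2.resize(p['frame'],(512,384)))
```

```text
t 5.4 pos [ 0.5269 -0.0483  0.1053] yaw(toolx) -166.32 z [-0.006  0.001 -1.   ] F [-0.9  0.9  0.3] T [0.12 0.02 0.02] g 0.602 gf 0.0 j [-0.19  0.01  1.79 -0.    1.35 -2.  ]
pliers_grip [([0.5286, -0.051, 0.0618], 0.77, [253.0, 206.0])]
well [([0.5167, -0.0495, 0.0614], 0.7, [259.0, 191.0])]
pliers_grip [([0.5288, -0.0526, 0.0648], 0.86, [253.0, 199.0])]
pliers_grip [([0.5298, -0.0504, 0.0636], 0.55, [272.0, 176.0])]
shift units [0.0083 0.0019 0.3002] rz units -0.003 tilt units [-0.014  0.031 -0.   ] mm [ 1.7  0.4 60. ]
```

View pics/w2.png

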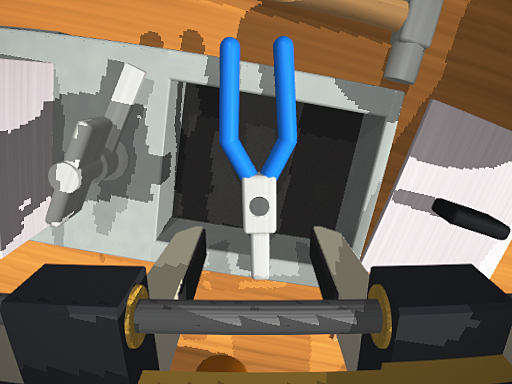

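>>> carry_out:
  steps:
    - {"tx":0,"ty":-0.005,"tz":0.14,"rx":0,"ry":0,"rz":0,"grip":0.6}
    - {"tx":0,"ty":0,"tz":0.14,"rx":0,"ry":0,"rz":0,"grip":0.6}
    - {"tx":0,"ty":0,"tz":0,"rx":0,"ry":0,"rz":0,"grip":0.1}
    - {"tx":0,"ty":0,"tz":0,"rx":0,"ry":0,"rz":0,"grip":0.1}
    - {"tx":0,"ty":0,"tz":0,"rx":0,"ry":0,"rz":0,"grip":0.1}
    - {"tx":0,"ty":0,"tz":0,"rx":0,"ry":0,"rz":0,"grip":0.1}
  force: 30

```text
time_s: 6.5
eef_pos: [0.5304, -0.0499, 0.0535]
ee_rot: [0.001, -0.119, 0.993, -0.0]
wrist_force: [-0.1, -0.1, -0.6]
grip_width: 0.222
grip_force: 0.0
```

>>> carry_out:
  steps:
    - {"tx":0,"ty":0,"tz":0.02,"rx":0,"ry":0,"rz":0,"grip":0.1}
    - {"tx":0,"ty":0,"tz":0,"rx":0,"ry":0,"rz":0,"grip":0.1}

```text
time_s: 6.75
eef_pos: [0.5323, -0.0498, 0.0529]
ee_rot: [0.003, -0.119, 0.993, -0.001]
wrist_force: [-8.8, 3.3, 27.0]
grip_width: 0.103
grip_force: 13.5
```

Run:
```python
from h import *
st()
p=vision.read_camera('wrist')
spots(p,['pliers_grip'])
cv2.imwrite('pics/w3.png',cv2.resize(p['frame'],(512,384)))
```

```text
t 6.75 pos [ 0.5323 -0.0498  0.0529] yaw(toolx) -166.28 z [ 0.005 -0.    -1.   ] F [-8.8  3.3 27. ] T [0.88 1.53 0.04] g 0.103 gf 13.5 j [-0.19  0.07  1.83  0.    1.24 -2.  ]
pliers_grip [([0.5288, -0.0516, 0.064], 0.59, [255.0, 229.0])]
```

View pics/w3.png

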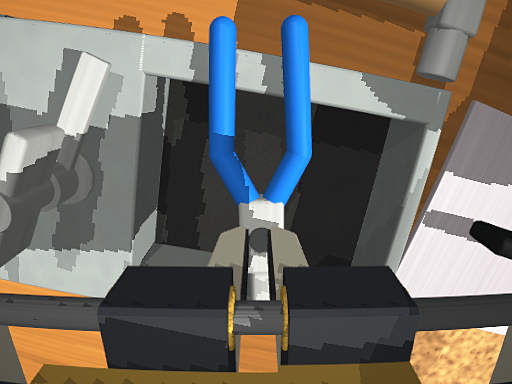

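Run:
```python
from h import *
s,r=st()
p=vision.read_camera('wrist')
P=np.array(s['eef_pos'])
for yy in (-.0225,-.005,.005,.0225):
  for xx in (-.0075,.0075):
    print(yy,xx,proj(p,P+r@[xx,yy,0]).round(), proj(p,P+r@[xx,yy,-.0188]).round(), proj(p,P+r@[xx,yy,-.04]).round())
for x in (-.022,.022):
  for y in (-.012,.012): 
    c=np.array([.529,-.050,.074]);a=np.radians(13.7); print('pivot',proj(p,c+[np.cos(a)*x-np.sin(a)*y,np.sin(a)*x+np.cos(a)*y,0]).round())
f=cv2.resize(p['frame'][180:330,180:340],None,fx=4,fy=4,interpolation=cv2.INTER_CUBIC); f=np.clip(f.astype(float)*1.3,0,255).astype(np.uint8)
cv2.imwrite('pics/w3c.png',f)
```

```text
t 6.85 pos [ 0.5324 -0.0498  0.0529] yaw(toolx) -166.27 z [ 0.006 -0.    -1.   ] F [-9.1  2.9 26.6] T [ 0.77  1.54 -0.01] g 0.099 gf 13.5 j [-0.19  0.07  1.83  0.    1.24 -2.  ]
-0.0225 -0.0075 [220. 239.] [216. 254.] [211. 274.]
-0.0225 0.0075 [219. 216.] [215. 229.] [210. 246.]
-0.005 -0.0075 [249. 239.] [248. 254.] [247. 274.]
-0.005 0.0075 [248. 216.] [247. 229.] [246. 246.]
0.005 -0.0075 [265. 239.] [266. 254.] [267. 274.]
0.005 0.0075 [265. 216.] [266. 229.] [267. 246.]
0.0225 -0.0075 [294. 239.] [298. 254.] [302. 274.]
0.0225 0.0075 [295. 216.] [299. 229.] [304. 246.]
pivot [234. 199.]
pivot [281. 199.]
pivot [236. 274.]
pivot [279. 274.]
```

View pics/w3c.png

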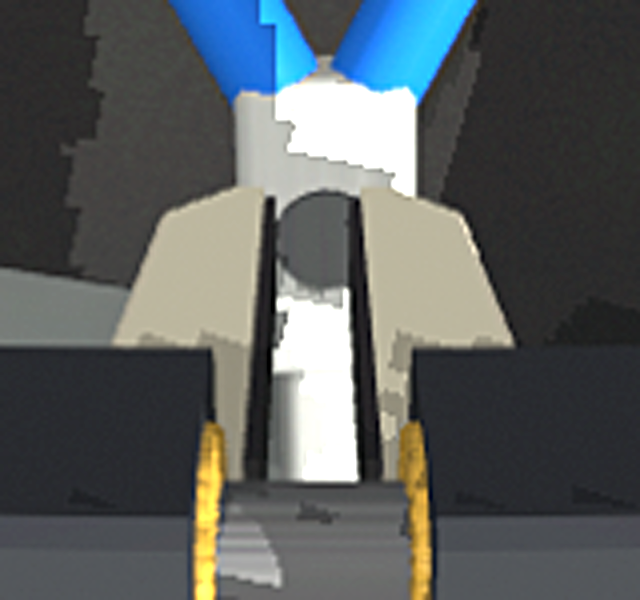

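>>> carry_out:
  steps:
    - {"tx":0,"ty":0,"tz":-0.02,"rx":0,"ry":0,"rz":0,"grip":0.1}
    - {"tx":0,"ty":0,"tz":0,"rx":0,"ry":0,"rz":0,"grip":0.1}
    - {"tx":0,"ty":0,"tz":0,"rx":0,"ry":0,"rz":0,"grip":0.0}
    - {"tx":0,"ty":0,"tz":0,"rx":0,"ry":0,"rz":0,"grip":0.0}

```text
time_s: 7.4
eef_pos: [0.5304, -0.0499, 0.0531]
ee_rot: [0.001, -0.119, 0.993, -0.0]
wrist_force: [0.1, -0.1, 7.4]
grip_width: 0.007
grip_force: 3.5
```

>>> carry_out:
  steps:
    - {"tx":0,"ty":0,"tz":-0.1,"rx":0,"ry":0,"rz":0,"grip":0.0}
    - {"tx":0,"ty":0,"tz":0,"rx":0,"ry":0,"rz":0,"grip":0.0}

```text
time_s: 7.65
eef_pos: [0.5306, -0.05, 0.0732]
ee_rot: [0.001, -0.119, 0.993, -0.0]
wrist_force: [-0.7, -0.5, -0.3]
grip_width: 0.005
grip_force: 0.0
```

Run:
```python
from h import *
st()
p=vision.read_camera('wrist')
spots(p,['pliers_grip']); p=vision.read_camera('top')
spots(p,['pliers_grip']);
p=vision.read_camera('scene'); spots(p,['pliers_grip'])
cv2.imwrite('pics/s4.png',cv2.resize(p['frame'][100:250,150:350],None,fx=4,fy=4,interpolation=cv2.INTER_CUBIC))
```

```text
t 7.65 pos [ 0.5306 -0.05    0.0732] yaw(toolx) -166.29 z [ 0.002 -0.    -1.   ] F [-0.7 -0.5 -0.3] T [ 0.05 -0.03 -0.  ] g 0.005 gf 0.0 j [-0.19  0.04  1.81 -0.    1.28 -2.  ]
pliers_grip [([0.5274, -0.0519, 0.0636], 0.96, [255.0, 216.0])]
pliers_grip [([0.5295, -0.05, 0.0654], 0.8, [272.0, 176.0]), ([0.5028, -0.4947, -0.0009], 0.34, [411.0, 187.0])]
pliers_grip [([0.5301, -0.048, 0.0664], 0.82, [236.0, 193.0])]
```

View pics/s4.png

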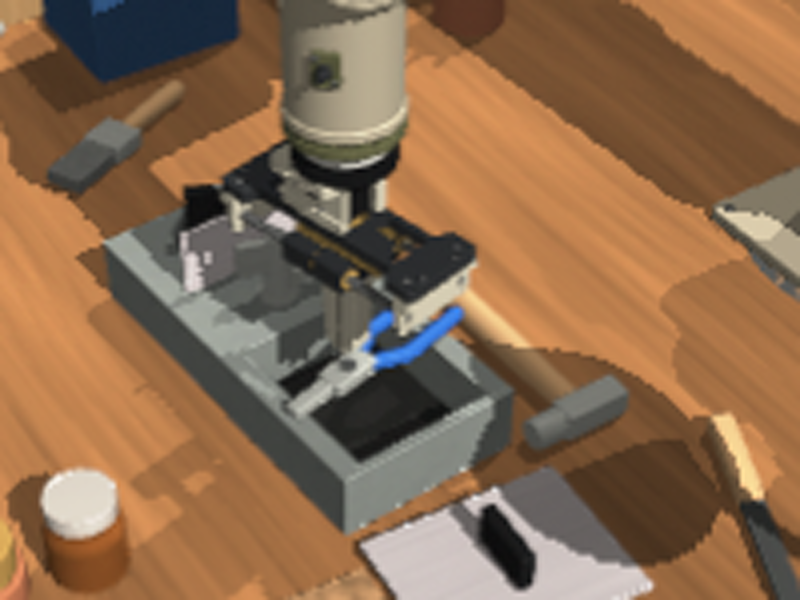

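>>> carry_out:
  steps:
    - {"tx":0,"ty":0,"tz":0,"rx":0,"ry":0,"rz":0,"grip":0.6}
    - {"tx":0,"ty":0,"tz":0,"rx":0,"ry":0,"rz":0,"grip":0.6}
    - {"tx":0,"ty":0,"tz":0,"rx":0,"ry":0,"rz":0,"grip":0.6}
    - {"tx":0,"ty":0,"tz":0,"rx":0,"ry":0,"rz":0,"grip":0.6}
    - {"tx":0,"ty":0,"tz":0.1,"rx":0,"ry":0,"rz":0,"grip":0.6}
    - {"tx":0,"ty":0,"tz":0.1,"rx":0,"ry":0,"rz":0,"grip":0.6}
    - {"tx":0,"ty":0,"tz":0,"rx":0,"ry":0,"rz":0,"grip":0.6}

```text
time_s: 8.82
eef_pos: [0.5279, -0.0494, 0.0306]
ee_rot: [-0.002, -0.119, 0.993, 0.001]
wrist_force: [0.2, -0.4, -0.7]
grip_width: 0.601
grip_force: 0.0
```

>>> carry_out:
  steps:
    - {"tx":0,"ty":0,"tz":0,"rx":0,"ry":0,"rz":0,"grip":0.2}
    - {"tx":0,"ty":0,"tz":0,"rx":0,"ry":0,"rz":0,"grip":0.2}
    - {"tx":0,"ty":0,"tz":0,"rx":0,"ry":0,"rz":0,"grip":0.1}
    - {"tx":0,"ty":0,"tz":0,"rx":0,"ry":0,"rz":0,"grip":0.1}
    - {"tx":0,"ty":0,"tz":0,"rx":0,"ry":0,"rz":0,"grip":0.1}

```text
time_s: 9.45
eef_pos: [0.53, -0.0497, 0.0328]
ee_rot: [0.0, -0.119, 0.993, -0.0]
wrist_force: [-0.1, 1.4, 3.2]
grip_width: 0.256
grip_force: 30.0
```

>>> carry_out:
  steps:
    - {"tx":0,"ty":0,"tz":0,"rx":0,"ry":0,"rz":0,"grip":0.35}
    - {"tx":0,"ty":0,"tz":-0.045,"rx":0,"ry":0,"rz":0,"grip":0.35}
    - {"tx":0,"ty":0,"tz":0,"rx":0,"ry":0,"rz":0,"grip":0.35}
    - {"tx":0,"ty":0,"tz":0,"rx":0,"ry":0,"rz":0,"grip":0.15}
    - {"tx":0,"ty":0,"tz":0,"rx":0,"ry":0,"rz":0,"grip":0.15}
    - {"tx":0,"ty":0,"tz":0,"rx":0,"ry":0,"rz":0,"grip":0.15}
  force: 40

```text
time_s: 10.2
eef_pos: [0.5296, -0.0497, 0.0413]
ee_rot: [-0.0, -0.119, 0.993, -0.0]
wrist_force: [-0.9, -0.0, 2.2]
grip_width: 0.249
grip_force: 40.0
```

>>> carry_out:
  steps:
    - {"tx":0,"ty":0,"tz":-0.15,"rx":0,"ry":0,"rz":0,"grip":0.15}
    - {"tx":0,"ty":0,"tz":-0.25,"rx":0,"ry":0,"rz":0,"grip":0.15}
    - {"tx":0,"ty":0,"tz":-0.25,"rx":0,"ry":0,"rz":0,"grip":0.15}
    - {"tx":0,"ty":0,"tz":0,"rx":0,"ry":0,"rz":0,"grip":0.15}

```text
time_s: 10.7
eef_pos: [0.5325, -0.0503, 0.1762]
ee_rot: [0.004, -0.119, 0.993, -0.001]
wrist_force: [-0.4, -0.6, -1.9]
grip_width: 0.251
grip_force: 40.0
```

Run:
```python
from h import *
st(); go(.6467,.1466,.17,193.7)
```

```text
t 10.7 pos [ 0.5325 -0.0503  0.1762] yaw(toolx) -166.29 z [ 0.008 -0.002 -1.   ] F [-0.4 -0.6 -1.9] T [ 0.1  -0.02  0.03] g 0.251 gf 40.0 j [-0.19 -0.04  1.71 -0.    1.47 -2.  ]
shift units [-0.7877  0.8212  0.034 ] rz units 0.003 tilt units [-0.04   0.087 -0.   ] mm [-157.5  164.2    6.8]
```

>>> carry_out:
  steps:
    - {"tx":-0.2,"ty":0.204,"tz":0,"rx":0,"ry":0,"rz":0,"grip":0.15}
    - {"tx":-0.2,"ty":0.204,"tz":0,"rx":0,"ry":0,"rz":0,"grip":0.15}
    - {"tx":-0.2,"ty":0.204,"tz":0,"rx":0,"ry":0,"rz":0,"grip":0.15}
    - {"tx":-0.2,"ty":0.204,"tz":0,"rx":0,"ry":0,"rz":0,"grip":0.15}
    - {"tx":0,"ty":0,"tz":0,"rx":0,"ry":0,"rz":1,"grip":0.15}
    - {"tx":0,"ty":0,"tz":0,"rx":0,"ry":0,"rz":1,"grip":0.15}
    - {"tx":0,"ty":0,"tz":0,"rx":0,"ry":0,"rz":1,"grip":0.15}
    - {"tx":0,"ty":0,"tz":0,"rx":0,"ry":0,"rz":1,"grip":0.15}

```text
time_s: 11.7
eef_pos: [0.6452, 0.1467, 0.1685]
ee_rot: [-0.002, 0.056, 0.998, -0.0]
wrist_force: [0.7, 0.4, -3.1]
grip_width: 0.255
grip_force: 40.0
```

>>> carry_out:
  steps:
    - {"tx":0,"ty":0,"tz":0,"rx":0,"ry":0,"rz":1,"grip":0.15}
    - {"tx":0,"ty":0,"tz":0,"rx":0,"ry":0,"rz":1,"grip":0.15}
    - {"tx":0,"ty":0,"tz":0,"rx":0,"ry":0,"rz":1,"grip":0.15}
    - {"tx":0,"ty":0,"tz":0,"rx":0,"ry":0,"rz":1,"grip":0.15}
    - {"tx":0,"ty":0,"tz":0,"rx":0,"ry":0,"rz":1,"grip":0.15}
    - {"tx":0,"ty":0,"tz":0,"rx":0,"ry":0,"rz":1,"grip":0.15}
    - {"tx":0,"ty":0,"tz":0,"rx":0,"ry":0,"rz":1,"grip":0.15}
    - {"tx":0,"ty":0,"tz":0,"rx":0,"ry":0,"rz":1,"grip":0.15}

```text
time_s: 12.7
eef_pos: [0.6452, 0.1465, 0.1686]
ee_rot: [-0.001, 0.394, 0.919, -0.001]
wrist_force: [0.2, -0.8, -1.4]
grip_width: 0.255
grip_force: 40.0
```

>>> carry_out:
  steps:
    - {"tx":0,"ty":0,"tz":0,"rx":0,"ry":0,"rz":1,"grip":0.15}
    - {"tx":0,"ty":0,"tz":0,"rx":0,"ry":0,"rz":1,"grip":0.15}
    - {"tx":0,"ty":0,"tz":0,"rx":0,"ry":0,"rz":1,"grip":0.15}
    - {"tx":0,"ty":0,"tz":0,"rx":0,"ry":0,"rz":1,"grip":0.15}
    - {"tx":0,"ty":0,"tz":0,"rx":0,"ry":0,"rz":1,"grip":0.15}
    - {"tx":0,"ty":0,"tz":0,"rx":0,"ry":0,"rz":1,"grip":0.15}
    - {"tx":0,"ty":0,"tz":0,"rx":0,"ry":0,"rz":1,"grip":0.15}
    - {"tx":0,"ty":0,"tz":0,"rx":0,"ry":0,"rz":1,"grip":0.15}

```text
time_s: 13.7
eef_pos: [0.6451, 0.1466, 0.1686]
ee_rot: [-0.001, 0.685, 0.729, -0.001]
wrist_force: [-0.5, 0.3, -1.1]
grip_width: 0.25
grip_force: 40.0
```

>>> carry_out:
  steps:
    - {"tx":0,"ty":0,"tz":0,"rx":0,"ry":0,"rz":1,"grip":0.15}
    - {"tx":0,"ty":0,"tz":0,"rx":0,"ry":0,"rz":0.5,"grip":0.15}
    - {"tx":0,"ty":0,"tz":0,"rx":0,"ry":0,"rz":0,"grip":0.15}

```text
time_s: 14.08
eef_pos: [0.6453, 0.1466, 0.169]
ee_rot: [-0.001, 0.73, 0.683, -0.001]
wrist_force: [-0.2, -0.7, -2.2]
grip_width: 0.25
grip_force: 40.0
```

Run:
```python
from h import *
st(); go(.6467,.1466,-.013,86)
p=vision.read_camera('wrist'); spots(p,['mat_mid','pliers_grip','lid_grip'])
```

```text
t 14.07 pos [0.6453 0.1466 0.169 ] yaw(toolx) 86.23 z [-0.003 -0.    -1.   ] F [-0.2 -0.7 -2.2] T [-0.09  0.07 -0.01] g 0.25 gf 40.0 j [ 0.15  0.31  1.33 -0.    1.5   0.21]
shift units [0.0011 0.0099 0.9098] rz units 0.047 tilt units [-0.035  0.008 -0.   ] mm [  0.2   2.  182. ]
mat_mid [([0.6503, 0.1718, 0.0068], 0.76, [263.0, 142.0])]
pliers_grip [([0.6454, 0.14, 0.1928], 0.93, [261.0, 255.0])]
lid_grip [([0.5127, 0.1334, 0.0413], 0.87, [127.0, 196.0])]
```

>>> carry_out:
  steps:
    - {"tx":0,"ty":0.01,"tz":0.25,"rx":0,"ry":0,"rz":0,"grip":0.15}
    - {"tx":0,"ty":0,"tz":0.25,"rx":0,"ry":0,"rz":0,"grip":0.15}
    - {"tx":0,"ty":0,"tz":0.25,"rx":0,"ry":0,"rz":0,"grip":0.15}
    - {"tx":0,"ty":0,"tz":0.1,"rx":0,"ry":0,"rz":0,"grip":0.15}
    - {"tx":0,"ty":0,"tz":0.06,"rx":0,"ry":0,"rz":0,"grip":0.15}
    - {"tx":0,"ty":0,"tz":0,"rx":0,"ry":0,"rz":0,"grip":0.15}
    - {"tx":0,"ty":0,"tz":0,"rx":0,"ry":0,"rz":0,"grip":0.15}

```text
time_s: 15.15
eef_pos: [0.6496, 0.1469, -0.0089]
ee_rot: [0.001, 0.73, 0.683, 0.001]
wrist_force: [-0.6, -0.9, -2.2]
grip_width: 0.251
grip_force: 40.0
```

>>> carry_out:
  steps:
    - {"tx":0,"ty":0,"tz":0,"rx":0,"ry":0,"rz":0,"grip":0.4}
    - {"tx":0,"ty":0,"tz":0,"rx":0,"ry":0,"rz":0,"grip":0.4}
    - {"tx":0,"ty":0,"tz":-0.1,"rx":0,"ry":0,"rz":0,"grip":0.4}
    - {"tx":0,"ty":0,"tz":-0.25,"rx":0,"ry":0,"rz":0,"grip":0.4}
    - {"tx":0,"ty":0,"tz":-0.25,"rx":0,"ry":0,"rz":0,"grip":0.4}
    - {"tx":0,"ty":0,"tz":-0.25,"rx":0,"ry":0,"rz":0,"grip":0.4}

```text
time_s: 15.9
eef_pos: [0.6485, 0.1466, 0.1629]
ee_rot: [0.001, 0.73, 0.683, 0.001]
wrist_force: [0.6, 0.3, 0.1]
grip_width: 0.398
grip_force: 0.0
```

Run:
```python
from h import *
st()
for n in ('wrist','top','scene'):
    p=vision.read_camera(n); print(n); spots(p,['pliers_grip','link0_mid','link1_mid','link2_mid','link3_mid'],6)
```

```text
t 15.9 pos [0.6485 0.1466 0.1629] yaw(toolx) 86.21 z [ 0.002  0.    -1.   ] F [0.6 0.3 0.1] T [-0.09  0.04  0.  ] g 0.398 gf 0.0 j [ 0.15  0.32  1.34 -0.    1.48  0.21]
wrist
pliers_grip []
link0_mid [([0.4376, 0.2953, 0.0108], 0.84, [34.0, 37.0])]
link1_mid [([0.5222, 0.2896, 0.0083], 0.63, [117.0, 32.0])]
link2_mid []
link3_mid []
top
pliers_grip [([0.649, 0.1467, 0.0093], 0.66, [209.0, 140.0])]
link0_mid [([0.2004, 0.3324, 0.0082], 0.51, [148.0, 283.0]), ([0.4299, 0.39, 0.0082], 0.3, [131.0, 209.0])]
link1_mid []
link2_mid [([0.4304, 0.3857, 0.0046], 0.49, [133.0, 209.0])]
link3_mid [([0.5282, 0.3756, 0.0099], 0.52, [136.0, 178.0]), ([0.5537, 0.4996, 0.0074], 0.45, [98.0, 170.0])]
scene
pliers_grip [([0.6493, 0.1486, 0.0082], 0.74, [238.0, 265.0])]
link0_mid [([0.4379, 0.2952, 0.0119], 0.53, [331.0, 266.0]), ([0.2048, 0.3296, 0.006], 0.42, [397.0, 241.0])]
link1_mid [([0.5228, 0.2908, 0.0096], 0.58, [306.0, 280.0]), ([0.3324, 0.3585, 0.0003], 0.52, [373.0, 267.0])]
link2_mid [([0.5049, -0.494, 0.0016], 0.71, [180.0, 135.0]), ([0.4297, 0.3919, 0.0114], 0.58, [357.0, 290.0])]
link3_mid [([0.5324, 0.3761, 0.0112], 0.72, [323.0, 304.0]), ([0.5531, 0.5, 0.0052], 0.65, [349.0, 346.0])]
```

>>> carry_out:
  steps:
    - {"tx":0.13,"ty":-0.195,"tz":0,"rx":0,"ry":0,"rz":0,"grip":0.45}
    - {"tx":0.13,"ty":-0.195,"tz":0,"rx":0,"ry":0,"rz":0,"grip":0.45}
    - {"tx":0.13,"ty":-0.195,"tz":0,"rx":0,"ry":0,"rz":0,"grip":0.45}
    - {"tx":0.13,"ty":-0.195,"tz":0,"rx":0,"ry":0,"rz":0,"grip":0.45}
    - {"tx":0,"ty":0,"tz":0,"rx":0,"ry":0,"rz":0,"grip":0.45}
    - {"tx":0,"ty":0,"tz":0,"rx":0,"ry":0,"rz":0,"grip":0.45}

```text
time_s: 17.55
eef_pos: [0.5, 0.2606, 0.1596]
ee_rot: [0.0, 0.73, 0.684, 0.0]
wrist_force: [-0.8, -0.5, 0.4]
grip_width: 0.451
grip_force: 0.0
```

```bash
cat >> h.py <<'E'
def links(p,zt=.019,show=False):
    """light blobs on the pad: centre (at the link's top), axis yaw, size"""
    hsv=cv2.cvtColor(p['frame'],cv2.COLOR_BGR2HSV)
    H,W=hsv.shape[:2]; out=[]
    pad=[(x,y) for x in (.385,.575) for y in (.25,.44)]
    poly=np.array([proj(p,[x,y,.003]) for x,y in [(.38,.245),(.575,.245),(.575,.44),(.38,.44)]]).astype(np.int32)
    m=np.zeros((H,W),np.uint8); cv2.fillPoly(m,[poly],255)
    b=((hsv[...,2]>150)&(hsv[...,1]<60)&(m>0)).astype(np.uint8)*255
    b=cv2.morphologyEx(b,cv2.MORPH_CLOSE,np.ones((7,7)))
    for c in cv2.findContours(b,cv2.RETR_EXTERNAL,cv2.CHAIN_APPROX_NONE)[0]:
        if cv2.contourArea(c)<60: continue
        w=np.array([ray(p,*q[0],zt)[:2] for q in c]).astype(np.float32)
        r=cv2.minAreaRect(w*1000); v=cv2.boxPoints(r); e=[v[1]-v[0],v[2]-v[1]]; e=max(e,key=np.linalg.norm)
        print('blob',np.round(np.array(r[0])/1000,4),'size',np.round(sorted(r[1]),1),'yaw',round(np.degrees(np.arctan2(e[1],e[0]))%180,1),'px',c.mean((0,1)).round())
    return b
E
python3 - <<'E'
from h import *
st()
p=vision.read_camera('wrist'); b=links(p); spots(p,['link0_mid','link1_mid','link2_mid','link3_mid'],5)
cv2.imwrite('pics/w5.png',np.vstack([p['frame'],cv2.cvtColor(b,cv2.COLOR_GRAY2BGR)[:210]]))
E
```

```text
t 17.55 pos [0.5    0.2606 0.1596] yaw(toolx) 86.24 z [ 0.001 -0.    -1.   ] F [-0.8 -0.5  0.4] T [-0.13  0.05  0.01] g 0.451 gf 0.0 j [ 0.39  0.05  1.64 -0.    1.45  0.46]
blob [0.4354 0.294 ] size [15.9 63.9] yaw 5.8 px [191. 142.]
blob [0.5224 0.2892] size [15.3 63.3] yaw 58.7 px [280. 140.]
blob [0.5274 0.3762] size [16.  67.2] yaw 10.4 px [281.  46.]
blob [0.4281 0.391 ] size [15.7 62.9] yaw 174.8 px [171.  37.]
link0_mid [([0.4364, 0.2928, 0.0113], 0.67, [193.0, 142.0])]
link1_mid [([0.5263, 0.2926, 0.0111], 0.84, [283.0, 136.0])]
link2_mid [([0.431, 0.3863, 0.012], 0.64, [176.0, 44.0])]
link3_mid [([0.5288, 0.3801, 0.0092], 0.94, [281.0, 43.0])]
```

View pics/w5.png

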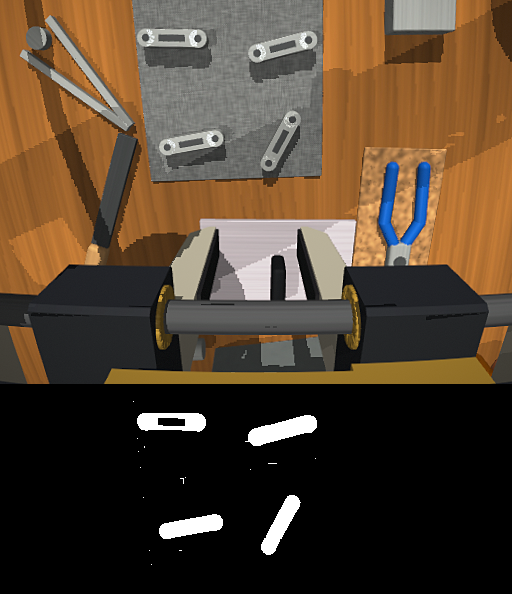

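>>> carry_out:
  steps:
    - {"tx":0.15,"ty":0.102,"tz":0,"rx":0,"ry":0,"rz":0,"grip":0.45}
    - {"tx":0,"ty":0,"tz":0.1,"rx":0,"ry":0,"rz":1,"grip":0.45}
    - {"tx":0,"ty":0,"tz":0.1,"rx":0,"ry":0,"rz":1,"grip":0.45}
    - {"tx":0,"ty":0,"tz":0.1,"rx":0,"ry":0,"rz":1,"grip":0.45}
    - {"tx":0,"ty":0,"tz":0.1,"rx":0,"ry":0,"rz":1,"grip":0.45}
    - {"tx":0,"ty":0,"tz":0.1,"rx":0,"ry":0,"rz":1,"grip":0.45}
    - {"tx":0,"ty":0,"tz":0.1,"rx":0,"ry":0,"rz":0.5,"grip":0.45}
    - {"tx":0,"ty":0,"tz":0,"rx":0,"ry":0,"rz":0,"grip":0.45}

```text
time_s: 18.8
eef_pos: [0.5206, 0.2881, 0.0371]
ee_rot: [-0.0, 0.872, 0.49, -0.002]
wrist_force: [-1.1, -0.3, 0.3]
grip_width: 0.45
grip_force: 0.0
```

Run:
```python
from h import *
st(); p=vision.read_camera('wrist'); b=links(p); spots(p,['link1_mid']); go(.5224,.2892,-.014,58.7)
```

```text
t 18.8 pos [0.5206 0.2881 0.0371] yaw(toolx) 58.68 z [-0.004 -0.002 -1.   ] F [-1.1 -0.3  0.3] T [-0.04  0.15  0.01] g 0.45 gf 0.0 j [ 0.42  0.25  1.65 -0.    1.24  0.97]
blob [0.5437 0.2602] size [12.6 14.8] yaw 177.8 px [311. 234.]
blob [0.4556 0.2946] size [44.7 55.5] yaw 40.6 px [180. 258.]
blob [0.5076 0.3222] size [8.  8.9] yaw 177.5 px [214. 181.]
blob [0.523  0.2904] size [15.3 65.9] yaw 58.6 px [260. 208.]
blob [0.4908 0.3477] size [11.4 21.5] yaw 6.7 px [168. 163.]
blob [0.4281 0.392 ] size [17.4 64.2] yaw 174.3 px [ 53. 154.]
blob [0.5258 0.3766] size [19.5 70. ] yaw 9.1 px [188.  90.]
link1_mid [([0.5255, 0.2916, 0.0086], 0.64, [263.0, 202.0])]
shift units [1.300e-03 2.000e-04 2.679e-01] rz units 0.009 tilt units [-0.     0.001 -0.   ] mm [ 0.3  0.  53.6]
```

>>> carry_out:
  steps:
    - {"tx":0,"ty":0,"tz":0.134,"rx":0,"ry":0,"rz":0,"grip":0.45}
    - {"tx":0,"ty":0,"tz":0.134,"rx":0,"ry":0,"rz":0,"grip":0.45}
    - {"tx":0,"ty":0,"tz":0,"rx":0,"ry":0,"rz":0,"grip":0.3}
    - {"tx":0,"ty":0,"tz":0,"rx":0,"ry":0,"rz":0,"grip":0.1}
    - {"tx":0,"ty":0,"tz":0,"rx":0,"ry":0,"rz":0,"grip":0.1}
    - {"tx":0,"ty":0,"tz":0,"rx":0,"ry":0,"rz":0,"grip":0.1}
  force: 40

```text
time_s: 19.65
eef_pos: [0.5231, 0.2898, -0.0126]
ee_rot: [0.0, 0.872, 0.49, 0.001]
wrist_force: [-1.2, -0.2, 5.8]
grip_width: 0.171
grip_force: 40.0
```

>>> carry_out:
  steps:
    - {"tx":0,"ty":0,"tz":-0.2,"rx":0,"ry":0,"rz":0,"grip":0.1}
    - {"tx":0,"ty":0,"tz":-0.3,"rx":0,"ry":0,"rz":0,"grip":0.1}
    - {"tx":0,"ty":0,"tz":-0.25,"rx":0,"ry":0,"rz":0,"grip":0.1}
    - {"tx":0,"ty":0,"tz":0,"rx":0,"ry":0,"rz":0,"grip":0.1}

```text
time_s: 20.15
eef_pos: [0.5253, 0.2909, 0.1421]
ee_rot: [0.0, 0.872, 0.49, 0.005]
wrist_force: [0.5, 1.1, -1.7]
grip_width: 0.165
grip_force: 40.0
```

>>> carry_out:
  steps:
    - {"tx":-0.219,"ty":0.15,"tz":0,"rx":0,"ry":0,"rz":0,"grip":0.1}
    - {"tx":-0.219,"ty":0.15,"tz":0,"rx":0,"ry":0,"rz":0,"grip":0.1}
    - {"tx":-0.219,"ty":0.15,"tz":0,"rx":0,"ry":0,"rz":0,"grip":0.1}
    - {"tx":-0.219,"ty":0.15,"tz":0,"rx":0,"ry":0,"rz":0,"grip":0.1}
    - {"tx":-0.219,"ty":0.15,"tz":0,"rx":0,"ry":0,"rz":0,"grip":0.1}
    - {"tx":-0.219,"ty":0.15,"tz":0,"rx":0,"ry":0,"rz":0,"grip":0.1}
    - {"tx":-0.219,"ty":0.15,"tz":0,"rx":0,"ry":0,"rz":0,"grip":0.1}
    - {"tx":0,"ty":0,"tz":0,"rx":0,"ry":0,"rz":-1,"grip":0.1}

```text
time_s: 21.15
eef_pos: [0.5409, -0.0854, 0.134]
ee_rot: [-0.0, 0.85, 0.527, -0.001]
wrist_force: [-0.3, 0.6, -1.5]
grip_width: 0.167
grip_force: 40.0
```

>>> carry_out:
  steps:
    - {"tx":0,"ty":0,"tz":0,"rx":0,"ry":0,"rz":-1,"grip":0.1}
    - {"tx":0,"ty":0,"tz":0,"rx":0,"ry":0,"rz":-1,"grip":0.1}
    - {"tx":0,"ty":0,"tz":0,"rx":0,"ry":0,"rz":-1,"grip":0.1}
    - {"tx":0,"ty":0,"tz":0,"rx":0,"ry":0,"rz":-1,"grip":0.1}
    - {"tx":0,"ty":0,"tz":0,"rx":0,"ry":0,"rz":-1,"grip":0.1}
    - {"tx":0,"ty":0,"tz":0,"rx":0,"ry":0,"rz":-1,"grip":0.1}
    - {"tx":0,"ty":0,"tz":0,"rx":0,"ry":0,"rz":-0.1,"grip":0.1}
    - {"tx":0,"ty":0,"tz":0,"rx":0,"ry":0,"rz":0,"grip":0.1}

```text
time_s: 22.15
eef_pos: [0.5415, -0.0816, 0.1348]
ee_rot: [-0.001, 0.681, 0.732, -0.0]
wrist_force: [-0.1, 0.3, -1.0]
grip_width: 0.169
grip_force: 40.0
```

Run:
```python
from h import *
st(); go(.5426,-.0821,-.004,94.2)
for n in ('wrist','scene'):
    p=vision.read_camera(n); spots(p,['well','link1_mid','wing_grip'],2)
p=vision.read_camera('wrist'); cv2.imwrite('pics/w6.png',p['frame'])
```

```text
t 22.15 pos [ 0.5415 -0.0816  0.1348] yaw(toolx) 94.12 z [-0.001  0.    -1.   ] F [-0.1  0.3 -1. ] T [-0.07  0.04 -0.01] g 0.169 gf 40.0 j [-0.24  0.03  1.71 -0.    1.4  -0.32]
shift units [-0.003   0.006   0.6939] rz units -0.016 tilt units [-0.015 -0.005  0.   ] mm [ -0.6   1.2 138.8]
well [([0.5168, -0.0483, 0.0604], 0.58, [231.0, 148.0])]
link1_mid [([0.5422, -0.08, 0.1578], 0.77, [261.0, 241.0])]
wing_grip []
well [([0.5157, -0.0497, 0.0591], 0.91, [240.0, 192.0])]
link1_mid [([0.5456, -0.0847, 0.1572], 0.59, [225.0, 165.0])]
wing_grip [([0.5243, -0.1621, 0.1064], 0.59, [218.0, 162.0]), ([0.4314, 0.3898, 0.0092], 0.17, [356.0, 290.0])]
```

View pics/w6.png

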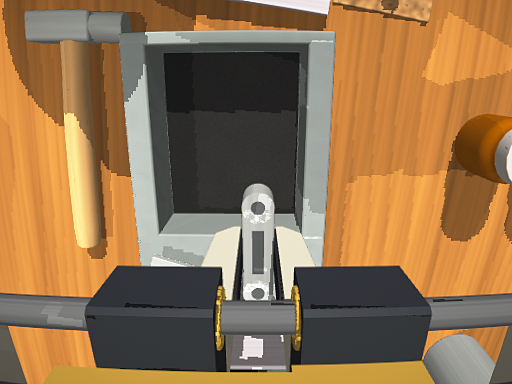

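>>> carry_out:
  steps:
    - {"tx":0,"ty":0.003,"tz":0.2,"rx":0,"ry":0,"rz":0,"grip":0.1}
    - {"tx":0,"ty":0,"tz":0.2,"rx":0,"ry":0,"rz":0,"grip":0.1}
    - {"tx":0,"ty":0,"tz":0.2,"rx":0,"ry":0,"rz":0,"grip":0.1}
    - {"tx":0,"ty":0,"tz":0.09,"rx":0,"ry":0,"rz":0,"grip":0.1}
    - {"tx":0,"ty":0,"tz":0,"rx":0,"ry":0,"rz":0,"grip":0.1}
    - {"tx":0,"ty":0,"tz":0,"rx":0,"ry":0,"rz":0,"grip":0.1}

```text
time_s: 23.35
eef_pos: [0.5441, -0.0821, -0.0006]
ee_rot: [0.001, 0.681, 0.733, 0.001]
wrist_force: [0.1, 0.4, -0.5]
grip_width: 0.17
grip_force: 40.0
```

>>> carry_out:
  steps:
    - {"tx":0,"ty":0,"tz":0,"rx":0,"ry":0,"rz":0,"grip":0.28}
    - {"tx":0,"ty":0,"tz":0,"rx":0,"ry":0,"rz":0,"grip":0.28}
    - {"tx":0,"ty":0,"tz":-0.2,"rx":0,"ry":0,"rz":0,"grip":0.28}
    - {"tx":0,"ty":0,"tz":-0.25,"rx":0,"ry":0,"rz":0,"grip":0.28}
    - {"tx":0,"ty":0,"tz":-0.25,"rx":0,"ry":0,"rz":0,"grip":0.45}
    - {"tx":0,"ty":0,"tz":0,"rx":0,"ry":0,"rz":0,"grip":0.45}

```text
time_s: 24.1
eef_pos: [0.5465, -0.0827, 0.144]
ee_rot: [0.005, 0.681, 0.733, 0.003]
wrist_force: [-0.2, -0.8, -0.2]
grip_width: 0.427
grip_force: 0.0
```

Run:
```python
from h import *
st()
for n in ('wrist','scene','top'):
    p=vision.read_camera(n); print(n); spots(p,['link0_mid','link1_mid','link2_mid','link3_mid'],4)
    if n!='wrist': b=links(p)
go(.4354,.294,.136,185.8)
```

```text
t 24.1 pos [ 0.5465 -0.0827  0.144 ] yaw(toolx) 94.21 z [ 0.01  -0.003 -1.   ] F [-0.2 -0.8 -0.2] T [-0.06  0.   -0.07] g 0.427 gf 0.0 j [-0.24  0.02  1.7   0.    1.41 -0.32]
wrist
link0_mid []
link1_mid [([0.544, -0.0803, 0.0182], 0.95, [255.0, 172.0]), ([0.5339, -0.2583, 0.0926], 0.57, [231.0, 379.0])]
link2_mid []
link3_mid []
scene
link0_mid [([0.207, 0.329, 0.0083], 0.51, [397.0, 240.0]), ([0.4363, 0.2901, 0.014], 0.48, [330.0, 265.0])]
link1_mid [([0.5465, -0.0811, 0.0168], 0.47, [226.0, 200.0])]
link2_mid [([0.43, 0.3923, 0.0119], 0.64, [357.0, 290.0]), ([0.439, 0.2968, 0.0133], 0.24, [331.0, 267.0])]
link3_mid [([0.5541, 0.4979, 0.0067], 0.76, [349.0, 345.0]), ([0.5326, 0.377, 0.0114], 0.64, [324.0, 304.0])]
blob [0.5293 0.375 ] size [24.4 69.8] yaw 13.8 px [325. 302.]
blob [0.4304 0.3941] size [28.2 66.5] yaw 3.5 px [358. 288.]
blob [0.4377 0.2964] size [20.6 62.7] yaw 6.1 px [332. 265.]
top
link0_mid [([0.5295, -0.2088, 0.0585], 0.68, [324.0, 176.0]), ([0.1992, 0.332, 0.0085], 0.62, [148.0, 283.0]), ([0.4394, 0.2901, 0.011], 0.48, [163.0, 206.0])]
link1_mid [([0.5213, -0.1602, 0.1072], 0.16, [310.0, 177.0])]
link2_mid [([0.4309, 0.3917, 0.0068], 0.59, [131.0, 209.0])]
link3_mid [([0.5282, 0.3767, 0.0071], 0.7, [136.0, 178.0]), ([0.333, 0.3574, -0.0003], 0.61, [141.0, 240.0]), ([0.5521, 0.5035, 0.0065], 0.54, [97.0, 170.0]), ([0.6502, 0.1739, 0.0034], 0.29, [201.0, 140.0])]
shift units [ 1.9131 -0.3969  0.008 ] rz units -18.317 tilt units [-0.001 -0.     0.   ] mm [382.6 -79.4   1.6]
```

>>> carry_out:
  steps:
    - {"tx":0.274,"ty":-0.057,"tz":0,"rx":0,"ry":0,"rz":0,"grip":0.45}
    - {"tx":0.274,"ty":-0.057,"tz":0,"rx":0,"ry":0,"rz":0,"grip":0.45}
    - {"tx":0.274,"ty":-0.057,"tz":0,"rx":0,"ry":0,"rz":0,"grip":0.45}
    - {"tx":0.274,"ty":-0.057,"tz":0,"rx":0,"ry":0,"rz":0,"grip":0.45}
    - {"tx":0.274,"ty":-0.057,"tz":0,"rx":0,"ry":0,"rz":0,"grip":0.45}
    - {"tx":0.274,"ty":-0.057,"tz":0,"rx":0,"ry":0,"rz":0,"grip":0.45}
    - {"tx":0.274,"ty":-0.057,"tz":0,"rx":0,"ry":0,"rz":0,"grip":0.45}
    - {"tx":0,"ty":0,"tz":0,"rx":0,"ry":0,"rz":-1,"grip":0.45}

```text
time_s: 25.85
eef_pos: [0.4334, 0.2985, 0.1378]
ee_rot: [-0.0, 0.646, 0.764, 0.0]
wrist_force: [0.1, -0.2, 0.0]
grip_width: 0.452
grip_force: 0.0
```

>>> carry_out:
  steps:
    - {"tx":0,"ty":0,"tz":0,"rx":0,"ry":0,"rz":-1,"grip":0.45}
    - {"tx":0,"ty":0,"tz":0,"rx":0,"ry":0,"rz":-1,"grip":0.45}
    - {"tx":0,"ty":0,"tz":0,"rx":0,"ry":0,"rz":-1,"grip":0.45}
    - {"tx":0,"ty":0,"tz":0,"rx":0,"ry":0,"rz":-1,"grip":0.45}
    - {"tx":0,"ty":0,"tz":0,"rx":0,"ry":0,"rz":-1,"grip":0.45}
    - {"tx":0,"ty":0,"tz":0,"rx":0,"ry":0,"rz":-1,"grip":0.45}
    - {"tx":0,"ty":0,"tz":0,"rx":0,"ry":0,"rz":-1,"grip":0.45}
    - {"tx":0,"ty":0,"tz":0,"rx":0,"ry":0,"rz":-1,"grip":0.45}

```text
time_s: 26.85
eef_pos: [0.435, 0.295, 0.1377]
ee_rot: [0.0, 0.347, 0.938, 0.0]
wrist_force: [-0.8, -0.7, -0.1]
grip_width: 0.453
grip_force: 0.0
```

>>> carry_out:
  steps:
    - {"tx":0,"ty":0,"tz":0,"rx":0,"ry":0,"rz":-1,"grip":0.45}
    - {"tx":0,"ty":0,"tz":0,"rx":0,"ry":0,"rz":-1,"grip":0.45}
    - {"tx":0,"ty":0,"tz":0.08,"rx":0,"ry":0,"rz":-1,"grip":0.45}
    - {"tx":0,"ty":0,"tz":0.08,"rx":0,"ry":0,"rz":-1,"grip":0.45}
    - {"tx":0,"ty":0,"tz":0.08,"rx":0,"ry":0,"rz":-1,"grip":0.45}
    - {"tx":0,"ty":0,"tz":0.08,"rx":0,"ry":0,"rz":-1,"grip":0.45}
    - {"tx":0,"ty":0,"tz":0.08,"rx":0,"ry":0,"rz":-1,"grip":0.45}
    - {"tx":0,"ty":0,"tz":0.08,"rx":0,"ry":0,"rz":-1,"grip":0.45}

```text
time_s: 27.85
eef_pos: [0.435, 0.295, 0.0413]
ee_rot: [0.0, 0.005, 1.0, 0.0]
wrist_force: [0.2, 0.3, 0.0]
grip_width: 0.446
grip_force: 0.0
```

>>> carry_out:
  steps:
    - {"tx":0,"ty":0,"tz":0,"rx":0,"ry":0,"rz":-1,"grip":0.45}
    - {"tx":0,"ty":0,"tz":0,"rx":0,"ry":0,"rz":-0.3,"grip":0.45}
    - {"tx":0,"ty":0,"tz":0,"rx":0,"ry":0,"rz":0,"grip":0.45}

```text
time_s: 28.22
eef_pos: [0.4352, 0.2951, 0.042]
ee_rot: [0.0, -0.049, 0.999, 0.0]
wrist_force: [0.2, -0.2, 0.1]
grip_width: 0.45
grip_force: 0.0
```

Run:
```python
from h import *
st(); p=vision.read_camera('wrist'); b=links(p); spots(p,['link0_mid']); go(.4354,.294,-.013,185.8)
```

```text
t 28.23 pos [0.4352 0.2951 0.042 ] yaw(toolx) -174.36 z [ 0.001  0.    -1.   ] F [ 0.2 -0.2  0.1] T [0.07 0.03 0.  ] g 0.45 gf 0.0 j [ 0.5   0.06  1.85  0.    1.22 -1.17]
blob [0.4281 0.3477] size [ 83.7 147.8] yaw 88.3 px [331. 204.]
link0_mid [([0.4368, 0.2912, 0.0127], 0.82, [251.0, 212.0])]
shift units [-2.000e-04 -5.600e-03  2.751e-01] rz units -0.033 tilt units [0.003 0.008 0.   ] mm [-0.  -1.1 55. ]
```

>>> carry_out:
  steps:
    - {"tx":0,"ty":-0.005,"tz":0.14,"rx":0,"ry":0,"rz":0,"grip":0.45}
    - {"tx":0,"ty":0,"tz":0.135,"rx":0,"ry":0,"rz":0,"grip":0.45}
    - {"tx":0,"ty":0,"tz":0,"rx":0,"ry":0,"rz":0,"grip":0.3}
    - {"tx":0,"ty":0,"tz":0,"rx":0,"ry":0,"rz":0,"grip":0.1}
    - {"tx":0,"ty":0,"tz":0,"rx":0,"ry":0,"rz":0,"grip":0.1}
    - {"tx":0,"ty":0,"tz":0,"rx":0,"ry":0,"rz":0,"grip":0.1}

```text
time_s: 29.08
eef_pos: [0.4359, 0.2944, -0.012]
ee_rot: [0.001, -0.05, 0.999, 0.0]
wrist_force: [-0.0, -1.3, 5.6]
grip_width: 0.167
grip_force: 40.0
```

>>> carry_out:
  steps:
    - {"tx":0,"ty":0,"tz":-0.2,"rx":0,"ry":0,"rz":0,"grip":0.1}
    - {"tx":0,"ty":0,"tz":-0.3,"rx":0,"ry":0,"rz":0,"grip":0.1}
    - {"tx":0,"ty":0,"tz":-0.25,"rx":0,"ry":0,"rz":0,"grip":0.1}
    - {"tx":0,"ty":0,"tz":0,"rx":0,"ry":0,"rz":0,"grip":0.1}

```text
time_s: 29.58
eef_pos: [0.4382, 0.2957, 0.1424]
ee_rot: [0.004, -0.05, 0.999, 0.002]
wrist_force: [0.9, 1.2, -1.5]
grip_width: 0.169
grip_force: 40.0
```

>>> carry_out:
  steps:
    - {"tx":-0.013,"ty":-0.274,"tz":0,"rx":0,"ry":0,"rz":0,"grip":0.1}
    - {"tx":-0.013,"ty":-0.274,"tz":0,"rx":0,"ry":0,"rz":0,"grip":0.1}
    - {"tx":-0.013,"ty":-0.274,"tz":0,"rx":0,"ry":0,"rz":0,"grip":0.1}
    - {"tx":-0.013,"ty":-0.274,"tz":0,"rx":0,"ry":0,"rz":0,"grip":0.1}
    - {"tx":-0.013,"ty":-0.274,"tz":0,"rx":0,"ry":0,"rz":0,"grip":0.1}
    - {"tx":-0.013,"ty":-0.274,"tz":0,"rx":0,"ry":0,"rz":0,"grip":0.1}
    - {"tx":-0.013,"ty":-0.274,"tz":0,"rx":0,"ry":0,"rz":0,"grip":0.1}
    - {"tx":0,"ty":0,"tz":0,"rx":0,"ry":0,"rz":1,"grip":0.1}

```text
time_s: 30.58
eef_pos: [0.4905, -0.0895, 0.1351]
ee_rot: [-0.001, -0.003, 1.0, -0.0]
wrist_force: [0.2, -0.2, -1.1]
grip_width: 0.166
grip_force: 40.0
```

>>> carry_out:
  steps:
    - {"tx":0,"ty":0,"tz":0,"rx":0,"ry":0,"rz":1,"grip":0.1}
    - {"tx":0,"ty":0,"tz":0,"rx":0,"ry":0,"rz":1,"grip":0.1}
    - {"tx":0,"ty":0,"tz":0,"rx":0,"ry":0,"rz":1,"grip":0.1}
    - {"tx":0,"ty":0,"tz":0,"rx":0,"ry":0,"rz":1,"grip":0.1}
    - {"tx":0,"ty":0,"tz":0,"rx":0,"ry":0,"rz":1,"grip":0.1}
    - {"tx":0,"ty":0,"tz":0,"rx":0,"ry":0,"rz":1,"grip":0.1}
    - {"tx":0,"ty":0,"tz":0,"rx":0,"ry":0,"rz":1,"grip":0.1}
    - {"tx":0,"ty":0,"tz":0,"rx":0,"ry":0,"rz":1,"grip":0.1}

```text
time_s: 31.58
eef_pos: [0.4903, -0.0856, 0.1349]
ee_rot: [-0.001, 0.338, 0.941, -0.0]
wrist_force: [0.8, -0.4, -1.7]
grip_width: 0.166
grip_force: 40.0
```

>>> carry_out:
  steps:
    - {"tx":0,"ty":0,"tz":0,"rx":0,"ry":0,"rz":1,"grip":0.1}
    - {"tx":0,"ty":0,"tz":0,"rx":0,"ry":0,"rz":1,"grip":0.1}
    - {"tx":0,"ty":0,"tz":0,"rx":0,"ry":0,"rz":1,"grip":0.1}
    - {"tx":0,"ty":0,"tz":0,"rx":0,"ry":0,"rz":1,"grip":0.1}
    - {"tx":0,"ty":0,"tz":0,"rx":0,"ry":0,"rz":1,"grip":0.1}
    - {"tx":0,"ty":0,"tz":0,"rx":0,"ry":0,"rz":1,"grip":0.1}
    - {"tx":0,"ty":0,"tz":0,"rx":0,"ry":0,"rz":1,"grip":0.1}
    - {"tx":0,"ty":0,"tz":0,"rx":0,"ry":0,"rz":1,"grip":0.1}

```text
time_s: 32.58
eef_pos: [0.4903, -0.0856, 0.1349]
ee_rot: [-0.001, 0.639, 0.769, -0.001]
wrist_force: [-0.3, 0.4, -0.7]
grip_width: 0.164
grip_force: 40.0
```

>>> carry_out:
  steps:
    - {"tx":0,"ty":0,"tz":0,"rx":0,"ry":0,"rz":1,"grip":0.1}
    - {"tx":0,"ty":0,"tz":0,"rx":0,"ry":0,"rz":0.3,"grip":0.1}
    - {"tx":0,"ty":0,"tz":0,"rx":0,"ry":0,"rz":0,"grip":0.1}

```text
time_s: 32.95
eef_pos: [0.4908, -0.0858, 0.1358]
ee_rot: [-0.001, 0.68, 0.733, -0.0]
wrist_force: [0.7, 0.3, -2.1]
grip_width: 0.169
grip_force: 40.0
```

Run:
```python
from h import *
st(); go(.4928,-.0857,-.004,94.2)
p=vision.read_camera('wrist'); spots(p,['well','link0_mid','link1_mid'],2)
```

```text
t 32.95 pos [ 0.4908 -0.0858  0.1358] yaw(toolx) 94.28 z [-0.001  0.    -1.   ] F [ 0.7  0.3 -2.1] T [-0.04  0.13  0.02] g 0.169 gf 40.0 j [-0.28 -0.11  1.84 -0.    1.41 -0.35]
shift units [-5.000e-04  1.070e-02  6.992e-01] rz units 0.017 tilt units [-0.013 -0.004 -0.   ] mm [-1.000e-01  2.100e+00  1.398e+02]
well [([0.516, -0.0491, 0.0628], 0.9, [295.0, 148.0])]
link0_mid [([0.4924, -0.0828, 0.1597], 0.69, [263.0, 240.0])]
link1_mid [([0.5434, -0.0784, 0.0169], 0.93, [316.0, 173.0])]
```

>>> carry_out:
  steps:
    - {"tx":0,"ty":0.008,"tz":0.2,"rx":0,"ry":0,"rz":0,"grip":0.1}
    - {"tx":0,"ty":0,"tz":0.2,"rx":0,"ry":0,"rz":0,"grip":0.1}
    - {"tx":0,"ty":0,"tz":0.2,"rx":0,"ry":0,"rz":0,"grip":0.1}
    - {"tx":0,"ty":0,"tz":0.1,"rx":0,"ry":0,"rz":0,"grip":0.1}
    - {"tx":0,"ty":0,"tz":0,"rx":0,"ry":0,"rz":0,"grip":0.1}
    - {"tx":0,"ty":0,"tz":0,"rx":0,"ry":0,"rz":0,"grip":0.1}

```text
time_s: 33.9
eef_pos: [0.4931, -0.0858, -0.0031]
ee_rot: [0.0, 0.681, 0.733, 0.0]
wrist_force: [0.2, 0.4, -1.2]
grip_width: 0.169
grip_force: 40.0
```

>>> carry_out:
  steps:
    - {"tx":0,"ty":0,"tz":0,"rx":0,"ry":0,"rz":0,"grip":0.28}
    - {"tx":0,"ty":0,"tz":0,"rx":0,"ry":0,"rz":0,"grip":0.28}
    - {"tx":0,"ty":0,"tz":-0.2,"rx":0,"ry":0,"rz":0,"grip":0.28}
    - {"tx":0,"ty":0,"tz":-0.25,"rx":0,"ry":0,"rz":0,"grip":0.28}
    - {"tx":0,"ty":0,"tz":-0.25,"rx":0,"ry":0,"rz":0,"grip":0.45}
    - {"tx":0,"ty":0,"tz":0,"rx":0,"ry":0,"rz":0,"grip":0.45}

```text
time_s: 34.65
eef_pos: [0.4965, -0.0868, 0.1424]
ee_rot: [0.004, 0.681, 0.733, 0.002]
wrist_force: [0.1, 0.3, -0.2]
grip_width: 0.431
grip_force: 0.0
```

>>> carry_out:
  steps:
    - {"tx":0.286,"ty":0.043,"tz":0,"rx":0,"ry":0,"rz":0,"grip":0.45}
    - {"tx":0.286,"ty":0.043,"tz":0,"rx":0,"ry":0,"rz":0,"grip":0.45}
    - {"tx":0.286,"ty":0.043,"tz":0,"rx":0,"ry":0,"rz":0,"grip":0.45}
    - {"tx":0.286,"ty":0.043,"tz":0,"rx":0,"ry":0,"rz":0,"grip":0.45}
    - {"tx":0.286,"ty":0.043,"tz":0,"rx":0,"ry":0,"rz":0,"grip":0.45}
    - {"tx":0.286,"ty":0.043,"tz":0,"rx":0,"ry":0,"rz":-1,"grip":0.45}
    - {"tx":0,"ty":0,"tz":0,"rx":0,"ry":0,"rz":-1,"grip":0.45}
    - {"tx":0,"ty":0,"tz":0,"rx":0,"ry":0,"rz":-1,"grip":0.45}

```text
time_s: 35.65
eef_pos: [0.5182, 0.2611, 0.1352]
ee_rot: [-0.0, 0.577, 0.817, -0.001]
wrist_force: [-0.0, -0.6, -1.2]
grip_width: 0.452
grip_force: 0.0
```

>>> carry_out:
  steps:
    - {"tx":0,"ty":0,"tz":0,"rx":0,"ry":0,"rz":-1,"grip":0.45}
    - {"tx":0,"ty":0,"tz":0,"rx":0,"ry":0,"rz":-1,"grip":0.45}
    - {"tx":0,"ty":0,"tz":0,"rx":0,"ry":0,"rz":-1,"grip":0.45}
    - {"tx":0,"ty":0,"tz":0,"rx":0,"ry":0,"rz":-1,"grip":0.45}
    - {"tx":0,"ty":0,"tz":0,"rx":0,"ry":0,"rz":-1,"grip":0.45}
    - {"tx":0,"ty":0,"tz":0,"rx":0,"ry":0,"rz":-1,"grip":0.45}
    - {"tx":0,"ty":0,"tz":0,"rx":0,"ry":0,"rz":-1,"grip":0.45}
    - {"tx":0,"ty":0,"tz":0,"rx":0,"ry":0,"rz":-1,"grip":0.45}

```text
time_s: 36.65
eef_pos: [0.5186, 0.26, 0.1354]
ee_rot: [-0.001, 0.264, 0.965, -0.0]
wrist_force: [0.3, 0.5, 0.2]
grip_width: 0.45
grip_force: 0.0
```

>>> carry_out:
  steps:
    - {"tx":0,"ty":0,"tz":0,"rx":0,"ry":0,"rz":-1,"grip":0.45}
    - {"tx":0,"ty":0,"tz":0,"rx":0,"ry":0,"rz":-1,"grip":0.45}
    - {"tx":0,"ty":0,"tz":0,"rx":0,"ry":0,"rz":-1,"grip":0.45}
    - {"tx":0,"ty":0,"tz":0,"rx":0,"ry":0,"rz":-1,"grip":0.45}
    - {"tx":0,"ty":0,"tz":0,"rx":0,"ry":0,"rz":-1,"grip":0.45}
    - {"tx":0,"ty":0,"tz":0,"rx":0,"ry":0,"rz":-1,"grip":0.45}
    - {"tx":0,"ty":0,"tz":0,"rx":0,"ry":0,"rz":-1,"grip":0.45}
    - {"tx":0,"ty":0,"tz":0,"rx":0,"ry":0,"rz":-1,"grip":0.45}

```text
time_s: 37.65
eef_pos: [0.5186, 0.26, 0.1355]
ee_rot: [-0.001, -0.082, 0.997, -0.0]
wrist_force: [0.3, -0.3, -0.2]
grip_width: 0.448
grip_force: 0.0
```

Run:
```python
from h import *
st(); p=vision.read_camera('wrist'); b=links(p); spots(p,['link3_mid','link2_mid','link0_mid','pliers_grip']); go(.5274,.3762,.136,190.4)
p=vision.read_camera('scene'); spots(p,['link3_mid','link2_mid','link0_mid','link1_mid'])
```

```text
t 37.65 pos [0.5186 0.26   0.1355] yaw(toolx) -170.62 z [-0.001 -0.001 -1.   ] F [ 0.3 -0.3 -0.2] T [ 0.03 -0.01 -0.05] g 0.448 gf 0.0 j [ 0.38  0.12  1.62 -0.    1.41 -1.36]
blob [0.5291 0.3769] size [15.6 63.4] yaw 11.1 px [375. 207.]
blob [0.4289 0.3916] size [15.6 63.7] yaw 174.1 px [419. 105.]
link3_mid [([0.5307, 0.3785, 0.0088], 0.93, [373.0, 206.0]), ([0.5526, 0.4981, 0.0055], 0.71, [471.0, 241.0])]
link2_mid [([0.4309, 0.3904, 0.0151], 0.95, [415.0, 108.0])]
link0_mid []
pliers_grip [([0.6482, 0.142, 0.0101], 0.84, [128.0, 275.0])]
shift units [-1.339e-01  5.663e-01  2.000e-04] rz units -0.259 tilt units [-0.002 -0.008 -0.   ] mm [-26.8 113.3   0. ]
link3_mid [([0.5521, 0.4982, 0.0085], 0.66, [349.0, 344.0]), ([0.5168, 0.1345, 0.0379], 0.57, [274.0, 235.0]), ([0.5299, 0.3742, 0.0091], 0.5, [324.0, 303.0])]
link2_mid [([0.4316, 0.3915, 0.0083], 0.48, [356.0, 290.0])]
link0_mid [([0.4966, -0.0875, 0.0181], 0.53, [239.0, 193.0]), ([0.6458, 0.1734, 0.0006], 0.48, [243.0, 272.0]), ([0.2033, 0.3284, 0.006], 0.41, [398.0, 240.0])]
link1_mid [([0.5505, -0.0807, 0.0155], 0.41, [225.0, 201.0])]
```

>>> carry_out:
  steps:
    - {"tx":-0.072,"ty":0.2835,"tz":0,"rx":0,"ry":0,"rz":0,"grip":0.45}
    - {"tx":-0.072,"ty":0.2835,"tz":0,"rx":0,"ry":0,"rz":-0.3,"grip":0.45}
    - {"tx":0,"ty":0,"tz":0.2,"rx":0,"ry":0,"rz":0,"grip":0.45}
    - {"tx":0,"ty":0,"tz":0.2,"rx":0,"ry":0,"rz":0,"grip":0.45}
    - {"tx":0,"ty":0,"tz":0.2,"rx":0,"ry":0,"rz":0,"grip":0.45}
    - {"tx":0,"ty":0,"tz":0.135,"rx":0,"ry":0,"rz":0,"grip":0.45}
    - {"tx":0,"ty":0,"tz":0,"rx":0,"ry":0,"rz":0,"grip":0.45}

```text
time_s: 39.02
eef_pos: [0.5271, 0.3754, -0.0135]
ee_rot: [-0.003, -0.093, 0.996, -0.001]
wrist_force: [-0.2, 0.1, 0.1]
grip_width: 0.45
grip_force: 0.0
```

>>> carry_out:
  steps:
    - {"tx":0,"ty":0,"tz":0,"rx":0,"ry":0,"rz":0,"grip":0.3}
    - {"tx":0,"ty":0,"tz":0,"rx":0,"ry":0,"rz":0,"grip":0.1}
    - {"tx":0,"ty":0,"tz":0,"rx":0,"ry":0,"rz":0,"grip":0.1}
    - {"tx":0,"ty":0,"tz":0,"rx":0,"ry":0,"rz":0,"grip":0.1}

```text
time_s: 39.52
eef_pos: [0.5304, 0.3773, -0.0088]
ee_rot: [0.001, -0.093, 0.996, 0.0]
wrist_force: [-0.7, -1.3, 7.1]
grip_width: 0.161
grip_force: 40.0
```

>>> carry_out:
  steps:
    - {"tx":0,"ty":0,"tz":-0.2,"rx":0,"ry":0,"rz":0,"grip":0.1}
    - {"tx":0,"ty":0,"tz":-0.3,"rx":0,"ry":0,"rz":0,"grip":0.1}
    - {"tx":0,"ty":0,"tz":-0.25,"rx":0,"ry":0,"rz":0,"grip":0.1}
    - {"tx":0,"ty":0,"tz":0,"rx":0,"ry":0,"rz":0,"grip":0.1}

```text
time_s: 40.02
eef_pos: [0.5325, 0.3787, 0.1463]
ee_rot: [0.005, -0.093, 0.996, 0.002]
wrist_force: [0.5, -0.5, -1.3]
grip_width: 0.164
grip_force: 40.0
```

>>> carry_out:
  steps:
    - {"tx":0.046,"ty":-0.271,"tz":0,"rx":0,"ry":0,"rz":0,"grip":0.1}
    - {"tx":0.046,"ty":-0.271,"tz":0,"rx":0,"ry":0,"rz":0,"grip":0.1}
    - {"tx":0.046,"ty":-0.271,"tz":0,"rx":0,"ry":0,"rz":0,"grip":0.1}
    - {"tx":0.046,"ty":-0.271,"tz":0,"rx":0,"ry":0,"rz":0,"grip":0.1}
    - {"tx":0.046,"ty":-0.271,"tz":0,"rx":0,"ry":0,"rz":0,"grip":0.1}
    - {"tx":0.046,"ty":-0.271,"tz":0,"rx":0,"ry":0,"rz":0,"grip":0.1}
    - {"tx":0.046,"ty":-0.271,"tz":0,"rx":0,"ry":0,"rz":0,"grip":0.1}
    - {"tx":0,"ty":0,"tz":0,"rx":0,"ry":0,"rz":1,"grip":0.1}

```text
time_s: 41.02
eef_pos: [0.5357, -0.0118, 0.1382]
ee_rot: [-0.001, -0.047, 0.999, -0.0]
wrist_force: [0.3, 0.7, -1.3]
grip_width: 0.164
grip_force: 40.0
```

>>> carry_out:
  steps:
    - {"tx":0,"ty":0,"tz":0,"rx":0,"ry":0,"rz":1,"grip":0.1}
    - {"tx":0,"ty":0,"tz":0,"rx":0,"ry":0,"rz":1,"grip":0.1}
    - {"tx":0,"ty":0,"tz":0,"rx":0,"ry":0,"rz":1,"grip":0.1}
    - {"tx":0,"ty":0,"tz":0,"rx":0,"ry":0,"rz":1,"grip":0.1}
    - {"tx":0,"ty":0,"tz":0,"rx":0,"ry":0,"rz":1,"grip":0.1}
    - {"tx":0,"ty":0,"tz":0,"rx":0,"ry":0,"rz":1,"grip":0.1}
    - {"tx":0,"ty":0,"tz":0,"rx":0,"ry":0,"rz":1,"grip":0.1}
    - {"tx":0,"ty":0,"tz":0,"rx":0,"ry":0,"rz":1,"grip":0.1}

```text
time_s: 42.02
eef_pos: [0.5356, -0.0078, 0.138]
ee_rot: [-0.001, 0.296, 0.955, -0.0]
wrist_force: [0.4, 0.3, -0.3]
grip_width: 0.164
grip_force: 40.0
```

>>> carry_out:
  steps:
    - {"tx":0,"ty":0,"tz":0,"rx":0,"ry":0,"rz":1,"grip":0.1}
    - {"tx":0,"ty":0,"tz":0,"rx":0,"ry":0,"rz":1,"grip":0.1}
    - {"tx":0,"ty":0,"tz":0,"rx":0,"ry":0,"rz":1,"grip":0.1}
    - {"tx":0,"ty":0,"tz":0,"rx":0,"ry":0,"rz":1,"grip":0.1}
    - {"tx":0,"ty":0,"tz":0,"rx":0,"ry":0,"rz":1,"grip":0.1}
    - {"tx":0,"ty":0,"tz":0,"rx":0,"ry":0,"rz":1,"grip":0.1}
    - {"tx":0,"ty":0,"tz":0,"rx":0,"ry":0,"rz":1,"grip":0.1}
    - {"tx":0,"ty":0,"tz":0,"rx":0,"ry":0,"rz":1,"grip":0.1}

```text
time_s: 43.02
eef_pos: [0.5356, -0.0078, 0.138]
ee_rot: [-0.001, 0.605, 0.796, -0.001]
wrist_force: [0.5, -0.6, -1.4]
grip_width: 0.163
grip_force: 40.0
```

>>> carry_out:
  steps:
    - {"tx":0,"ty":0,"tz":0,"rx":0,"ry":0,"rz":1,"grip":0.1}
    - {"tx":0,"ty":0,"tz":0,"rx":0,"ry":0,"rz":1,"grip":0.1}
    - {"tx":0,"ty":0,"tz":0,"rx":0,"ry":0,"rz":0.4,"grip":0.1}
    - {"tx":0,"ty":0,"tz":0,"rx":0,"ry":0,"rz":0,"grip":0.1}

```text
time_s: 43.52
eef_pos: [0.5362, -0.0079, 0.1389]
ee_rot: [-0.0, 0.683, 0.73, -0.0]
wrist_force: [0.0, -0.3, -1.7]
grip_width: 0.168
grip_force: 40.0
```

Run:
```python
from h import *
st(); go(.5372,-.0083,-.004,94.2)
p=vision.read_camera('wrist'); spots(p,['well','link3_mid','link0_mid','link1_mid'],2)
```

```text
t 43.52 pos [ 0.5362 -0.0079  0.1389] yaw(toolx) 93.77 z [-0.001  0.    -1.   ] F [ 0.  -0.3 -1.7] T [-0.07  0.1   0.01] g 0.168 gf 40.0 j [-0.11 -0.    1.74 -0.    1.41 -0.18]
shift units [-0.0024  0.0057  0.7143] rz units -0.086 tilt units [-0.013 -0.002 -0.   ] mm [ -0.5   1.1 142.9]
well [([0.5188, -0.0493, 0.0602], 0.73, [236.0, 234.0])]
link3_mid [([0.5369, -0.0086, 0.1565], 0.96, [261.0, 241.0]), ([0.496, -0.0819, 0.0199], 0.58, [214.0, 246.0])]
link0_mid [([0.4954, -0.0858, 0.0181], 0.55, [213.0, 249.0]), ([0.7564, -0.0353, 0.0023], 0.43, [465.0, 211.0])]
link1_mid []
```

>>> carry_out:
  steps:
    - {"tx":-0.01,"ty":0.004,"tz":0.2,"rx":0,"ry":0,"rz":0,"grip":0.1}
    - {"tx":0,"ty":0,"tz":0.2,"rx":0,"ry":0,"rz":0,"grip":0.1}
    - {"tx":0,"ty":0,"tz":0.2,"rx":0,"ry":0,"rz":0,"grip":0.1}
    - {"tx":0,"ty":0,"tz":0.093,"rx":0,"ry":0,"rz":0,"grip":0.1}
    - {"tx":0,"ty":0,"tz":0,"rx":0,"ry":0,"rz":0,"grip":0.1}
    - {"tx":0,"ty":0,"tz":0,"rx":0,"ry":0,"rz":0,"grip":0.1}

```text
time_s: 44.52
eef_pos: [0.539, -0.01, 0.0028]
ee_rot: [0.001, 0.684, 0.73, 0.001]
wrist_force: [0.7, 0.1, -1.1]
grip_width: 0.17
grip_force: 39.9
```

>>> carry_out:
  steps:
    - {"tx":0,"ty":0,"tz":0,"rx":0,"ry":0,"rz":0,"grip":0.28}
    - {"tx":0,"ty":0,"tz":0,"rx":0,"ry":0,"rz":0,"grip":0.28}
    - {"tx":0,"ty":0,"tz":-0.2,"rx":0,"ry":0,"rz":0,"grip":0.28}
    - {"tx":0,"ty":0,"tz":-0.25,"rx":0,"ry":0,"rz":0,"grip":0.28}
    - {"tx":0,"ty":0,"tz":-0.25,"rx":0,"ry":0,"rz":0,"grip":0.45}
    - {"tx":0,"ty":0,"tz":0,"rx":0,"ry":0,"rz":0,"grip":0.45}

```text
time_s: 45.28
eef_pos: [0.5414, -0.0103, 0.1472]
ee_rot: [0.004, 0.684, 0.73, 0.003]
wrist_force: [0.3, -1.2, -0.3]
grip_width: 0.426
grip_force: 0.0
```

Run:
```python
from h import *
from scipy.optimize import least_squares
s,r=st()
# rows: x,y,z,q2,q3
D=np.array([[.1855,.57,.1972,.13,1.488],[.3802,.1974,.2591,-.37,1.84],[.4616,.001,.2983,-.27,1.69],[.6453,.1466,.169,.31,1.33],[.5,.2606,.1596,.05,1.64],[.4352,.2951,.042,.06,1.85],[.5415,-.0816,.1348,.03,1.71],[.4908,-.0858,.1358,-.11,1.84]])
rr=np.hypot(D[:,0],D[:,1])
f=lambda p:np.r_[p[0]+p[2]*np.sin(D[:,3])+p[3]*np.sin(D[:,3]+D[:,4])-rr, p[1]+p[2]*np.cos(D[:,3])+p[3]*np.cos(D[:,3]+D[:,4])-D[:,2]]
o=least_squares(f,[0,0,.4,.4]); print('a,h-d,L1,L2',o.x.round(3),np.abs(o.fun).max().round(4))
# where wrist/forearm show in the scene camera, from the top camera now
for n in ('wrist','top','scene'):
    p=vision.read_camera(n); print(n); spots(p,['link0_mid','link1_mid','link2_mid','link3_mid'],4)
    if n!='wrist': links(p)
```

```text
t 45.27 pos [ 0.5414 -0.0103  0.1472] yaw(toolx) 93.71 z [ 0.01  -0.001 -1.   ] F [ 0.3 -1.2 -0.3] T [-0.07  0.08 -0.  ] g 0.426 gf 0.0 j [-0.11 -0.01  1.73  0.    1.41 -0.18]
a,h-d,L1,L2 [-0.008 -0.113  0.34   0.559] 0.0133
wrist
link0_mid []
link1_mid [([0.5444, -0.0799, 0.0193], 0.93, [256.0, 241.0])]
link2_mid []
link3_mid [([0.54, -0.0063, 0.0157], 0.57, [256.0, 169.0])]
top
link0_mid [([0.1979, 0.331, 0.0104], 0.68, [148.0, 284.0]), ([0.5348, -0.2623, 0.0918], 0.62, [344.0, 173.0]), ([0.4937, -0.091, 0.0181], 0.47, [285.0, 189.0])]
link1_mid [([0.5423, -0.0824, 0.0167], 0.45, [282.0, 173.0])]
link2_mid [([0.4303, 0.3911, 0.0069], 0.7, [131.0, 209.0])]
link3_mid [([0.5538, 0.5009, 0.0079], 0.48, [97.0, 170.0])]
scene
link0_mid [([0.4957, -0.0892, 0.0198], 0.68, [239.0, 192.0]), ([0.2062, 0.327, 0.009], 0.46, [397.0, 240.0])]
link1_mid [([0.5454, -0.081, 0.0172], 0.45, [227.0, 200.0])]
link2_mid [([0.4303, 0.3931, 0.0116], 0.59, [357.0, 290.0]), ([0.5057, -0.4922, 0.0029], 0.36, [180.0, 135.0])]
link3_mid [([0.5532, 0.4985, 0.005], 0.64, [349.0, 345.0])]
blob [0.4292 0.3941] size [23.  63.4] yaw 174.7 px [358. 288.]
```

>>> carry_out:
  steps:
    - {"tx":0.272,"ty":-0.02,"tz":0,"rx":0,"ry":0,"rz":0,"grip":0.45}
    - {"tx":0.272,"ty":-0.02,"tz":0,"rx":0,"ry":0,"rz":0,"grip":0.45}
    - {"tx":0.272,"ty":-0.02,"tz":0,"rx":0,"ry":0,"rz":0,"grip":0.45}
    - {"tx":0.272,"ty":-0.02,"tz":0,"rx":0,"ry":0,"rz":0,"grip":0.45}
    - {"tx":0.272,"ty":-0.02,"tz":0,"rx":0,"ry":0,"rz":0,"grip":0.45}
    - {"tx":0,"ty":0,"tz":0,"rx":0,"ry":0,"rz":-1,"grip":0.45}
    - {"tx":0,"ty":0,"tz":0,"rx":0,"ry":0,"rz":-1,"grip":0.45}
    - {"tx":0,"ty":0,"tz":0,"rx":0,"ry":0,"rz":-1,"grip":0.45}

```text
time_s: 47.02
eef_pos: [0.4999, 0.2606, 0.141]
ee_rot: [0.0, 0.581, 0.814, -0.0]
wrist_force: [0.1, -0.2, -0.9]
grip_width: 0.451
grip_force: 0.0
```

>>> carry_out:
  steps:
    - {"tx":0,"ty":0,"tz":0,"rx":0,"ry":0,"rz":-1,"grip":0.45}
    - {"tx":0,"ty":0,"tz":0,"rx":0,"ry":0,"rz":-1,"grip":0.45}
    - {"tx":0,"ty":0,"tz":0,"rx":0,"ry":0,"rz":-1,"grip":0.45}
    - {"tx":0,"ty":0,"tz":0,"rx":0,"ry":0,"rz":-1,"grip":0.45}
    - {"tx":0,"ty":0,"tz":0,"rx":0,"ry":0,"rz":-1,"grip":0.45}
    - {"tx":0,"ty":0,"tz":0,"rx":0,"ry":0,"rz":-1,"grip":0.45}
    - {"tx":0,"ty":0,"tz":0,"rx":0,"ry":0,"rz":-1,"grip":0.45}
    - {"tx":0,"ty":0,"tz":0,"rx":0,"ry":0,"rz":-1,"grip":0.45}

```text
time_s: 48.02
eef_pos: [0.5001, 0.2603, 0.1411]
ee_rot: [0.0, 0.268, 0.963, 0.0]
wrist_force: [0.0, 1.1, -0.1]
grip_width: 0.45
grip_force: 0.0
```

>>> carry_out:
  steps:
    - {"tx":0,"ty":0,"tz":0,"rx":0,"ry":0,"rz":-1,"grip":0.45}
    - {"tx":0,"ty":0,"tz":0,"rx":0,"ry":0,"rz":-1,"grip":0.45}
    - {"tx":0,"ty":0,"tz":0,"rx":0,"ry":0,"rz":-1,"grip":0.45}
    - {"tx":0,"ty":0,"tz":0,"rx":0,"ry":0,"rz":-1,"grip":0.45}
    - {"tx":0,"ty":0,"tz":0,"rx":0,"ry":0,"rz":-1,"grip":0.45}
    - {"tx":0,"ty":0,"tz":0,"rx":0,"ry":0.8,"rz":-0.1,"grip":0.45}
    - {"tx":0,"ty":0,"tz":0,"rx":0,"ry":0.8,"rz":0,"grip":0.45}
    - {"tx":0,"ty":0,"tz":0,"rx":0,"ry":0.8,"rz":0,"grip":0.45}

```text
time_s: 49.02
eef_pos: [0.5002, 0.2604, 0.1414]
ee_rot: [-0.105, 0.05, 0.993, 0.006]
wrist_force: [0.0, -0.6, -0.3]
grip_width: 0.451
grip_force: 0.0
```

>>> carry_out:
  steps:
    - {"tx":0,"ty":0,"tz":0,"rx":0,"ry":0.8,"rz":0,"grip":0.45}
    - {"tx":0,"ty":0,"tz":0,"rx":0,"ry":0,"rz":0,"grip":0.45}

```text
time_s: 49.28
eef_pos: [0.5005, 0.2597, 0.14]
ee_rot: [-0.14, 0.051, 0.989, 0.007]
wrist_force: [-0.1, -0.3, 0.5]
grip_width: 0.452
grip_force: 0.0
```

Run:
```python
from h import *
s,r=st(); print(r.round(3)); go(.423,.3913,.10)
p=vision.read_camera('wrist'); b=links(p); spots(p,['link2_mid']); p=vision.read_camera('top'); links(p)
p=vision.read_camera('scene')
cv2.imwrite('pics/s7.png',cv2.resize(p['frame'][:300,150:512],None,fx=2,fy=2))
```

```text
t 49.27 pos [0.5005 0.2597 0.14  ] yaw(toolx) 174.14 z [-0.275  0.028 -0.961] F [-0.1 -0.3  0.5] T [ 0.05 -0.12  0.03] g 0.452 gf 0.0 j [ 0.31  0.33  1.39  0.11  1.68 -1.16]
[[-0.956  0.102 -0.275]
 [ 0.098  0.995  0.028]
 [ 0.277 -0.    -0.961]]
shift units [0.3798 0.615  0.3172] rz units 0.0 tilt units [-0.005 -3.171  0.   ] mm [ 76.  123.   63.4]
blob [0.5469 0.3624] size [20.  33.6] yaw 38.0 px [368. 249.]
blob [0.5372 0.323 ] size [28.5 62.5] yaw 62.6 px [322. 244.]
blob [0.5039 0.3278] size [12.7 30.5] yaw 72.7 px [328. 210.]
blob [0.4843 0.3656] size [18.2 35.1] yaw 27.6 px [366. 183.]
blob [0.4299 0.3945] size [21. 71.] yaw 173.5 px [387. 126.]
link2_mid [([0.4308, 0.3867, 0.0127], 0.86, [379.0, 128.0])]
blob [0.4578 0.3475] size [156.1 178. ] yaw 90.3 px [140. 204.]
blob [0.5296 0.2507] size [ 52.6 107.6] yaw 32.6 px [173. 176.]
```

View pics/s7.png

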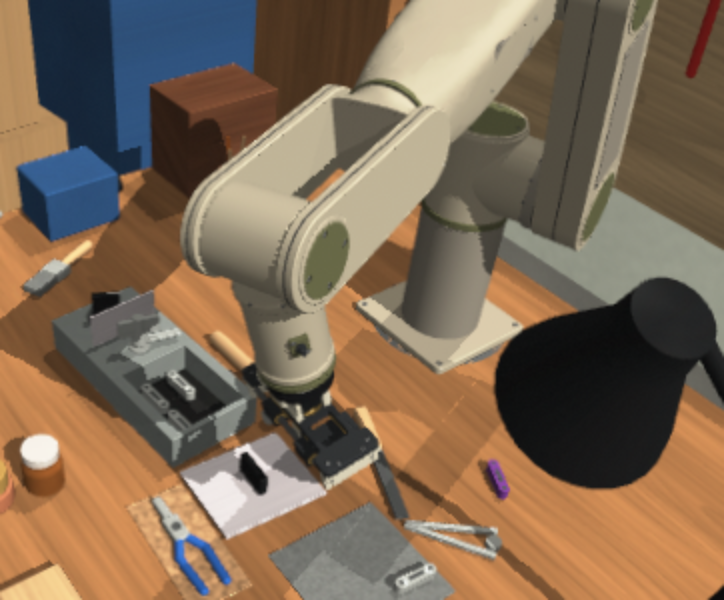

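>>> carry_out:
  steps:
    - {"tx":0,"ty":0,"tz":0,"rx":0,"ry":0.8,"rz":0,"grip":0.45}
    - {"tx":0,"ty":0,"tz":0,"rx":0,"ry":0.8,"rz":0,"grip":0.45}
    - {"tx":0,"ty":0,"tz":0,"rx":0,"ry":0,"rz":0,"grip":0.45}

```text
time_s: 49.85
eef_pos: [0.5001, 0.26, 0.1403]
ee_rot: [-0.208, 0.05, 0.977, 0.01]
wrist_force: [0.2, 0.5, -0.5]
grip_width: 0.45
grip_force: 0.0
```

Run:
```python
from h import *
s,r=st(); go(.4205,.392,.08); d=r.T@np.array([0,0,-.089]); print('down 89mm',d/.2)
```

```text
t 49.85 pos [0.5001 0.26   0.1403] yaw(toolx) 174.19 z [-0.405  0.041 -0.913] F [ 0.2  0.5 -0.5] T [-0.02 -0.17  0.03] g 0.45 gf 0.0 j [ 0.28  0.46  1.26  0.16  1.81 -1.18]
shift units [0.2999 0.6163 0.4635] rz units 0.0 tilt units [-3.000e-03 -4.663e+00 -0.000e+00] mm [ 60.  123.3  92.7]
down 89mm [-1.81067595e-01  1.29752707e-04  4.06496629e-01]
```

>>> carry_out:
  steps:
    - {"tx":0.075,"ty":0.154,"tz":0.116,"rx":0,"ry":0,"rz":0,"grip":0.45}
    - {"tx":0.075,"ty":0.154,"tz":0.116,"rx":0,"ry":0,"rz":0,"grip":0.45}
    - {"tx":0.075,"ty":0.154,"tz":0.116,"rx":0,"ry":0,"rz":0,"grip":0.45}
    - {"tx":0.075,"ty":0.154,"tz":0.116,"rx":0,"ry":0,"rz":0,"grip":0.45}
    - {"tx":0,"ty":0,"tz":0,"rx":0,"ry":0,"rz":0,"grip":0.45}

```text
time_s: 50.48
eef_pos: [0.4175, 0.3939, 0.08]
ee_rot: [-0.208, 0.047, 0.977, 0.01]
wrist_force: [-0.4, -0.4, -0.7]
grip_width: 0.451
grip_force: 0.0
```

Run:
```python
from h import *
s,r=st(); print(np.round(s['joint_torque'],1)); p=vision.read_camera('wrist'); b=links(p); spots(p,['link2_mid']); go(.4205,.392,-.009)
```

```text
t 50.48 pos [0.4175 0.3939 0.08  ] yaw(toolx) 174.44 z [-0.405  0.04  -0.914] F [-0.4 -0.4 -0.7] T [-0.07 -0.15 -0.04] g 0.451 gf 0.0 j [ 0.5   0.48  1.35  0.23  1.66 -0.99]
[  1.8 -67.7 -44.    2.2   2.1   0.4]
blob [0.4956 0.331 ] size [9.1 9.3] yaw 85.5 px [184. 339.]
blob [0.433  0.3403] size [24.9 54.3] yaw 158.7 px [191. 258.]
blob [0.4407 0.433 ] size [ 9.2 51.6] yaw 1.8 px [312. 253.]
blob [0.4292 0.3932] size [19.9 63.6] yaw 174.6 px [257. 246.]
link2_mid [([0.4292, 0.3893, 0.0171], 0.76, [253.0, 246.0])]
shift units [-0.1848 -0.0018  0.4119] rz units 0.0 tilt units [ 0.007 -4.64   0.   ] mm [-37.   -0.4  82.4]
```

>>> carry_out:
  steps:
    - {"tx":-0.06,"ty":0,"tz":0.137,"rx":0,"ry":0,"rz":0,"grip":0.45}
    - {"tx":-0.06,"ty":0,"tz":0.137,"rx":0,"ry":0,"rz":0,"grip":0.45}
    - {"tx":-0.06,"ty":0,"tz":0.137,"rx":0,"ry":0,"rz":0,"grip":0.45}
    - {"tx":0,"ty":0,"tz":0,"rx":0,"ry":0,"rz":0,"grip":0.45}
    - {"tx":0,"ty":0,"tz":0,"rx":0,"ry":0,"rz":0,"grip":0.3}
    - {"tx":0,"ty":0,"tz":0,"rx":0,"ry":0,"rz":0,"grip":0.1}
    - {"tx":0,"ty":0,"tz":0,"rx":0,"ry":0,"rz":0,"grip":0.1}
    - {"tx":0,"ty":0,"tz":0,"rx":0,"ry":0,"rz":0,"grip":0.1}

```text
time_s: 51.58
eef_pos: [0.4204, 0.3924, -0.0082]
ee_rot: [-0.207, 0.049, 0.977, 0.011]
wrist_force: [1.1, -0.5, 5.5]
grip_width: 0.163
grip_force: 40.0
```

>>> carry_out:
  steps:
    - {"tx":0.07,"ty":0,"tz":-0.16,"rx":0,"ry":0,"rz":0,"grip":0.1}
    - {"tx":0.08,"ty":0,"tz":-0.18,"rx":0,"ry":0,"rz":0,"grip":0.1}
    - {"tx":0.08,"ty":0,"tz":-0.18,"rx":0,"ry":0,"rz":0,"grip":0.1}
    - {"tx":0.08,"ty":0,"tz":-0.18,"rx":0,"ry":0,"rz":0,"grip":0.1}
    - {"tx":0,"ty":0,"tz":0,"rx":0,"ry":0,"rz":0,"grip":0.1}

```text
time_s: 52.2
eef_pos: [0.4221, 0.3935, 0.1479]
ee_rot: [-0.205, 0.049, 0.978, 0.013]
wrist_force: [-0.0, 0.5, -0.9]
grip_width: 0.166
grip_force: 40.0
```

Run:
```python
from h import *
s,r=st(); go(.48,.27,.15); p=vision.read_camera('wrist'); spots(p,['link2_mid'])
```

```text
t 52.2 pos [0.4221 0.3935 0.1479] yaw(toolx) 174.34 z [-0.399  0.044 -0.916] F [-0.   0.5 -0.9] T [-0.02 -0.28 -0.02] g 0.166 gf 40.0 j [ 0.5   0.42  1.3   0.24  1.76 -0.97]
shift units [-0.3151 -0.5851 -0.1527] rz units 0.0 tilt units [ 0.051 -4.6    0.   ] mm [ -63.  -117.   -30.5]
link2_mid [([0.4329, 0.3885, 0.1723], 0.92, [250.0, 250.0])]
```

>>> carry_out:
  steps:
    - {"tx":-0.105,"ty":-0.195,"tz":-0.05,"rx":0,"ry":0,"rz":0,"grip":0.1}
    - {"tx":-0.105,"ty":-0.195,"tz":-0.05,"rx":0,"ry":0,"rz":0,"grip":0.1}
    - {"tx":-0.105,"ty":-0.195,"tz":-0.05,"rx":0,"ry":0,"rz":0,"grip":0.1}
    - {"tx":0,"ty":0,"tz":0,"rx":0,"ry":-0.96,"rz":0,"grip":0.1}
    - {"tx":0,"ty":0,"tz":0,"rx":0,"ry":-0.96,"rz":0,"grip":0.1}
    - {"tx":0,"ty":0,"tz":0,"rx":0,"ry":-0.96,"rz":0,"grip":0.1}
    - {"tx":0,"ty":0,"tz":0,"rx":0,"ry":-0.96,"rz":0,"grip":0.1}
    - {"tx":0,"ty":0,"tz":0,"rx":0,"ry":-0.96,"rz":0,"grip":0.1}

```text
time_s: 53.3
eef_pos: [0.4765, 0.2681, 0.1435]
ee_rot: [-0.0, 0.05, 0.999, -0.001]
wrist_force: [0.7, 0.5, -0.6]
grip_width: 0.17
grip_force: 40.0
```

>>> carry_out:
  steps:
    - {"tx":-0.035,"ty":-0.282,"tz":0,"rx":0,"ry":0,"rz":0,"grip":0.1}
    - {"tx":-0.035,"ty":-0.282,"tz":0,"rx":0,"ry":0,"rz":0,"grip":0.1}
    - {"tx":-0.035,"ty":-0.282,"tz":0,"rx":0,"ry":0,"rz":0,"grip":0.1}
    - {"tx":-0.035,"ty":-0.282,"tz":0,"rx":0,"ry":0,"rz":0,"grip":0.1}
    - {"tx":-0.035,"ty":-0.282,"tz":0,"rx":0,"ry":0,"rz":0,"grip":0.1}
    - {"tx":0,"ty":0,"tz":0,"rx":0,"ry":0,"rz":1,"grip":0.1}
    - {"tx":0,"ty":0,"tz":0,"rx":0,"ry":0,"rz":1,"grip":0.1}
    - {"tx":0,"ty":0,"tz":0,"rx":0,"ry":0,"rz":1,"grip":0.1}

```text
time_s: 54.3
eef_pos: [0.4825, -0.0155, 0.1432]
ee_rot: [-0.002, 0.182, 0.983, 0.0]
wrist_force: [0.1, 0.2, -1.7]
grip_width: 0.165
grip_force: 40.0
```

>>> carry_out:
  steps:
    - {"tx":0,"ty":0,"tz":0,"rx":0,"ry":0,"rz":1,"grip":0.1}
    - {"tx":0,"ty":0,"tz":0,"rx":0,"ry":0,"rz":1,"grip":0.1}
    - {"tx":0,"ty":0,"tz":0,"rx":0,"ry":0,"rz":1,"grip":0.1}
    - {"tx":0,"ty":0,"tz":0,"rx":0,"ry":0,"rz":1,"grip":0.1}
    - {"tx":0,"ty":0,"tz":0,"rx":0,"ry":0,"rz":1,"grip":0.1}
    - {"tx":0,"ty":0,"tz":0,"rx":0,"ry":0,"rz":1,"grip":0.1}
    - {"tx":0,"ty":0,"tz":0,"rx":0,"ry":0,"rz":1,"grip":0.1}
    - {"tx":0,"ty":0,"tz":0,"rx":0,"ry":0,"rz":1,"grip":0.1}

```text
time_s: 55.3
eef_pos: [0.4826, -0.0152, 0.1432]
ee_rot: [-0.002, 0.507, 0.862, -0.001]
wrist_force: [-0.1, 0.2, -2.1]
grip_width: 0.166
grip_force: 40.0
```

>>> carry_out:
  steps:
    - {"tx":0,"ty":0,"tz":0,"rx":0,"ry":0,"rz":1,"grip":0.1}
    - {"tx":0,"ty":0,"tz":0,"rx":0,"ry":0,"rz":1,"grip":0.1}
    - {"tx":0,"ty":0,"tz":0,"rx":0,"ry":0,"rz":1,"grip":0.1}
    - {"tx":0,"ty":0,"tz":0,"rx":0,"ry":0,"rz":1,"grip":0.1}
    - {"tx":0,"ty":0,"tz":0,"rx":0,"ry":0,"rz":1,"grip":0.1}
    - {"tx":0,"ty":0,"tz":0,"rx":0,"ry":0,"rz":0,"grip":0.1}

```text
time_s: 56.05
eef_pos: [0.4828, -0.0152, 0.1436]
ee_rot: [-0.002, 0.68, 0.733, -0.001]
wrist_force: [-0.6, 0.1, -0.7]
grip_width: 0.166
grip_force: 40.0
```

Run:
```python
from h import *
s,r=st(); go(.4875,-.0139,.002,94.2); p=vision.read_camera('wrist'); spots(p,['link2_mid','well','link0_mid','link1_mid'],2)
p=vision.read_camera('scene'); spots(p,['link2_mid'],2)
```

```text
t 56.05 pos [ 0.4828 -0.0152  0.1436] yaw(toolx) 94.25 z [-0.004  0.001 -1.   ] F [-0.6  0.1 -0.7] T [-0.09  0.04 -0.04] g 0.166 gf 40.0 j [-0.14 -0.15  1.87  0.    1.43 -0.21]
shift units [0.0039 0.0266 0.708 ] rz units 0.01 tilt units [-0.04  -0.012 -0.   ] mm [  0.8   5.3 141.6]
link2_mid [([0.4835, -0.02, 0.1706], 0.95, [260.0, 255.0])]
well [([0.5184, -0.0477, 0.0604], 0.98, [298.0, 227.0]), ([0.5445, -0.0807, 0.018], 0.57, [315.0, 242.0])]
link0_mid []
link1_mid [([0.5447, -0.0824, 0.017], 0.78, [315.0, 243.0])]
link2_mid [([0.3338, 0.3608, 0.002], 0.49, [374.0, 268.0]), ([0.4859, -0.0138, 0.1668], 0.45, [255.0, 168.0])]
```

>>> carry_out:
  steps:
    - {"tx":0,"ty":0,"tz":0,"rx":0,"ry":0.96,"rz":0,"grip":0.1}
    - {"tx":0,"ty":0,"tz":0,"rx":0,"ry":0.96,"rz":0,"grip":0.1}
    - {"tx":0,"ty":0,"tz":0,"rx":0,"ry":0.96,"rz":0,"grip":0.1}
    - {"tx":0,"ty":0,"tz":0,"rx":0,"ry":0.96,"rz":0,"grip":0.1}
    - {"tx":0,"ty":0,"tz":0,"rx":0,"ry":0.96,"rz":0,"grip":0.1}
    - {"tx":0,"ty":0,"tz":0,"rx":0,"ry":0,"rz":0,"grip":0.1}

```text
time_s: 57.15
eef_pos: [0.4838, -0.0165, 0.1449]
ee_rot: [-0.153, 0.667, 0.716, 0.141]
wrist_force: [-0.4, -0.9, -1.5]
grip_width: 0.165
grip_force: 40.0
```

Run:
```python
from h import *
s,r=st(); go(.487,-.007,.06);d=r.T@np.array([0,0,-.06]); print('down 60mm',d/.2); p=vision.read_camera('wrist'); spots(p,['link2_mid','well'],2)
```

```text
t 57.15 pos [ 0.4838 -0.0165  0.1449] yaw(toolx) 94.05 z [-0.03   0.406 -0.913] F [-0.4 -0.9 -1.5] T [-0.44  0.05 -0.01] g 0.165 gf 40.0 j [-0.44 -0.01  1.79  0.36  1.57 -0.55]
shift units [-0.1304  0.0199  0.4066] rz units 0.0 tilt units [-0.017 -4.666 -0.   ] mm [-26.1   4.   81.3]
down 60mm [-0.12215707  0.00044102  0.27400266]
link2_mid [([0.4835, -0.028, 0.1665], 0.8, [257.0, 249.0]), ([0.6479, 0.1468, 0.0083], 0.19, [420.0, 88.0])]
well []
```

>>> carry_out:
  steps:
    - {"tx":-0.058,"ty":0.01,"tz":0.206,"rx":0,"ry":0,"rz":0,"grip":0.1}
    - {"tx":-0.058,"ty":0.01,"tz":0.206,"rx":0,"ry":0,"rz":0,"grip":0.1}
    - {"tx":-0.06,"ty":0,"tz":0.137,"rx":0,"ry":0,"rz":0,"grip":0.1}
    - {"tx":-0.06,"ty":0,"tz":0.132,"rx":0,"ry":0,"rz":0,"grip":0.1}
    - {"tx":0,"ty":0,"tz":0,"rx":0,"ry":0,"rz":0,"grip":0.1}
    - {"tx":0,"ty":0,"tz":0,"rx":0,"ry":0,"rz":0,"grip":0.1}

```text
time_s: 58.05
eef_pos: [0.488, -0.0026, 0.0034]
ee_rot: [-0.152, 0.665, 0.717, 0.142]
wrist_force: [-0.5, 1.3, -0.7]
grip_width: 0.165
grip_force: 40.0
```

>>> carry_out:
  steps:
    - {"tx":-0.006,"ty":0,"tz":0.0137,"rx":0,"ry":0,"rz":0,"grip":0.1}
    - {"tx":0,"ty":0,"tz":0,"rx":0,"ry":0,"rz":0,"grip":0.1}
    - {"tx":0,"ty":0,"tz":0,"rx":0,"ry":0,"rz":0,"grip":0.28}
    - {"tx":0,"ty":0,"tz":0,"rx":0,"ry":0,"rz":0,"grip":0.28}
    - {"tx":0,"ty":0,"tz":-0.2,"rx":0,"ry":0,"rz":0,"grip":0.28}
    - {"tx":0,"ty":0,"tz":-0.25,"rx":0,"ry":0,"rz":0,"grip":0.28}
    - {"tx":0,"ty":0,"tz":-0.3,"rx":0,"ry":0,"rz":0,"grip":0.45}
    - {"tx":0,"ty":0,"tz":0,"rx":0,"ry":-0.96,"rz":0,"grip":0.45}

```text
time_s: 59.05
eef_pos: [0.4947, -0.0675, 0.1407]
ee_rot: [-0.118, 0.672, 0.722, 0.114]
wrist_force: [0.7, 1.0, -0.5]
grip_width: 0.429
grip_force: 0.0
```

>>> carry_out:
  steps:
    - {"tx":0,"ty":0,"tz":0,"rx":0,"ry":-0.96,"rz":0,"grip":0.45}
    - {"tx":0,"ty":0,"tz":0,"rx":0,"ry":-0.96,"rz":0,"grip":0.45}
    - {"tx":0,"ty":0,"tz":0,"rx":0,"ry":-0.96,"rz":0,"grip":0.45}
    - {"tx":0,"ty":0,"tz":0,"rx":0,"ry":-0.96,"rz":0,"grip":0.45}
    - {"tx":0,"ty":0,"tz":0,"rx":0,"ry":0,"rz":0,"grip":0.45}

```text
time_s: 59.68
eef_pos: [0.4917, -0.0623, 0.1365]
ee_rot: [0.0, 0.68, 0.734, 0.0]
wrist_force: [-0.6, 0.8, 0.4]
grip_width: 0.446
grip_force: 0.0
```

Run:
```python
from h import *
s,r=st()
for n in ('wrist','top','scene'):
    p=vision.read_camera(n); print(n); spots(p,['link0_mid','link1_mid','link2_mid','link3_mid','lid_grip','well','pliers_grip','wing_grip'],2)
    if n=='wrist': cv2.imwrite('pics/w8.png',cv2.resize(p['frame'],(800,600)))
```

```text
t 59.67 pos [ 0.4917 -0.0623  0.1365] yaw(toolx) 94.37 z [ 0.001  0.001 -1.   ] F [-0.6  0.8  0.4] T [-0.11  0.03  0.01] g 0.446 gf 0.0 j [-0.23 -0.12  1.85  0.    1.41 -0.31]
wrist
link0_mid [([0.4937, -0.0875, 0.0152], 0.86, [259.0, 202.0]), ([0.5301, -0.2062, 0.0513], 0.41, [287.0, 331.0])]
link1_mid [([0.5427, -0.0789, 0.0196], 0.74, [311.0, 198.0]), ([0.5311, -0.2024, 0.0563], 0.68, [289.0, 331.0])]
link2_mid [([0.4913, -0.0165, 0.0209], 0.73, [262.0, 128.0])]
link3_mid [([0.5409, -0.0079, 0.0191], 0.9, [318.0, 122.0])]
lid_grip []
well [([0.5148, -0.0502, 0.0624], 0.57, [289.0, 178.0])]
pliers_grip []
wing_grip [([0.5229, -0.166, 0.1057], 0.92, [289.0, 335.0])]
top
link0_mid [([0.1983, 0.3296, 0.0096], 0.6, [149.0, 284.0]), ([0.6528, 0.1473, 0.01], 0.57, [209.0, 138.0])]
link1_mid []
link2_mid [([0.4896, -0.012, 0.0118], 0.59, [259.0, 190.0])]
link3_mid [([0.5549, 0.5015, 0.0063], 0.64, [97.0, 169.0])]
lid_grip [([0.5126, 0.1355, 0.0351], 0.56, [211.0, 182.0])]
well [([0.5202, -0.043, 0.0543], 0.84, [270.0, 179.0])]
pliers_grip [([0.65, 0.1482, 0.0096], 0.79, [209.0, 139.0]), ([0.4909, -0.0141, 0.0143], 0.56, [260.0, 190.0])]
wing_grip []
scene
link0_mid [([0.2032, 0.3278, 0.0071], 0.55, [398.0, 240.0]), ([0.4945, -0.0891, 0.016], 0.53, [239.0, 193.0])]
link1_mid [([0.5448, -0.085, 0.0158], 0.4, [226.0, 199.0])]
link2_mid [([0.4901, -0.0128, 0.02], 0.66, [253.0, 205.0]), ([0.3357, 0.3622, -0.001], 0.53, [373.0, 269.0])]
link3_mid [([0.5521, 0.499, 0.0043], 0.65, [349.0, 345.0]), ([0.5415, -0.0093, 0.0165], 0.55, [240.0, 213.0])]
lid_grip [([0.5135, 0.135, 0.0393], 0.73, [275.0, 235.0])]
well [([0.5143, -0.0518, 0.0595], 0.91, [240.0, 192.0])]
pliers_grip [([0.6511, 0.149, 0.0091], 0.85, [237.0, 265.0])]
wing_grip [([0.5236, -0.1611, 0.1028], 0.5, [219.0, 163.0])]
```

View pics/w8.png

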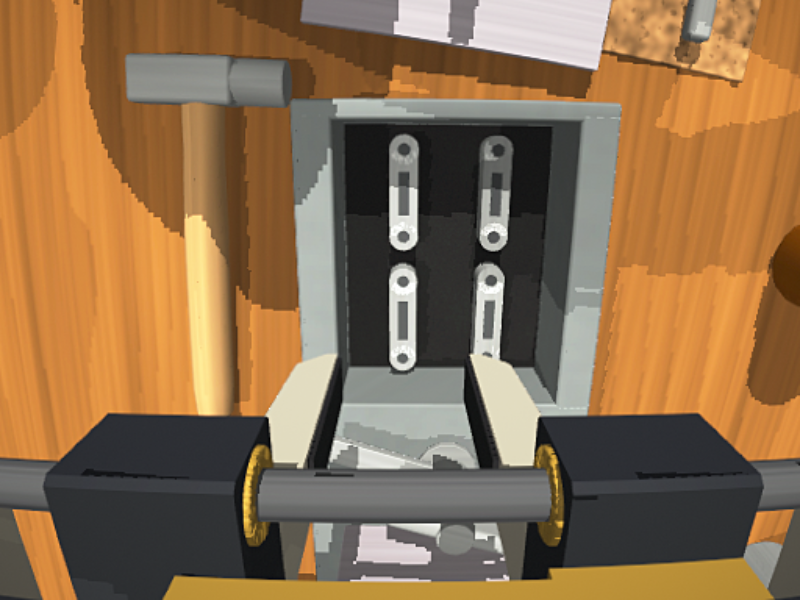

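>>> carry_out:
  steps:
    - {"tx":0.246,"ty":0.045,"tz":0,"rx":0,"ry":0,"rz":0,"grip":0.5}
    - {"tx":0.246,"ty":0.045,"tz":0,"rx":0,"ry":0,"rz":0,"grip":0.5}
    - {"tx":0.246,"ty":0.045,"tz":0,"rx":0,"ry":0,"rz":0,"grip":0.5}
    - {"tx":0.246,"ty":0.045,"tz":0,"rx":0,"ry":0,"rz":0,"grip":0.5}
    - {"tx":0,"ty":0,"tz":0,"rx":0,"ry":0,"rz":0.86,"grip":0.5}
    - {"tx":0,"ty":0,"tz":0,"rx":0,"ry":0,"rz":0.86,"grip":0.5}
    - {"tx":0,"ty":0,"tz":0,"rx":0,"ry":0,"rz":0,"grip":0.5}
    - {"tx":0,"ty":0,"tz":0,"rx":0,"ry":0,"rz":0,"grip":0.5}

```text
time_s: 62.02
eef_pos: [0.5131, 0.1351, 0.1362]
ee_rot: [-0.0, 0.733, 0.68, 0.0]
wrist_force: [0.6, 0.1, 0.2]
grip_width: 0.5
grip_force: 0.0
```

Run:
```python
from h import *
s,r=st()
# well from pics/w8: need that pose -> recompute later; now the lid
p=vision.read_camera('wrist')
for i in range(3): 
    spots(p,['lid_grip','well']); p=vision.read_camera('wrist')
spots(p,['lid_grip'])
cv2.imwrite('pics/w9.png',cv2.resize(p['frame'],(800,600)))
hsv=cv2.cvtColor(p['frame'],cv2.COLOR_BGR2HSV)
# black handle blob near the lid
poly=np.array([proj(p,[x,y,.03]) for x,y in [(.45,.08),(.57,.08),(.57,.19),(.45,.19)]]).astype(np.int32)
m=np.zeros(hsv.shape[:2],np.uint8); cv2.fillPoly(m,[poly],255)
b=((hsv[...,2]<50)&(m>0)).astype(np.uint8)*255
for c in cv2.findContours(b,cv2.RETR_EXTERNAL,cv2.CHAIN_APPROX_NONE)[0]:
    if cv2.contourArea(c)>150:
        w=np.array([ray(p,*q[0],.05)[:2] for q in c],np.float32)*1000; rr=cv2.minAreaRect(w); v=cv2.boxPoints(rr); e=max([v[1]-v[0],v[2]-v[1]],key=np.linalg.norm)
        print('handle?',np.round(rr[0],1),np.round(rr[1],1),np.degrees(np.arctan2(e[1],e[0]))%180, c.min((0,1)),c.max((0,1)))
go(.5128,.1365,0,85.8)
```

```text
t 62.02 pos [0.5131 0.1351 0.1362] yaw(toolx) 85.69 z [ 0.  0. -1.] F [0.6 0.1 0.2] T [-0.09  0.06 -0.05] g 0.5 gf 0.0 j [ 0.16 -0.02  1.76  0.    1.4   0.24]
lid_grip [([0.5105, 0.1336, 0.0389], 0.95, [256.0, 185.0])]
well [([0.5152, -0.049, 0.0633], 0.64, [275.0, 369.0])]
lid_grip [([0.5103, 0.135, 0.0406], 0.83, [256.0, 184.0])]
well [([0.5162, -0.0475, 0.0593], 0.62, [276.0, 365.0]), ([0.3231, 0.1947, -0.0038], 0.34, [63.0, 128.0])]
lid_grip [([0.5118, 0.1343, 0.0393], 0.97, [257.0, 184.0])]
well [([0.5169, -0.0493, 0.0639], 0.82, [277.0, 370.0])]
lid_grip [([0.5135, 0.1321, 0.0407], 0.75, [260.0, 187.0])]
handle? [512.3 140.4] [61.4 12.9] 85.59837 [250 144] [265 215]
shift units [ 0.0059 -0.0023  0.6812] rz units -0.037 tilt units [ 0.001 -0.004 -0.   ] mm [  1.2  -0.5 136.2]
```

View pics/w9.png

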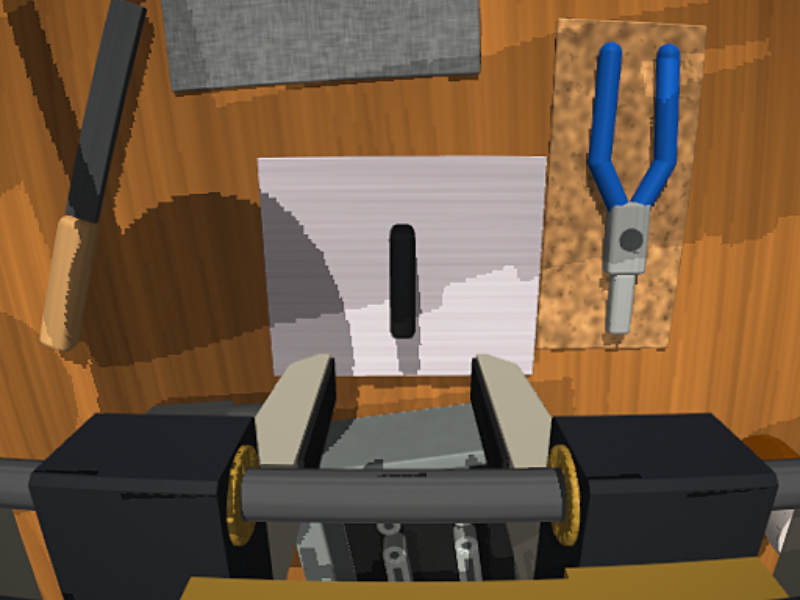

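Run:
```python
from h import *
p=vision.read_camera('wrist'); k=.64
c=np.array([ray(p,u*k,v*k,.014)[:2] for u,v in [(258,158),(547,156),(533,376),(273,376)]])
print(c.round(4),c.mean(0).round(4),[round(float(np.linalg.norm(c[i]-c[i-1])),4) for i in range(4)])
print('mat',np.mean([ray(p,u*k,v*k,.003)[:2] for u,v in [(558,18),(706,26),(668,348),(537,348)]],0))
# sub-pixel handle extents along image rows at col 257
g=cv2.cvtColor(p['frame'],cv2.COLOR_BGR2GRAY)
print('handle ends top z.05',ray(p,257,144,.05)[:2],ray(p,257,216,.05)[:2],'low end z .014',ray(p,257,144,.016)[:2],ray(p,257,216,.014)[:2], p['xyz'])
```

```text
[[0.4347 0.2107]
 [0.5998 0.199 ]
 [0.5905 0.062 ]
 [0.4237 0.0748]] [0.5122 0.1366] [0.1363, 0.1656, 0.1374, 0.1673]
mat [0.64750369 0.17220597]
handle ends top z.05 [0.51422653 0.17109046] [0.50939633 0.1089243 ] low end z .014 [0.51372867 0.16571034] [0.50823416 0.09505494] [0.51823632 0.21442161 0.32383404]
```

>>> carry_out:
  steps:
    - {"tx":0.007,"ty":-0.004,"tz":0.2,"rx":0,"ry":0,"rz":0,"grip":0.5}
    - {"tx":0,"ty":0,"tz":0.2,"rx":0,"ry":0,"rz":0,"grip":0.5}
    - {"tx":0,"ty":0,"tz":0.2,"rx":0,"ry":0,"rz":0,"grip":0.5}
    - {"tx":0,"ty":0,"tz":0.08,"rx":0,"ry":0,"rz":0,"grip":0.5}
    - {"tx":0,"ty":0,"tz":0,"rx":0,"ry":0,"rz":0,"grip":0.3}
    - {"tx":0,"ty":0,"tz":0,"rx":0,"ry":0,"rz":0,"grip":0.1}
    - {"tx":0,"ty":0,"tz":0,"rx":0,"ry":0,"rz":0,"grip":0.05}
    - {"tx":0,"ty":0,"tz":0,"rx":0,"ry":0,"rz":0,"grip":0.05}
  force: 58

```text
time_s: 63.62
eef_pos: [0.5135, 0.137, 0.0016]
ee_rot: [0.0, 0.734, 0.68, 0.001]
wrist_force: [-1.4, 1.4, 3.3]
grip_width: 0.147
grip_force: 58.0
```

>>> carry_out:
  steps:
    - {"tx":0,"ty":0,"tz":0,"rx":0,"ry":0,"rz":0,"grip":0.05}
    - {"tx":0,"ty":0,"tz":-0.1,"rx":0,"ry":0,"rz":0,"grip":0.05}
    - {"tx":0,"ty":0,"tz":-0.2,"rx":0,"ry":0,"rz":0,"grip":0.05}
    - {"tx":0,"ty":0,"tz":-0.25,"rx":0,"ry":0,"rz":0,"grip":0.05}
    - {"tx":0,"ty":0,"tz":-0.2,"rx":0,"ry":0,"rz":0,"grip":0.05}
    - {"tx":0,"ty":0,"tz":0,"rx":0,"ry":0,"rz":0,"grip":0.05}

```text
time_s: 64.38
eef_pos: [0.5149, 0.1371, 0.1538]
ee_rot: [0.002, 0.734, 0.68, 0.003]
wrist_force: [0.6, 1.0, -4.1]
grip_width: 0.146
grip_force: 58.0
```

Run:
```python
from h import *
s,r=st(); go(.516,-.048,.15,4.2); p=vision.read_camera('wrist'); spots(p,['lid_grip','well'])
```

```text
t 64.38 pos [0.5149 0.1371 0.1538] yaw(toolx) 85.61 z [ 0.007  0.001 -1.   ] F [ 0.6  1.  -4.1] T [-0.05  0.05  0.03] g 0.146 gf 58.0 j [ 0.16 -0.03  1.74  0.    1.43  0.24]
shift units [-0.9226  0.0762  0.0179] rz units 16.283 tilt units [ 0.076 -0.023 -0.   ] mm [-184.5   15.2    3.6]
lid_grip [([0.5114, 0.1334, 0.1954], 0.86, [254.0, 268.0])]
well [([0.5151, -0.0492, 0.0619], 0.56, [272.0, 357.0])]
```

Run:
```python
from h import *
s,r=st(); p=vision.read_camera('wrist')
Rc=q2R(p['orientation']); P=np.array(s['eef_pos'])
Rtc=r.T@Rc; ttc=r.T@(np.array(p['xyz'])-P)
y=np.radians(94.37); rz=np.array([[np.cos(y),np.sin(y),0],[np.sin(y),-np.cos(y),0],[0,0,-1]])
q=R.from_matrix(rz@Rtc).as_quat(); c=dict(p); c['xyz']=np.array([.4917,-.0623,.1365])+rz@ttc; c['orientation']=[q[3],q[0],q[1],q[2]]
k=.64; w=lambda u,v,z=.06: ray(c,u*k,v*k,z)[:2]
a,b=w(292,101),w(620,103); print('left wall outer corners',a,b,np.linalg.norm(b-a)); ex=(b-a)/np.linalg.norm(b-a); ey=np.array([-ex[1],ex[0]])
print('yaw',np.degrees(np.arctan2(ex[1],ex[0])),'well',(a+b)/2-.085*ey)
f,g=w(302,360),w(590,410); print('yaw front/back', [np.degrees(np.arctan2(*(d[::1])))for d in [(-(a-f)[0],(a-f)[1]),(-(b-g)[0],(b-g)[1])]])
i,j=w(333,121),w(582,121); print('inner',i,j,np.linalg.norm(i-j),'well',(i+j)/2-.075*ey)
fl=[w(345,126,.01),w(552,126,.01),w(537,366,.01),w(347,366,.01)]; print('floor',np.round(fl,4),np.mean(fl,0))
```

```text
t 64.53 pos [0.511  0.1365 0.1477] yaw(toolx) 85.61 z [-0.003 -0.    -1.   ] F [-0.3  0.1 -4.8] T [-0.11  0.1  -0.02] g 0.147 gf 58.0 j [ 0.16 -0.03  1.75  0.    1.43  0.24]
left wall outer corners [0.43072606 0.03049501] [0.58771548 0.04266391] 0.15746034124736827
yaw 4.432369715060762 well [ 0.51578976 -0.04816633]
yaw front/back [np.float64(3.5548266724169166), np.float64(4.7195054625422825)]
inner [0.45072828 0.02251863] [0.5702684  0.03240758] 0.119948457330161 well [ 0.51629451 -0.04731259]
floor [[ 0.4513  0.0213]
 [ 0.5694  0.0309]
 [ 0.5821 -0.1177]
 [ 0.4595 -0.1268]] [ 0.51557867 -0.04805997]
```

>>> carry_out:
  steps:
    - {"tx":0,"ty":0,"tz":0,"rx":0,"ry":0,"rz":1,"grip":0.05}
    - {"tx":0,"ty":0,"tz":0,"rx":0,"ry":0,"rz":1,"grip":0.05}
    - {"tx":0,"ty":0,"tz":0,"rx":0,"ry":0,"rz":1,"grip":0.05}
    - {"tx":0,"ty":0,"tz":0,"rx":0,"ry":0,"rz":1,"grip":0.05}
    - {"tx":0,"ty":0,"tz":0,"rx":0,"ry":0,"rz":1,"grip":0.05}
    - {"tx":0,"ty":0,"tz":0,"rx":0,"ry":0,"rz":1,"grip":0.05}
    - {"tx":0,"ty":0,"tz":0,"rx":0,"ry":0,"rz":1,"grip":0.05}
    - {"tx":0,"ty":0,"tz":0,"rx":0,"ry":0,"rz":1,"grip":0.05}

```text
time_s: 65.58
eef_pos: [0.5109, 0.1364, 0.1474]
ee_rot: [-0.001, 0.922, 0.386, -0.002]
wrist_force: [-0.3, 0.3, -4.4]
grip_width: 0.145
grip_force: 58.0
```

>>> carry_out:
  steps:
    - {"tx":0,"ty":0,"tz":0,"rx":0,"ry":0,"rz":1,"grip":0.05}
    - {"tx":0,"ty":0,"tz":0,"rx":0,"ry":0,"rz":1,"grip":0.05}
    - {"tx":0,"ty":0,"tz":0,"rx":0,"ry":0,"rz":1,"grip":0.05}
    - {"tx":0,"ty":0,"tz":0,"rx":0,"ry":0,"rz":1,"grip":0.05}
    - {"tx":0,"ty":0,"tz":0,"rx":0,"ry":0,"rz":1,"grip":0.05}
    - {"tx":0,"ty":0,"tz":0,"rx":0,"ry":0,"rz":1,"grip":0.05}
    - {"tx":0,"ty":0,"tz":0,"rx":0,"ry":0,"rz":1,"grip":0.05}
    - {"tx":0,"ty":0,"tz":0,"rx":0,"ry":0,"rz":1,"grip":0.05}

```text
time_s: 66.58
eef_pos: [0.5108, 0.1364, 0.1474]
ee_rot: [0.0, 0.999, 0.048, -0.002]
wrist_force: [-0.4, -0.2, -4.1]
grip_width: 0.144
grip_force: 58.0
```

>>> carry_out:
  steps:
    - {"tx":0,"ty":0,"tz":0,"rx":0,"ry":0,"rz":0.3,"grip":0.05}
    - {"tx":0,"ty":0,"tz":0,"rx":0,"ry":0,"rz":0,"grip":0.05}
    - {"tx":0,"ty":0,"tz":0,"rx":0,"ry":0,"rz":0,"grip":0.05}

```text
time_s: 66.95
eef_pos: [0.5122, 0.1367, 0.1497]
ee_rot: [-0.0, 0.999, 0.036, -0.0]
wrist_force: [-0.1, -0.0, -3.4]
grip_width: 0.148
grip_force: 58.0
```

Run:
```python
from h import *
s,r=st(); go(.516,-.048,.15,4.2); p=vision.read_camera('scene'); spots(p,['lid_grip','well'])
p=vision.read_camera('wrist'); spots(p,['lid_grip','well'])
```

```text
t 66.95 pos [0.5122 0.1367 0.1497] yaw(toolx) 4.18 z [-0.001  0.    -1.   ] F [-0.1 -0.  -3.4] T [-0.01  0.21  0.03] g 0.148 gf 58.0 j [ 0.16 -0.03  1.74  0.    1.43  1.66]
shift units [-0.0481  0.9223 -0.0018] rz units -0.004 tilt units [-0.002  0.009  0.   ] mm [ -9.6 184.5  -0.4]
lid_grip [([0.5165, 0.1363, 0.1869], 0.65, [278.0, 198.0])]
well [([0.514, -0.0492, 0.0591], 0.74, [240.0, 192.0])]
lid_grip [([0.5106, 0.1324, 0.1909], 0.65, [267.0, 261.0])]
well [([0.5198, -0.0447, 0.0629], 0.88, [464.0, 191.0])]
```

>>> carry_out:
  steps:
    - {"tx":-0.012,"ty":0.2306,"tz":0,"rx":0,"ry":0,"rz":0,"grip":0.05}
    - {"tx":-0.012,"ty":0.2306,"tz":0,"rx":0,"ry":0,"rz":0,"grip":0.05}
    - {"tx":-0.012,"ty":0.2306,"tz":0,"rx":0,"ry":0,"rz":0,"grip":0.05}
    - {"tx":-0.012,"ty":0.2306,"tz":0,"rx":0,"ry":0,"rz":0,"grip":0.05}
    - {"tx":0,"ty":0,"tz":0.1,"rx":0,"ry":0,"rz":0,"grip":0.05}
    - {"tx":0,"ty":0,"tz":0.15,"rx":0,"ry":0,"rz":0,"grip":0.05}
    - {"tx":0,"ty":0,"tz":0.1,"rx":0,"ry":0,"rz":0,"grip":0.05}
    - {"tx":0,"ty":0,"tz":0,"rx":0,"ry":0,"rz":0,"grip":0.05}

```text
time_s: 68.25
eef_pos: [0.5144, -0.0477, 0.0783]
ee_rot: [-0.001, 0.999, 0.036, -0.002]
wrist_force: [-0.7, -0.4, -4.0]
grip_width: 0.149
grip_force: 58.0
```

Run:
```python
from h import *
s,r=st(); go(.516,-.048,.0536,4.2); p=vision.read_camera('scene'); spots(p,['lid_grip','well'])
p=vision.read_camera('top'); spots(p,['lid_grip']); p=vision.read_camera('wrist'); spots(p,['lid_grip','well'])
```

```text
t 68.25 pos [ 0.5144 -0.0477  0.0783] yaw(toolx) 4.11 z [-0.004  0.001 -1.   ] F [-0.7 -0.4 -4. ] T [0.   0.14 0.03] g 0.149 gf 58.0 j [-0.19  0.    1.85  0.    1.3   1.31]
shift units [0.0083 0.0023 0.1235] rz units -0.018 tilt units [-0.015  0.043 -0.   ] mm [ 1.7  0.5 24.7]
lid_grip [([0.5198, -0.0496, 0.1159], 0.62, [239.0, 179.0]), ([0.5272, -0.2056, 0.0613], 0.57, [211.0, 166.0]), ([0.485, -0.0125, 0.0186], 0.36, [255.0, 205.0])]
well []
lid_grip [([0.5157, -0.0495, 0.1127], 0.81, [273.0, 179.0])]
lid_grip [([0.5158, -0.0502, 0.1221], 0.81, [263.0, 260.0])]
well []
```

>>> carry_out:
  steps:
    - {"tx":0,"ty":0,"tz":0.05,"rx":0,"ry":0,"rz":0,"grip":0.05}
    - {"tx":0,"ty":0,"tz":0.03,"rx":0,"ry":0,"rz":0,"grip":0.05}
    - {"tx":0,"ty":0,"tz":0.025,"rx":0,"ry":0,"rz":0,"grip":0.05}
    - {"tx":0,"ty":0,"tz":0.02,"rx":0,"ry":0,"rz":0,"grip":0.05}
    - {"tx":0,"ty":0,"tz":0,"rx":0,"ry":0,"rz":0,"grip":0.05}
    - {"tx":0,"ty":0,"tz":0,"rx":0,"ry":0,"rz":0,"grip":0.05}

```text
time_s: 69.4
eef_pos: [0.5163, -0.048, 0.0554]
ee_rot: [-0.0, 0.999, 0.036, 0.0]
wrist_force: [-0.9, 0.4, -4.5]
grip_width: 0.145
grip_force: 58.0
```

Run:
```python
from h import *
s,r=st(); p=vision.read_camera('scene'); spots(p,['lid_grip'])
p=vision.read_camera('top'); spots(p,['lid_grip']); p=vision.read_camera('wrist'); spots(p,['lid_grip'])
```

```text
t 69.4 pos [ 0.5163 -0.048   0.0554] yaw(toolx) 4.11 z [ 0.  0. -1.] F [-0.9  0.4 -4.5] T [-0.01  0.13 -0.08] g 0.145 gf 58.0 j [-0.19  0.03  1.86  0.    1.25  1.31]
lid_grip [([0.5204, -0.0472, 0.0945], 0.93, [239.0, 185.0])]
lid_grip [([0.5165, -0.0507, 0.0873], 0.64, [273.0, 179.0]), ([0.4803, 0.3421, 0.0037], 0.33, [147.0, 193.0])]
lid_grip [([0.5172, -0.0518, 0.0942], 0.85, [266.0, 254.0])]
```

>>> carry_out:
  steps:
    - {"tx":0,"ty":0,"tz":0.012,"rx":0,"ry":0,"rz":0,"grip":0.05}
    - {"tx":0,"ty":0,"tz":0,"rx":0,"ry":0,"rz":0,"grip":0.05}
    - {"tx":0,"ty":0,"tz":0.008,"rx":0,"ry":0,"rz":0,"grip":0.05}
    - {"tx":0,"ty":0,"tz":0,"rx":0,"ry":0,"rz":0,"grip":0.05}

```text
time_s: 70.2
eef_pos: [0.5166, -0.048, 0.0535]
ee_rot: [0.0, 0.999, 0.036, 0.0]
wrist_force: [-10.7, 1.3, 18.5]
grip_width: 0.146
grip_force: 58.0
```

>>> carry_out:
  steps:
    - {"tx":0,"ty":0,"tz":-0.012,"rx":0,"ry":0,"rz":0,"grip":0.05}
    - {"tx":0,"ty":0,"tz":0,"rx":0,"ry":0,"rz":0,"grip":0.4}
    - {"tx":0,"ty":0,"tz":0,"rx":0,"ry":0,"rz":0,"grip":0.4}
    - {"tx":0,"ty":0,"tz":0,"rx":0,"ry":0,"rz":0,"grip":0.4}
    - {"tx":0,"ty":0,"tz":-0.15,"rx":0,"ry":0,"rz":0,"grip":0.4}
    - {"tx":0,"ty":0,"tz":-0.25,"rx":0,"ry":0,"rz":0,"grip":0.4}
    - {"tx":0,"ty":0,"tz":-0.25,"rx":0,"ry":0,"rz":-1,"grip":0.4}
    - {"tx":0,"ty":0,"tz":0,"rx":0,"ry":0,"rz":-1,"grip":0.4}

```text
time_s: 71.2
eef_pos: [0.5193, -0.0486, 0.1892]
ee_rot: [0.001, 0.992, 0.124, 0.004]
wrist_force: [0.3, -1.3, -0.2]
grip_width: 0.401
grip_force: 0.0
```

>>> carry_out:
  steps:
    - {"tx":0,"ty":0,"tz":0,"rx":0,"ry":0,"rz":-1,"grip":0.4}
    - {"tx":0,"ty":0,"tz":0,"rx":0,"ry":0,"rz":-1,"grip":0.4}
    - {"tx":0,"ty":0,"tz":0,"rx":0,"ry":0,"rz":-1,"grip":0.4}
    - {"tx":0,"ty":0,"tz":0,"rx":0,"ry":0,"rz":-1,"grip":0.4}
    - {"tx":0,"ty":0,"tz":0,"rx":0,"ry":0,"rz":-1,"grip":0.4}
    - {"tx":0,"ty":0,"tz":0,"rx":0,"ry":0,"rz":-1,"grip":0.4}
    - {"tx":0,"ty":0,"tz":0,"rx":0,"ry":0,"rz":-1,"grip":0.4}
    - {"tx":0,"ty":0,"tz":0,"rx":0,"ry":0,"rz":-1,"grip":0.4}

```text
time_s: 72.2
eef_pos: [0.5161, -0.048, 0.1835]
ee_rot: [-0.0, 0.89, 0.456, 0.0]
wrist_force: [0.6, 0.2, -0.2]
grip_width: 0.401
grip_force: 0.0
```

>>> carry_out:
  steps:
    - {"tx":0,"ty":0,"tz":0,"rx":0,"ry":0,"rz":-1,"grip":0.4}
    - {"tx":0,"ty":0,"tz":0,"rx":0,"ry":0,"rz":-1,"grip":0.4}
    - {"tx":0,"ty":0,"tz":0,"rx":0,"ry":0,"rz":-1,"grip":0.4}
    - {"tx":0,"ty":0,"tz":0,"rx":0,"ry":0,"rz":-1,"grip":0.4}
    - {"tx":0,"ty":0,"tz":0,"rx":0,"ry":0,"rz":-1,"grip":0.4}
    - {"tx":0,"ty":0,"tz":0,"rx":0,"ry":0,"rz":-1,"grip":0.4}
    - {"tx":0,"ty":0,"tz":0,"rx":0,"ry":0,"rz":-1,"grip":0.4}
    - {"tx":0,"ty":0,"tz":0,"rx":0,"ry":0,"rz":-1,"grip":0.4}

```text
time_s: 73.2
eef_pos: [0.5161, -0.048, 0.1834]
ee_rot: [-0.0, 0.68, 0.733, 0.0]
wrist_force: [0.4, -0.1, -0.1]
grip_width: 0.4
grip_force: 0.0
```

>>> carry_out:
  steps:
    - {"tx":0,"ty":0,"tz":0,"rx":0,"ry":0,"rz":-1,"grip":0.4}
    - {"tx":0,"ty":0,"tz":0,"rx":0,"ry":0,"rz":-1,"grip":0.4}
    - {"tx":0,"ty":0,"tz":0,"rx":0,"ry":0,"rz":-1,"grip":0.4}
    - {"tx":0,"ty":0,"tz":0,"rx":0,"ry":0,"rz":-1,"grip":0.4}
    - {"tx":0,"ty":0,"tz":0,"rx":0,"ry":0,"rz":-1,"grip":0.4}
    - {"tx":0,"ty":0,"tz":0,"rx":0,"ry":0,"rz":-1,"grip":0.4}
    - {"tx":0,"ty":0,"tz":0,"rx":0,"ry":0,"rz":-1,"grip":0.4}
    - {"tx":0,"ty":0,"tz":0,"rx":0,"ry":0,"rz":-1,"grip":0.4}

```text
time_s: 74.2
eef_pos: [0.5161, -0.048, 0.1834]
ee_rot: [-0.0, 0.389, 0.921, 0.0]
wrist_force: [0.1, 0.0, -0.6]
grip_width: 0.398
grip_force: 0.0
```

>>> carry_out:
  steps:
    - {"tx":0,"ty":0,"tz":0,"rx":0,"ry":0,"rz":-1,"grip":0.4}
    - {"tx":0,"ty":0,"tz":0,"rx":0,"ry":0,"rz":-1,"grip":0.4}
    - {"tx":0,"ty":0,"tz":0,"rx":0,"ry":0,"rz":-1,"grip":0.4}
    - {"tx":0,"ty":0,"tz":0,"rx":0,"ry":0,"rz":-1,"grip":0.4}
    - {"tx":0,"ty":0,"tz":0,"rx":0,"ry":0,"rz":-1,"grip":0.4}
    - {"tx":0,"ty":0,"tz":0,"rx":0,"ry":0,"rz":-1,"grip":0.4}
    - {"tx":0,"ty":0,"tz":0,"rx":0,"ry":0,"rz":-1,"grip":0.4}
    - {"tx":0,"ty":0,"tz":0,"rx":0,"ry":0,"rz":0,"grip":0.4}

```text
time_s: 75.2
eef_pos: [0.5161, -0.048, 0.1835]
ee_rot: [-0.0, 0.095, 0.995, 0.0]
wrist_force: [-0.1, 0.8, -0.4]
grip_width: 0.398
grip_force: 0.0
```

Run:
```python
from h import *
s,r=st(); go(.5246,-.1627,.19,171.3); p=vision.read_camera('scene'); spots(p,['lid_grip','wing_grip','dial_grip'],1)
p=vision.read_camera('top'); spots(p,['lid_grip','wing_grip'],1); p=vision.read_camera('wrist'); spots(p,['lid_grip','wing_grip','dial_grip'],1)
```

```text
t 75.2 pos [ 0.5161 -0.048   0.1835] yaw(toolx) 169.08 z [ 0.  0. -1.] F [-0.1  0.8 -0.4] T [-0.01 -0.03 -0.02] g 0.398 gf 0.0 j [-0.19 -0.08  1.73  0.    1.49 -1.57]
shift units [-0.1503 -0.5551 -0.0328] rz units -0.444 tilt units [ 0.004 -0.001 -0.   ] mm [ -30.1 -111.    -6.6]
lid_grip [([0.334, 0.3603, 0.0006], 0.67, [373.0, 268.0])]
wing_grip [([0.5224, -0.1589, 0.1049], 0.58, [219.0, 163.0])]
dial_grip [([0.5272, -0.2546, 0.0956], 0.67, [204.0, 150.0])]
lid_grip [([0.5176, -0.0459, 0.0854], 0.57, [271.0, 179.0])]
wing_grip []
lid_grip [([0.5167, -0.0505, 0.0913], 0.89, [255.0, 187.0])]
wing_grip [([0.5227, -0.1629, 0.1072], 0.58, [126.0, 223.0])]
dial_grip [([0.532, -0.2613, 0.0926], 0.73, [39.0, 243.0])]
```

>>> carry_out:
  steps:
    - {"tx":-0.075,"ty":-0.277,"tz":0,"rx":0,"ry":0,"rz":-0.44,"grip":0.4}
    - {"tx":-0.075,"ty":-0.277,"tz":0,"rx":0,"ry":0,"rz":0,"grip":0.4}
    - {"tx":0,"ty":0,"tz":0,"rx":0,"ry":0,"rz":0,"grip":0.4}
    - {"tx":0,"ty":0,"tz":0,"rx":0,"ry":0,"rz":0,"grip":0.4}

```text
time_s: 76.25
eef_pos: [0.5266, -0.1621, 0.1833]
ee_rot: [-0.0, 0.076, 0.997, 0.0]
wrist_force: [-0.1, 0.3, 0.3]
grip_width: 0.399
grip_force: 0.0
```

Run:
```python
from h import *
s,r=st(); p=vision.read_camera('wrist'); spots(p,['wing_grip','dial_grip','guard'],1)
hsv=cv2.cvtColor(p['frame'],cv2.COLOR_BGR2HSV); g=hsv[...,2]
A=np.array([.5246,-.1627]);D=np.array([.516+.211*.075,-.048-.211*.9972]);print('dial expected',D)
def rect(c,z,hw):
    return np.array([proj(p,[c[0]+a,c[1]+b,z]) for a,b in [(-hw,-hw),(hw,-hw),(hw,hw),(-hw,hw)]]).astype(np.int32)
# resample top-down maps on constant-height planes (2 px/mm) as coarse ascii
def tdown(c,z,hw,step):
    n=np.arange(-hw,hw+1e-9,step); M=np.array([[proj(p,[c[0]-a,c[1]-b,z]) for b in n] for a in -n[::1]],np.float32)
    return cv2.remap(p['frame'],M[...,0],M[...,1],cv2.INTER_LINEAR)
d=tdown(D,.108,.032,.002); v=cv2.cvtColor(d,cv2.COLOR_BGR2GRAY)
print('dial, rows +x at bottom?, cols -y right'); 
for row in v: print(''.join(f'{int(t)//10:3d}' for t in row))
```

```text
t 76.25 pos [ 0.5266 -0.1621  0.1833] yaw(toolx) 171.25 z [-0.     0.001 -1.   ] F [-0.1  0.3  0.3] T [0.04 0.01 0.03] g 0.399 gf 0.0 j [-0.39  0.01  1.65  0.    1.49 -1.81]
wing_grip [([0.5277, -0.1655, 0.1099], 0.73, [253.0, 194.0])]
dial_grip [([0.5298, -0.2627, 0.0955], 0.79, [144.0, 207.0])]
guard [([0.5298, -0.2043, 0.0546], 0.85, [215.0, 185.0])]
dial expected [ 0.531825  -0.2584092]
dial, rows +x at bottom?, cols -y right
  4  4  4  5  4  1  0  1  1  1  2  1  2  4  4  8  7  7  8  7  9  9 11 10 13 10 14 14  9  7  7  8  7
  4  4  4  1  0  2  2  1  1  1  1  2  1  2  1  4  4  4  4  4  8  8  8  8  8  8  8 10  7  7  7  7  7
  4  4  1  1  1  1  1  1  1  1  1  1  1  1  1  1  4  4  4  4  4  8  8  8  8  8  8  8  7  7  7  8  7
  4  0  1  2  0  1  1  1  1  1  1  1  1  1  1  1  1  3  4  4  4  5  8  8  8  8  8  8  7  8  8  8  8
  0  1  2  1  0  1  2  1  1  1  1  1  1  1  1  1  1  1  4  4  4  4  8  8  8  8  8  8  7  8  8  8  8
  0  2  1  1  1  1  2  1  1  1  3 21 11  1  1  1  1  1  1  5  4  4  8  8  8  8  8  8  7  7  7  7  7
  1  1  1  1  1  0  1  1  2  2  2 24 23  1  1  1  1  1  1  3  4  4
[... 1933 characters left out ...]

  8  8  8  8  8  6  6  6  6  6  6  8 10 14 14 14 14 14 13 12 14 14 14 14 14 14 12  7  7  7  7  7  7
  8  8  8  8  8  8  6  6  6  6  7  8 10 14 14 14 14 14 14 14 14 14 14 14 14 14 11  7  7  7  7  7  7
  8  8  8  8  8  8  6  6  8  8  8  8 11 14 14 14 14 14 14 14 14 14 14 14 14 14 10  7  7  7  7  7  7
  8  8  8  8  8  8  8  8  8  8  8  8  9 14 14 14 14 14 14 14 14 14 14 14 14 14  9  7  7  7  7  7  7
  8  8  8  8  8  8  8  8  8  8  8  8 11 14 14 14 14 14 14 14 14 14 14 14 14 14  9  7  7  7  7  7  7
  9  8  8  8  8  8  8  8  8  8  8  8  9 14 14 14 14 14 14 14 14 14 14 14 14 14  7  7  7  7  7  7  7
  9  8  8  8  8  8  8  8  8  8  8  8 11 14 14 14 14 14 14 14 14 14 14 14 14 14  7  7  7  7  7  7  7
```

Run:
```python
from h import *
p=vision.read_camera('wrist'); A=np.array([.5246,-.1627])
def tdown(c,z,hw,step):
    n=np.arange(-hw,hw+1e-9,step); M=np.array([[proj(p,[c[0]+a,c[1]-b,z]) for b in n] for a in n],np.float32)
    return cv2.remap(p['frame'],M[...,0],M[...,1],cv2.INTER_LINEAR)
v=cv2.cvtColor(tdown(A,.118,.045,.0025),cv2.COLOR_BGR2GRAY)
for row in v: print(''.join(f'{int(t)//10:3d}' for t in row))
```

```text
22 22 22 22 22 22 22 16  8  8 12 11 17 18 18 17 13  8  8  8  8  8 14 14 14 14 14 14 14 14 11 11 16 16 16 16 19
 22 22 22 22 22 22 22 15  8  9 14 11 18 17 18 17 17  8  8  8  8  8 14 14 14 14 14 14 14 14 12 12 16 16 16 16 20
 22 22 22 22 22 22 21 10  8  8 14 11 17 17 19 18 18  8  8  8  8  8  8 12  8  8  8  8  8  7  5  5 17 16 16 16 20
 22 22 22 22 21 21 21  9  8  8 14 11 12 16  9  8  8  9  8  8  8  8  8  8  8  8  8  8  8  6  6  6 13 16 16 16 21
 22 22 22 22 22 22 22  7  8  8 14 13 11 13 10 10  7 13  8  8  8  8  8  8  8  8  8  8  8  6  6  6 15 16 16 16 21
 22 22 22 22 21 21 22  7  8 14 14 14 11 13 17 17 12 13  8  8  8  8  8 15  8  8  8  8  7  6  6  6 11 16 16 16 23
 21 21 21 21 21 21 22  7  8 14 14 14 11 14 18 17 14 12  8  8  8  8  8  8  8  8  8  8  7  6  6  6 14 16 16 16 23
 22 22 22 22 22 22 22  7  8 14 14 14 11 13 18 17 15  9 10  8  8  8  8  8  8  8  8  8  8  6  6  6 16 16 16 15 23
 22 22 22 22 22 21 22  8  8 14 14 14 11 12 18 17 16  9 14 10 10  8  8  8  8  8  8  8  7  6  6  6 17 16 16 15 22
 22 22 22 22 22 22 23  8  8 14 14 11 12 15 17 17 16 11 12 10 10 10  8  8  8  8  8  8  8  6  6
[... 2342 characters left out ...]
2 12 12 17  1  7  9  9  9  9
 21 21 21 21 20  5  8 15 14 14 14 14 14 14 14 12 12 12 14 14 14 14 14 14 14 14 14 11 12 12 17  0  2  9  9  9  9
 21 21 21 21 14 11 11  9 14 14 14 14 14 14 14 12 13 13 14 14 14 14 14 14 14 14 14 11 12 13 17  2  1  8  9  9  9
 22 22 16 10 11 11 11  2 10 14 14 14 14 14 14 14 14 14 14 14 14 14 14 14 14 14 13 12 12 12 17  7  1  2  9  9  9
 12 11 10 11 11 11 11  1  4 14 14 14 14 14 14 11 14 14 14 14 14 14 14 14 14 14 14 12 12 11 16 13  1  1  8  9  9
 11 11 11 11 11 11 11  1  2 14 14 14 14 14 11 12 12 12 14 14 14 14 14 14 14 14 13 12 12 12 15 14  0  1  4  9  9
 11 11 11 11 11 11 11  1  1 15 14 14 14 14 12 12 12 11 14 14 14 14 14 14 14 14 14 12 12 12 14 16  0  1  1  9  9
```

>>> carry_out:
  steps:
    - {"tx":0.011,"ty":-0.004,"tz":0,"rx":0,"ry":0,"rz":0.69,"grip":0.32}
    - {"tx":0,"ty":0,"tz":0.2,"rx":0,"ry":0,"rz":0,"grip":0.32}
    - {"tx":0,"ty":0,"tz":0,"rx":0,"ry":0,"rz":0,"grip":0.32}
    - {"tx":0,"ty":0,"tz":0,"rx":0,"ry":0,"rz":0,"grip":0.32}

```text
time_s: 77.0
eef_pos: [0.5248, -0.1624, 0.1445]
ee_rot: [0.0, 0.105, 0.994, 0.0]
wrist_force: [0.5, -0.1, 0.1]
grip_width: 0.324
grip_force: 0.0
```

Run:
```python
from h import *
s,r=st(); go(.5243,-.1625,.07,167.8); p=vision.read_camera('wrist'); spots(p,['wing_grip','guard'],1)
```

```text
t 77.0 pos [ 0.5248 -0.1624  0.1445] yaw(toolx) 167.9 z [ 0.  0. -1.] F [ 0.5 -0.1  0.1] T [-0.01  0.05  0.01] g 0.324 gf 0.0 j [-0.39  0.02  1.7   0.    1.42 -1.75]
shift units [ 0.0024 -0.0012  0.3726] rz units 0.02 tilt units [ 0.003  0.004 -0.   ] mm [ 0.5 -0.2 74.5]
wing_grip [([0.5254, -0.1654, 0.1048], 0.83, [254.0, 207.0])]
guard [([0.5313, -0.2033, 0.0551], 0.71, [213.0, 203.0])]
```

>>> carry_out:
  steps:
    - {"tx":0,"ty":-0.002,"tz":0.15,"rx":0,"ry":0,"rz":0,"grip":0.32}
    - {"tx":0,"ty":0,"tz":0.15,"rx":0,"ry":0,"rz":0,"grip":0.32}
    - {"tx":0,"ty":0,"tz":0.07,"rx":0,"ry":0,"rz":0,"grip":0.32}
    - {"tx":0,"ty":0,"tz":0,"rx":0,"ry":0,"rz":0,"grip":0.32}
  force: 15

```text
time_s: 77.65
eef_pos: [0.524, -0.1629, 0.0692]
ee_rot: [-0.001, 0.106, 0.994, 0.0]
wrist_force: [0.1, -0.1, -0.9]
grip_width: 0.326
grip_force: 0.0
```

>>> carry_out:
  steps:
    - {"tx":0,"ty":0,"tz":0,"rx":0,"ry":0,"rz":0,"grip":0.15}
    - {"tx":0,"ty":0,"tz":0,"rx":0,"ry":0,"rz":0,"grip":0.02}
    - {"tx":0,"ty":0,"tz":0,"rx":0,"ry":0,"rz":0,"grip":0.02}
    - {"tx":0,"ty":0,"tz":0,"rx":0,"ry":0,"rz":0,"grip":0.02}

```text
time_s: 78.15
eef_pos: [0.5255, -0.1626, 0.0708]
ee_rot: [0.001, 0.106, 0.994, 0.001]
wrist_force: [1.7, 5.3, 6.1]
grip_width: 0.106
grip_force: 14.9
```

Run:
```python
from h import *
s,r=st()
```

```text
t 78.15 pos [ 0.5255 -0.1626  0.0708] yaw(toolx) 167.88 z [ 0.002  0.001 -1.   ] F [1.7 5.3 6.1] T [ 0.99 -0.18 -0.02] g 0.106 gf 14.9 j [-0.39  0.09  1.77  0.    1.28 -1.75]
```

>>> carry_out:
  steps:
    - {"tx":0,"ty":0.003,"tz":0,"rx":0,"ry":0,"rz":0,"grip":0.02}
    - {"tx":0,"ty":0,"tz":0,"rx":0,"ry":0,"rz":0.5,"grip":0.02}
    - {"tx":0,"ty":0,"tz":0,"rx":0,"ry":0,"rz":1,"grip":0.02}
    - {"tx":0,"ty":0,"tz":0,"rx":0,"ry":0,"rz":1,"grip":0.02}
    - {"tx":0,"ty":0,"tz":0,"rx":0,"ry":0,"rz":1,"grip":0.02}
    - {"tx":0,"ty":0,"tz":0,"rx":0,"ry":0,"rz":0,"grip":0.02}
  force: 25

```text
time_s: 78.9
eef_pos: [0.5255, -0.1629, 0.0709]
ee_rot: [0.001, 0.256, 0.967, -0.0]
wrist_force: [-0.7, 1.7, 5.3]
grip_width: 0.106
grip_force: 24.9
```

Run:
```python
from h import *
s,r=st(); go(*s['eef_pos'],94.3)
```

```text
t 78.9 pos [ 0.5255 -0.1629  0.0709] yaw(toolx) 150.29 z [ 0.002 -0.001 -1.   ] F [-0.7  1.7  5.3] T [ 0.28  0.06 -0.07] g 0.106 gf 24.9 j [-0.39  0.09  1.77  0.    1.28 -1.45]
shift units [0. 0. 0.] rz units 11.198 tilt units [ 0.004  0.023 -0.   ] mm [0. 0. 0.]
```

Turning well, with low forces. I'll continue.

>>> carry_out:
  steps:
    - {"tx":0,"ty":0,"tz":0,"rx":0,"ry":0,"rz":1,"grip":0.02}
    - {"tx":0,"ty":0,"tz":0,"rx":0,"ry":0,"rz":1,"grip":0.02}
    - {"tx":0,"ty":0,"tz":0,"rx":0,"ry":0,"rz":1,"grip":0.02}
    - {"tx":0,"ty":0,"tz":0,"rx":0,"ry":0,"rz":1,"grip":0.02}
    - {"tx":0,"ty":0,"tz":0,"rx":0,"ry":0,"rz":1,"grip":0.02}
    - {"tx":0,"ty":0,"tz":0,"rx":0,"ry":0,"rz":1,"grip":0.02}
    - {"tx":0,"ty":0,"tz":0,"rx":0,"ry":0,"rz":0,"grip":0.02}

```text
time_s: 79.78
eef_pos: [0.525, -0.1634, 0.0709]
ee_rot: [0.001, 0.498, 0.867, -0.0]
wrist_force: [-2.5, -1.5, 6.5]
grip_width: 0.107
grip_force: 24.9
```

>>> carry_out:
  steps:
    - {"tx":0,"ty":0,"tz":0,"rx":0,"ry":0,"rz":1,"grip":0.02}
    - {"tx":0,"ty":0,"tz":0,"rx":0,"ry":0,"rz":1,"grip":0.02}
    - {"tx":0,"ty":0,"tz":0,"rx":0,"ry":0,"rz":1,"grip":0.02}
    - {"tx":0,"ty":0,"tz":0,"rx":0,"ry":0,"rz":1,"grip":0.02}
    - {"tx":0,"ty":0,"tz":0,"rx":0,"ry":0,"rz":1,"grip":0.02}
    - {"tx":0,"ty":0,"tz":0,"rx":0,"ry":0,"rz":0.2,"grip":0.02}
    - {"tx":0,"ty":0,"tz":0,"rx":0,"ry":0,"rz":0,"grip":0.02}
    - {"tx":0,"ty":0,"tz":0,"rx":0,"ry":0,"rz":0,"grip":0.02}

```text
time_s: 80.78
eef_pos: [0.5244, -0.1635, 0.0708]
ee_rot: [0.0, 0.68, 0.733, -0.001]
wrist_force: [-6.6, -0.7, 8.6]
grip_width: 0.103
grip_force: 25.0
```

Run:
```python
from h import *
s,r=st(); go(*s['eef_pos'],94.3)
```

```text
t 80.78 pos [ 0.5244 -0.1635  0.0708] yaw(toolx) 94.36 z [-0.    -0.001 -1.   ] F [-6.6 -0.7  8.6] T [-0.23  1.07 -0.01] g 0.103 gf 25.0 j [-0.39  0.09  1.77 -0.    1.28 -0.47]
shift units [0. 0. 0.] rz units 0.012 tilt units [-0.002  0.017  0.   ] mm [0. 0. 0.]
```

>>> carry_out:
  steps:
    - {"tx":0,"ty":0,"tz":0,"rx":0,"ry":0,"rz":0,"grip":0.3}
    - {"tx":0,"ty":0,"tz":0,"rx":0,"ry":0,"rz":0,"grip":0.3}
    - {"tx":0,"ty":0,"tz":0,"rx":0,"ry":0,"rz":0,"grip":0.3}
    - {"tx":0,"ty":0,"tz":-0.1,"rx":0,"ry":0,"rz":0,"grip":0.3}
    - {"tx":0,"ty":0,"tz":-0.25,"rx":0,"ry":0,"rz":0,"grip":0.3}
    - {"tx":0,"ty":0,"tz":-0.22,"rx":0,"ry":0,"rz":0,"grip":0.3}
    - {"tx":0,"ty":0,"tz":0,"rx":0,"ry":0,"rz":0,"grip":0.3}
    - {"tx":0,"ty":0,"tz":0,"rx":0,"ry":0,"rz":0,"grip":0.3}

```text
time_s: 81.78
eef_pos: [0.5247, -0.1625, 0.1841]
ee_rot: [0.0, 0.68, 0.734, 0.0]
wrist_force: [-0.1, 0.8, -0.2]
grip_width: 0.3
grip_force: 0.0
```

Run:
```python
from h import *
s,r=st(); p=vision.read_camera('wrist'); A=np.array([.5246,-.1627])
def tdown(c,z,hw,step):
    n=np.arange(-hw,hw+1e-9,step); M=np.array([[proj(p,[c[0]+a,c[1]-b,z]) for b in n] for a in n],np.float32)
    return cv2.remap(p['frame'],M[...,0],M[...,1],cv2.INTER_LINEAR)
v=cv2.cvtColor(tdown(A,.118,.04,.0025),cv2.COLOR_BGR2GRAY)
for row in v: print(''.join(f'{int(t)//10:3d}' for t in row))
```

```text
t 81.78 pos [ 0.5247 -0.1625  0.1841] yaw(toolx) 94.37 z [ 0.001 -0.    -1.   ] F [-0.1  0.8 -0.2] T [-0.06  0.12 -0.01] g 0.3 gf 0.0 j [-0.39 -0.    1.65  0.    1.49 -0.47]
 21  9  7 13 13 13 13 13 13 13 13 13 13 13 13 13 13 13 13 13 13 13 13 13 10 14 15 15 16 15 15 16 15
 21  7  7 13 13 13 13 13 13 13 13 13 13 13 13 13 13 13 13 13 13 13 13 13 10 14 15 15 16 15 16 16 16
 21  6  7 13 13 13 13 13 13 13 13 13 13 13 13 13 13 13 13 13 13 13 13 13 10 15 15 15 15 15 16 16 16
 21  7  7 13 13 13 13 13 13 13 13 13 13 13 13 13 13 13 13 13 13 13 13 12 10 15 15 15 15 16 16 16 16
 21  7  7 13 13 13 13 13 13 13 13 13 13 13 13 13 13 13 13 13 13 13 13 11 10 16 15 15 16 16 16 16 16
 21  7  7 13 13 13 13 13 13 13 13 13 13 13 13 13 13 13 13 13 13 13 13 10 10 16 15 15 16 16 16 16 16
 22  7  7 13 13 13 13 13 13 13 13 13 13 13 13 13 13 13 13 13 13 13 11 11 10 16 15 15 15 16 16 16 16
 21  7  7 13 13 13 13 13 13 13 13 13 13 13 13 13 13 13 13 13 13 13 11 10 10 15 15 16 14  7  4  3  2
 20  7 13 13 13 13 13 13 13 13 13 13 13 13 13 13 13 13 13 13 13 13 11 11 11 15 15 16 15  7  3  2  2
 17  7 13 13 13 13 13 13 1
[... 1673 characters left out ...]

  7 12 13 11 11 11 11 11 11 11 11 11 10 11 11 11 10 10 12 13 12 11 11 13 15 16 16  9  2  2  2  1  0
  8 13 13 13 11 11 11 11 11 13 13 13 12 13 12 13 13 13 13 13 12 11 11 14 15 16 16 16 16 16 11  2  2
  5 11 11 11 11 11 11 11 11 12 11 13 13 13 13 13 13 13 13 13 11 11 11 15 16 16 16 16 16 16 16 16 16
  5 11 11 11 11 11 11 11 11 11 11 13 13 13 13 13 13 13 13 13 11 11 11 15 16 16 16 16 16 16 16 16 16
  5 11 11 11 11 11 11 11 11 11 11 13 13 13 13 13 13 13 13 13 13 11 11 16 16 16 16 15 16 16 16 16 16
  5 11 11 11 11 11 11 11 11 10 11 13 13 13 13 13 13 13 13 13 12 11 11 16 16 16 16 16 16 16 15 16 16
  5 11 11 11 11 11 11 11 11 11 10 13 13 13 13 13 13 13 13 13 12 11 11 16 16 16 16 16 16 16 16 16 16
```

>>> carry_out:
  steps:
    - {"tx":-0.2405,"ty":0,"tz":0,"rx":0,"ry":0,"rz":0,"grip":0.32}
    - {"tx":-0.2405,"ty":0,"tz":0,"rx":0,"ry":0,"rz":0,"grip":0.32}
    - {"tx":0,"ty":0,"tz":0,"rx":0,"ry":0,"rz":-1,"grip":0.32}
    - {"tx":0,"ty":0,"tz":0,"rx":0,"ry":0,"rz":-1,"grip":0.32}
    - {"tx":0,"ty":0,"tz":0,"rx":0,"ry":0,"rz":-1,"grip":0.32}
    - {"tx":0,"ty":0,"tz":0,"rx":0,"ry":0,"rz":-1,"grip":0.32}
    - {"tx":0,"ty":0,"tz":0,"rx":0,"ry":0,"rz":-1,"grip":0.32}
    - {"tx":0,"ty":0,"tz":0,"rx":0,"ry":0,"rz":-1,"grip":0.32}

```text
time_s: 82.82
eef_pos: [0.5308, -0.2578, 0.1814]
ee_rot: [-0.002, 0.465, 0.885, 0.0]
wrist_force: [0.2, -0.2, 0.1]
grip_width: 0.319
grip_force: 0.0
```

>>> carry_out:
  steps:
    - {"tx":0,"ty":0,"tz":0,"rx":0,"ry":0,"rz":-1,"grip":0.32}
    - {"tx":0,"ty":0,"tz":0,"rx":0,"ry":0,"rz":-1,"grip":0.32}
    - {"tx":0,"ty":0,"tz":0,"rx":0,"ry":0,"rz":-1,"grip":0.32}
    - {"tx":0,"ty":0,"tz":0,"rx":0,"ry":0,"rz":-1,"grip":0.32}
    - {"tx":0,"ty":0,"tz":0,"rx":0,"ry":0,"rz":-1,"grip":0.32}
    - {"tx":0,"ty":0,"tz":0,"rx":0,"ry":0,"rz":-1,"grip":0.32}
    - {"tx":0,"ty":0,"tz":0,"rx":0,"ry":0,"rz":0,"grip":0.32}
    - {"tx":0,"ty":0,"tz":0,"rx":0,"ry":0,"rz":0,"grip":0.32}

```text
time_s: 83.82
eef_pos: [0.5314, -0.2581, 0.1825]
ee_rot: [-0.001, 0.223, 0.975, 0.0]
wrist_force: [0.1, -0.6, 0.6]
grip_width: 0.322
grip_force: 0.0
```

```bash
cat >> h.py <<'E'
def line(p,c,z=.108,hw=.03,step=.0005):
    n=np.arange(-hw,hw+1e-9,step); M=np.array([[proj(p,[c[0]+a,c[1]-b,z]) for b in n] for a in n],np.float32)
    v=cv2.cvtColor(cv2.remap(p['frame'],M[...,0],M[...,1],cv2.INTER_LINEAR),cv2.COLOR_BGR2GRAY)
    b=(v>170).astype(np.uint8)
    for q in cv2.findContours(b,cv2.RETR_EXTERNAL,cv2.CHAIN_APPROX_NONE)[0]:
        if cv2.contourArea(q)<20: continue
        rr=cv2.minAreaRect(q); w=cv2.boxPoints(rr); e=max([w[1]-w[0],w[2]-w[1]],key=np.linalg.norm)
        print('bright: x,y off centre mm',np.round([n[0]*1e3+rr[0][1]*.5, -(n[0]*1e3+rr[0][0]*.5)],1),'size',np.round(np.array(rr[1])*.5,1),'yaw',round(np.degrees(np.arctan2(-e[0],e[1]))%180,1))
E
python3 - <<'E'
from h import *
s,r=st(); p=vision.read_camera('wrist'); spots(p,['dial_grip','wing_grip'],1); line(p,[.5318,-.2584]); go(.5318,-.2584,.06,154.3)
E
```

```text
t 83.83 pos [ 0.5314 -0.2581  0.1825] yaw(toolx) 154.25 z [-0.001  0.001 -1.   ] F [ 0.1 -0.6  0.6] T [-0.04  0.02 -0.03] g 0.322 gf 0.0 j [-0.54  0.11  1.53  0.    1.49 -1.66]
dial_grip [([0.5326, -0.2617, 0.0924], 0.63, [255.0, 189.0])]
wing_grip [([0.5198, -0.1648, 0.1034], 0.61, [358.0, 128.0])]
bright: x,y off centre mm [-13.2   6.2] size [19.7  2.9] yaw 153.4
shift units [-7.00e-04 -3.00e-04  6.16e-01] rz units 0.002 tilt units [ 0.004 -0.007  0.   ] mm [-1.000e-01 -1.000e-01  1.232e+02]
```

>>> carry_out:
  steps:
    - {"tx":0,"ty":0,"tz":0.25,"rx":0,"ry":0,"rz":0,"grip":0.32}
    - {"tx":0,"ty":0,"tz":0.2,"rx":0,"ry":0,"rz":0,"grip":0.32}
    - {"tx":0,"ty":0,"tz":0.1,"rx":0,"ry":0,"rz":0,"grip":0.32}
    - {"tx":0,"ty":0,"tz":0.06,"rx":0,"ry":0,"rz":0,"grip":0.32}
    - {"tx":0,"ty":0,"tz":0,"rx":0,"ry":0,"rz":0,"grip":0.32}
    - {"tx":0,"ty":0,"tz":0,"rx":0,"ry":0,"rz":0,"grip":0.15}
    - {"tx":0,"ty":0,"tz":0,"rx":0,"ry":0,"rz":0,"grip":0.02}
    - {"tx":0,"ty":0,"tz":0,"rx":0,"ry":0,"rz":0,"grip":0.02}
  force: 20

```text
time_s: 84.98
eef_pos: [0.5328, -0.2588, 0.0629]
ee_rot: [0.001, 0.222, 0.975, -0.0]
wrist_force: [0.4, 0.0, 4.5]
grip_width: 0.124
grip_force: 20.0
```

>>> carry_out:
  steps:
    - {"tx":0,"ty":0,"tz":0,"rx":0,"ry":0,"rz":0,"grip":0.02}
    - {"tx":0,"ty":0,"tz":0,"rx":0,"ry":0,"rz":0.5,"grip":0.02}
  force: 30

```text
time_s: 85.22
eef_pos: [0.5328, -0.2589, 0.0629]
ee_rot: [0.001, 0.243, 0.97, -0.0]
wrist_force: [-1.1, -0.3, 5.7]
grip_width: 0.124
grip_force: 30.0
```

Run:
```python
from h import *
s,r=st(); go(*s['eef_pos'],94.3)
```

```text
t 85.22 pos [ 0.5328 -0.2589  0.0629] yaw(toolx) 151.83 z [ 0.002 -0.001 -1.   ] F [-1.1 -0.3  5.7] T [-0.04  0.09  0.07] g 0.124 gf 30.0 j [-0.54  0.21  1.65  0.    1.28 -1.62]
shift units [0. 0. 0.] rz units 11.505 tilt units [ 0.002  0.025 -0.   ] mm [0. 0. 0.]
```

>>> carry_out:
  steps:
    - {"tx":0,"ty":0,"tz":0,"rx":0,"ry":0,"rz":1,"grip":0.02}
    - {"tx":0,"ty":0,"tz":0,"rx":0,"ry":0,"rz":1,"grip":0.02}
    - {"tx":0,"ty":0,"tz":0,"rx":0,"ry":0,"rz":1,"grip":0.02}
    - {"tx":0,"ty":0,"tz":0,"rx":0,"ry":0,"rz":1,"grip":0.02}
    - {"tx":0,"ty":0,"tz":0,"rx":0,"ry":0,"rz":1,"grip":0.02}
    - {"tx":0,"ty":0,"tz":0,"rx":0,"ry":0,"rz":1,"grip":0.02}
    - {"tx":0,"ty":0,"tz":0,"rx":0,"ry":0,"rz":0,"grip":0.02}

```text
time_s: 86.1
eef_pos: [0.5321, -0.2596, 0.0628]
ee_rot: [0.001, 0.487, 0.874, -0.001]
wrist_force: [-3.0, -1.6, 6.6]
grip_width: 0.129
grip_force: 30.0
```

>>> carry_out:
  steps:
    - {"tx":0,"ty":0,"tz":0,"rx":0,"ry":0,"rz":1,"grip":0.02}
    - {"tx":0,"ty":0,"tz":0,"rx":0,"ry":0,"rz":1,"grip":0.02}
    - {"tx":0,"ty":0,"tz":0,"rx":0,"ry":0,"rz":1,"grip":0.02}
    - {"tx":0,"ty":0,"tz":0,"rx":0,"ry":0,"rz":1,"grip":0.02}
    - {"tx":0,"ty":0,"tz":0,"rx":0,"ry":0,"rz":1,"grip":0.02}
    - {"tx":0,"ty":0,"tz":0,"rx":0,"ry":0,"rz":0.5,"grip":0.02}
    - {"tx":0,"ty":0,"tz":0,"rx":0,"ry":0,"rz":0,"grip":0.02}
    - {"tx":0,"ty":0,"tz":0,"rx":0,"ry":0,"rz":0,"grip":0.02}

```text
time_s: 87.1
eef_pos: [0.5313, -0.2599, 0.0628]
ee_rot: [0.0, 0.68, 0.733, -0.001]
wrist_force: [-8.2, -2.7, 9.9]
grip_width: 0.127
grip_force: 30.0
```

>>> carry_out:
  steps:
    - {"tx":0,"ty":0,"tz":0,"rx":0,"ry":0,"rz":0,"grip":0.32}
    - {"tx":0,"ty":0,"tz":0,"rx":0,"ry":0,"rz":0,"grip":0.32}
    - {"tx":0,"ty":0,"tz":0,"rx":0,"ry":0,"rz":0,"grip":0.32}
    - {"tx":0,"ty":0,"tz":-0.1,"rx":0,"ry":0,"rz":0,"grip":0.32}
    - {"tx":0,"ty":0,"tz":-0.25,"rx":0,"ry":0,"rz":0,"grip":0.32}
    - {"tx":0,"ty":0,"tz":-0.25,"rx":0,"ry":0,"rz":0,"grip":0.32}
    - {"tx":0,"ty":0,"tz":0,"rx":0,"ry":0,"rz":0,"grip":0.32}
    - {"tx":0,"ty":0,"tz":0,"rx":0,"ry":0,"rz":0,"grip":0.32}

```text
time_s: 88.1
eef_pos: [0.5321, -0.2585, 0.1823]
ee_rot: [0.0, 0.68, 0.734, 0.0]
wrist_force: [-0.3, 0.2, 0.2]
grip_width: 0.318
grip_force: 0.0
```

Run:
```python
from h import *
s,r=st(); p=vision.read_camera('wrist'); line(p,[.5318,-.2584]); 
for n in ('wrist','top','scene'):
    p=vision.read_camera(n); print(n); spots(p,['dial_grip','wing_grip','lid_grip','pliers_grip'],2); spots(p,['link0_mid','link1_mid','link2_mid','link3_mid'],3)
```

```text
t 88.1 pos [ 0.5321 -0.2585  0.1823] yaw(toolx) 94.37 z [ 0.001 -0.    -1.   ] F [-0.3  0.2  0.2] T [-0.08  0.01  0.01] g 0.318 gf 0.0 j [-0.54  0.11  1.53  0.    1.49 -0.62]
bright: x,y off centre mm [-2.8 13.3] size [19.7  2.7] yaw 94.2
wrist
dial_grip [([0.5338, -0.2623, 0.0922], 0.84, [261.0, 191.0])]
wing_grip [([0.5252, -0.1616, 0.109], 0.88, [261.0, 65.0])]
lid_grip []
pliers_grip []
link0_mid []
link1_mid []
link2_mid []
link3_mid []
top
dial_grip [([0.6615, 0.4143, 0.0006], 0.26, [126.0, 136.0])]
wing_grip [([0.5251, -0.1587, 0.1076], 0.59, [310.0, 176.0])]
lid_grip [([0.5169, -0.051, 0.0863], 0.57, [273.0, 179.0])]
pliers_grip [([0.5228, -0.1623, 0.1067], 0.7, [311.0, 177.0]), ([0.6519, 0.1467, 0.0058], 0.56, [209.0, 139.0])]
link0_mid [([0.2005, 0.3318, 0.0093], 0.64, [148.0, 283.0]), ([0.503, -0.4945, 0.0017], 0.3, [411.0, 187.0])]
link1_mid [([0.6598, 0.4138, 0.0009], 0.7, [126.0, 137.0])]
link2_mid [([0.5057, -0.4969, 0.0003], 0.34, [412.0, 186.0])]
link3_mid [([0.5541, 0.5049, 0.007], 0.41, [96.0, 170.0])]
scene
dial_grip [([0.5302, -0.2575, 0.0936], 0.52, [202.0, 150.0])]
wing_grip [([0.5268, -0.1597, 0.102], 0.52, [218.0, 164.0])]
lid_grip [([0.5168, -0.0484, 0.0901], 0.65, [240.0, 185.0])]
pliers_grip [([0.6533, 0.1477, 0.0116], 0.95, [236.0, 265.0])]
link0_mid [([0.2038, 0.3284, 0.0061], 0.67, [397.0, 240.0])]
link1_mid [([0.5033, -0.4934, 0.0009], 0.15, [180.0, 135.0])]
link2_mid []
link3_mid [([0.5515, 0.4998, 0.0052], 0.62, [350.0, 345.0])]
```

```bash
python3 -c "
from plant import job
print(job.sign_off())"
```

```text
the job is handed in; nothing more can be done
None
```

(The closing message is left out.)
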